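# Count out three rods on a tilting count board and lock it

### The job

Load every blue rod that lies on the table into the channel of the tilting count board, then swing the board by its red bar well over towards the pockets so that rods roll in and fill all three pockets (never put rods into the pockets by hand), and well over the other way so that the surplus rolls back into the channel. Then set the board level and lock it: drop the T-bolt's head into the wide part of the T-slot, slide it to the closed end of the slot and turn it a quarter turn, so that its orange handle lies across the slot and over the yellow ear. Leave the other things on the table where they are.

Things in the scene. Friction and masses are not known exactly. Their poses are not given: they have to be found in the camera images.
- rod0: blue smooth round rod with an aluminium band near each end, 22 mm diameter, 70 mm long, 40 g, lying on its side; 4 or 5 of the 6 rods are present, the others are absent. Origin at its centre (11 mm above the table when it lies there), x along the rod's axis; y and z turn as it rolls. It rolls on slopes over about 4 degrees and soon stops on the level
- rod1: blue smooth round rod with an aluminium band near each end, 22 mm diameter, 70 mm long, 40 g, lying on its side; 4 or 5 of the 6 rods are present, the others are absent. Origin at its centre (11 mm above the table when it lies there), x along the rod's axis; y and z turn as it rolls. It rolls on slopes over about 4 degrees and soon stops on the level
- rod2: blue smooth round rod with an aluminium band near each end, 22 mm diameter, 70 mm long, 40 g, lying on its side; 4 or 5 of the 6 rods are present, the others are absent. Origin at its centre (11 mm above the table when it lies there), x along the rod's axis; y and z turn as it rolls. It rolls on slopes over about 4 degrees and soon stops on the level
- rod3: blue smooth round rod with an aluminium band near each end, 22 mm diameter, 70 mm long, 40 g, lying on its side; 4 or 5 of the 6 rods are present, the others are absent. Origin at its centre (11 mm above the table when it lies there), x along the rod's axis; y and z turn as it rolls. It rolls on slopes over about 4 degrees and soon stops on the level
- rod4: blue smooth round rod with an aluminium band near each end, 22 mm diameter, 70 mm long, 40 g, lying on its side; 4 or 5 of the 6 rods are present, the others are absent. Origin at its centre (11 mm above the table when it lies there), x along the rod's axis; y and z turn as it rolls. It rolls on slopes over about 4 degrees and soon stops on the level
- rod5: blue smooth round rod with an aluminium band near each end, 22 mm diameter, 70 mm long, 40 g, lying on its side; 4 or 5 of the 6 rods are present, the others are absent. Origin at its centre (11 mm above the table when it lies there), x along the rod's axis; y and z turn as it rolls. It rolls on slopes over about 4 degrees and soon stops on the level
- count_stand: fixed stand of the count board: grey base plate 170 x 250 x 12 mm, two aluminium uprights that carry the board's pivot 95 mm above the table, and along its front (-x) side an aluminium T-slot rail. Origin on the table under the pivot; x points across the board away from the rail, y along the board from channel to pockets, z up. Pose varies
- count_board (a joint): tilt of the board (rad), -0.62 to 0.62: 0 level, positive = pocket end (+y) down, negative = channel end (-y) down. The hinge is stiff (0.5 N m, about 5 N at the red bar) and stays where it is left. At tilts of 0 or less rods stay in the channel; to send rods over filled pockets takes 0.5 or more either way. If a pocket stays empty, tilt to and fro again
- deck (a point): point on the pivot axis in the middle of the tilting board; axes as the stand's but tilting with the board. In this frame (mm): lane between two clear side walls at x +-37.5 (tops z 34; along the channel with white lips flaring out to x +-49, z 47); channel from y -115 (white end wall, top z 44) to y 14; then three pockets; white end wall at y 108 (top z 46). Rods lie across the lane, axis along x
- channel (a point): middle of the channel, deck frame (0, -55, 0) mm, about 1 mm above its white floor, which slopes 7 degrees: from z +8 at y +14 down to z -8 at y -115 mm (deck frame), so that rods roll to the end wall and lie one behind the other; five rods fill 110 mm of it. A rod may be dropped in from about 25 mm above the floor
- pocket0 (a point): pocket 0: centre of a rod seated in it (deck frame y 34.5 mm, z -3 mm). The pocket is a groove 25 mm wide along y, 75 mm along x and 22 mm deep, so a seated rod is flush with the deck
- pocket1 (a point): pocket 1: centre of a rod seated in it (deck frame y 64.5 mm, z -3 mm). The pocket is a groove 25 mm wide along y, 75 mm along x and 22 mm deep, so a seated rod is flush with the deck
- pocket2 (a point): pocket 2: centre of a rod seated in it (deck frame y 94.5 mm, z -3 mm). The pocket is a groove 25 mm wide along y, 75 mm along x and 22 mm deep, so a seated rod is flush with the deck
- tilt_bar (a point): middle of the red handle bar, a round bar of 12 mm diameter and 56 mm length along x, clear on all sides, at deck frame (-88, 60, 100) mm on a steel lever; it turns with the board about the pivot (radius 117 mm)
- t_bolt: loose T-bolt, 54 mm tall, 80 g, standing upright in its rest: steel head 30 x 15 x 6 mm at the bottom, stem of 8 mm diameter, orange handle 66 x 12 x 18 mm at the top (36 to 54 mm up), parallel to the head. Origin at the centre of the head's underside; x along the handle and head, z up the stem
- bolt_rest: fixed dark steel rest, 90 x 50 mm, in which the bolt stands (head 6 mm above the table, two low walls 16 mm high either side of the head, along x); lift the bolt straight up
- slot_entry (a point): middle of the wide part of the T-slot, on its floor, 62 mm above the table; axes as the stand's. The slot runs along y; rail top 76 mm above the table, lips 5 mm thick, cavity below 36 mm wide, 9 mm high. From 40 mm behind (-y) to 41 mm beyond (+y) this point the mouth is 20 mm wide (yellow edges): the bolt's head passes with its long side along y
- slot_stop (a point): where the bolt's origin lies when its stem touches the slot's closed end, 82 mm from slot_entry in -y, on the slot's floor; axes as the stand's. Here the mouth is 13 mm wide: the head must slide in under the lips from slot_entry. Turned across (handle along x, either way) the head is caught and the handle passes 6 mm above the yellow ear on the level board's side
- eraser: bystander: blue and white eraser, 42 mm long
- fuse_box: bystander: small grey box, 57 x 74 x 25 mm
- slotted_weight: bystander: brass disc, 33 mm
- hex_key: bystander: black angled key, 80 mm
Not all that is in view belongs to the job. What is shaped like the rod4 but black or turquoise is not meant.

How it is judged:
By the outcome, as a careful person would: the job done as asked, in the order asked, and still so for the second after the job is handed in, with the robot touching nothing.
Of rod0, rod1, rod2, rod3, rod4, rod5 only 4 to 5 are there at a start; the rules pass over those that are not, and their reading is None.
At some moment in a run one of rod0, rod1, rod2, rod3, rod4, rod5 may be knocked a few centimetres aside while the robot is not near it.
It also fails if it takes over 208 s, if anything falls off the work surface, if the arm or the gripper's body presses on something with over 40 N, if the wrist force passes 120 N, or if a joint passes its speed limit or range.

### The arm

A 6-joint arm with a two-finger parallel gripper is mounted at the origin on a cart in front of the work surface, level with it; the furniture and walls round the work are solid. World frame = base frame: x ahead of the robot, y to its left, z up, the work surface at z = 0. Lengths are in m, angles in rad, forces in N, time in s.
With the tool pointing down it reaches from about 0.35 to 0.85 m from the base axis. Payload 8.1 kg.
Tool frame: the origin (TCP) lies midway between the tips of the shut fingers; the grasp point (between the pads) lies 19 mm behind it (robot.tcp_to_grasp is the distance from the TCP to the grasp point, in m); z points along the fingers, y is the direction in which the jaws open and shut (so a half turn about z gives the same grasp; the last joint's range is limited). The gripper opens to 93 mm and grips with 3 to 60 N. Pads are 15 mm wide; open, the fingers measure 128 mm over their backs; the gripper's body (75 mm by 188 mm) begins 65 mm behind the grasp point.
Start: joints at [1.076, 0.13, 1.488, -0, 1.523, -0.085], TCP at [0.239, 0.55, 0.188] pointing down, gripper open.
Joint ranges: [-2.96, 2.96], [-0.89, 2.26], [0.02, 2.5], [-1.34, 4.48], [0, 2.73], [-2.66, 2.66]. Speed limits (rad/s): [2.39, 2.39, 2.79, 3.14, 3.14, 3.14].

### API

Orientations are given as a rotation vector (axis times angle).
In Python, from plant import robot gives the robot as it stands.
- The arm moves only by the tool send_rows, never from a script. Its argument "series" is a list of rows, each an object of numbers: "wx", "wy", "wz": the turn, a rotation vector about the world's x, y, z in rad; "dx", "dy", "dz": the shift along the world's x, y, z in cm; "fingers": the closure in counts, from 0 (fully open) to 255 (shut). In form: [{"wx": .., "wy": .., "wz": .., "dx": .., "dy": .., "dz": .., "fingers": ..}, ...]. A call has 1 to 20 rows; each row shifts and turns the pose as measured when the row begins; what a row does not reach is not made up. A row lasts 1/12 s, in which the tool goes at most 41.7 mm and 7.16 degrees, less where a joint would pass 70% of its speed; a pose out of reach is approached as far as the arm can. A call is refused whole if a number of a shift passes 4.17 or a number of a turn 0.125, either way. A call with a gripper value outside its range is refused whole. The fingers move at their own pace and stop on an object; "newtons" is the grip in N (left out, the last holds). Time passes only in rows, so rows that do not move let the fingers close. It gives the time, the measured TCP pose, the force and the opening at its end, in the units of the state.
- robot.read_state(): the state, without advancing time (a new reading comes with each control period).
- robot.read_camera(name): name is "scene" or "top" or "wrist"; returns the picture (400x640x3 uint8, red, green, blue); there is no depth.
- robot.camera_info(name): a dict with "intrinsics" (3x3 intrinsics, pixels), "extrinsics" (4x4, takes a point from world to camera coordinates); the wrist camera has in their place "tool_from_camera" (4x4, takes a point from camera to tool coordinates, whose origin is the TCP and whose axes are the flange's). Camera axes: x right, y up, looking along -z (the intrinsics and any distortion apply to the point x, -y, -z); pixel columns grow to the right and rows downward; lengths in m; the calibration is good to about 2 mm. A picture is of the moment at which its call begins: read the wrist's pose just before it. camera_info takes no time and is no camera call.
- robot.close_job(): hands the job in, once; it reports no verdict.
The state is a dict: "t": time; "q": joint angles; "dq": joint speeds; "joint_torque": joint torques, N m; "tool_pos": TCP position; "orientation": TCP orientation; "force": force on the tool from outside, world axes, zero at the start; "wrist_torque": the same for the moment, N m; "opening": finger opening in m.
Only numpy, scipy, OpenCV 4.12 (cv2) and the standard library are available. Lean on these libraries where they do the work, as an engineer would, in place of code of your own. Each camera call takes 0.05 s, during which the arm holds its last target.

## Working session

There is one attempt and no reset: what is moved stays moved. The work goes in short steps, Python scripts to look and compute and a tool call to move; the robot and the scene stay as the last step left them, time stands still between calls to the robot, and variables do not carry over. Pictures are saved under pics/ and viewed, and the job is handed in when it is done.

Besides the shell and the picture viewer there is one more tool, called after "Call:" in YAML: its name, and indented under it one key for each argument. send_rows: Moves the arm, as the interface text tells. Its arguments: {"type":"object","properties":{"series":{"type":"array","items":{"type":"object","properties":{"wx":{"type":"number"},"wy":{"type":"number"},"wz":{"type":"number"},"dx":{"type":"number"},"dy":{"type":"number"},"dz":{"type":"number"},"fingers":{"type":"number"}}}},"newtons":{"type":"number"}},"required":["series"]}

```bash
ls; mkdir -p pics; python3 - <<'E'
from plant import robot
import cv2,json
s=robot.read_state()
print(s)
for n in ["scene","top","wrist"]:
    im=robot.read_camera(n); cv2.imwrite(f"pics/a_{n}.png",im[:,:,::-1]); print(n,robot.camera_info(n))
print(robot.tcp_to_grasp)
E
```

```text
pics
{'t': 0.0, 'q': array([ 1.07557771e+00,  1.31170614e-01,  1.48925402e+00, -7.57018718e-07,
        1.52301574e+00, -8.54228616e-02]), 'dq': array([-0.00015486,  0.00092216,  0.0011711 ,  0.00074069, -0.00179553,
        0.00015649]), 'joint_torque': array([ 9.06308615e-04, -5.59820294e+01, -4.91768968e+01,  7.67512573e-02,
        3.55088746e-02, -8.28661564e-05]), 'tool_pos': array([0.23874758, 0.5497729 , 0.18659574]), 'orientation': array([-6.39103209e-01, -3.07535774e+00,  2.78080557e-03]), 'force': array([-0.42831258, -1.57868544,  0.75535744]), 'wrist_torque': array([0.06903581, 0.02712724, 0.02968984]), 'opening': 0.09311455933957881}
scene {'intrinsics': array([[393.68979618,   0.        , 320.88176004],
       [  0.        , 393.68979618, 198.93937642],
       [  0.        ,   0.        ,   1.        ]]), 'extrinsics': array([[ 0.89637275, -0.44328131, -0.00419104, -0.45800309],
       [ 0.31770193,  0.63578399,  0.70345164, -0.23980176],
       [-0.30916237, -0.63188638,  0.71073077, -1.09571184],
       [ 0.        ,  0.        ,  0.        ,  1.        ]])}
top {'int
[... 365 characters left out ...]
479e-02, -8.39971292e-03,  9.96372729e-01,
        -1.38901300e+00],
       [ 0.00000000e+00,  0.00000000e+00,  0.00000000e+00,
         1.00000000e+00]])}
wrist {'intrinsics': array([[284.80773412,   0.        , 319.00790806],
       [  0.        , 284.80773412, 200.34238455],
       [  0.        ,   0.        ,   1.        ]]), 'tool_from_camera': array([[-1.63315747e-03,  9.71244737e-01,  2.38077704e-01,
         6.60755766e-02],
       [ 9.99998584e-01,  1.68271038e-03, -4.90781590e-06,
        -7.35098605e-04],
       [-4.05382514e-04,  2.38077359e-01, -9.71246110e-01,
        -1.96855285e-01],
       [ 0.00000000e+00,  0.00000000e+00,  0.00000000e+00,
         1.00000000e+00]])}
0.0188
```

View pics/a_top.png

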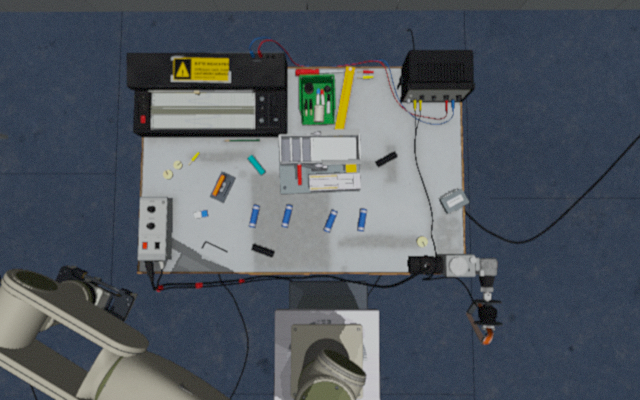

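View pics/a_scene.png

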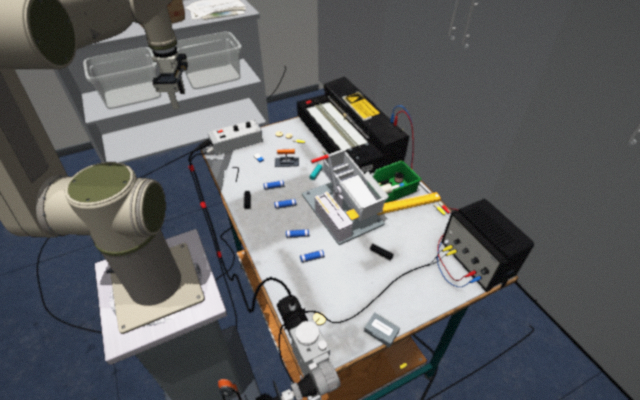

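View pics/a_wrist.png

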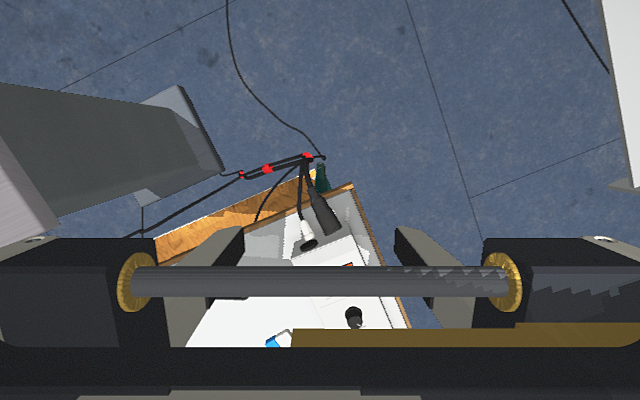

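The top view shows four blue rods at (254,215), (287,215), (330,221) and (362,219). The board is at about (320,160), with the red bar at (298,174) and the bolt near (222,185). I'll zoom in.

```bash
cat > h.py <<'E'
from plant import robot
import numpy as np, cv2
from scipy.spatial.transform import Rotation as R
def proj(name,P,st=None):
    ci=robot.camera_info(name); P=np.atleast_2d(P)
    if name=="wrist":
        st=st or robot.read_state()
        T=np.eye(4);T[:3,:3]=R.from_rotvec(st['orientation']).as_matrix();T[:3,3]=st['tool_pos']
        E=np.linalg.inv(T@ci['tool_from_camera'])
    else: E=ci['extrinsics']
    c=(E[:3,:3]@P.T).T+E[:3,3]
    K=ci['intrinsics']; c=c*[1,-1,-1]
    u=(K@c.T).T; return u[:,:2]/u[:,2:]
def unproj(name,uv,z,st=None):
    ci=robot.camera_info(name); K=ci['intrinsics']
    if name=="wrist":
        st=st or robot.read_state()
        T=np.eye(4);T[:3,:3]=R.from_rotvec(st['orientation']).as_matrix();T[:3,3]=st['tool_pos']
        Ti=T@ci['tool_from_camera']
    else: Ti=np.linalg.inv(ci['extrinsics'])
    uv=np.atleast_2d(uv); d=(np.linalg.inv(K)@np.c_[uv,np.ones(len(uv))].T).T*[1,-1,-1]
    d=(Ti[:3,:3]@d.T).T; o=Ti[:3,3]
    return o+d*((z-o[2])/d[:,2])[:,None]
def shot(name,fn):
    im=robot.read_camera(name)[:,:,::-1].copy(); cv2.imwrite(f"pics/{fn}.png",im); return im
def crop(im,x0,y0,x1,y1,k,fn):
    c=cv2.resize(im[y0:y1,x0:x1],None,fx=k,fy=k,interpolation=cv2.INTER_CUBIC); cv2.imwrite(f"pics/{fn}.png",c)
def blue(im,x0=0,y0=0,x1=640,y1=400,amin=20):
    h=cv2.cvtColor(im,cv2.COLOR_BGR2HSV)
    m=cv2.inRange(h,(105,120,60),(125,255,255)); m2=np.zeros_like(m); m2[y0:y1,x0:x1]=m[y0:y1,x0:x1]
    m2=cv2.morphologyEx(m2,cv2.MORPH_CLOSE,np.ones((3,3)))
    n,l,st,c=cv2.connectedComponentsWithStats(m2); out=[]
    for i in range(1,n):
        if st[i,4]>=amin:
            pts=np.argwhere(l==i)[:,::-1].astype(float); out.append((st[i,4],c[i],pts))
    return out
def rp():
    s=robot.read_state(); print("t %.2f"%s['t'],np.round(s['tool_pos'],4),np.round(s['orientation'],3),"open %.4f"%s['opening'],"F",np.round(s['force'],1)); return s
E
python3 - <<'E'
from h import *
im=cv2.imread("pics/a_top.png")
crop(im,130,50,300,280,3,"b1") if 0 else None
crop(im,240,120,400,240,5,"b1"); crop(im,130,130,290,270,5,"b2")
for a,c,p in blue(im,140,130,470,280):
    W=unproj("top",c,0.011)[0]; q=unproj("top",p,0.011)[:,:2]
    u,s,vt=np.linalg.svd(q-q.mean(0)); print(a,np.round(c,1),np.round(W,4),np.degrees(np.arctan2(vt[0,1],vt[0,0])).round(1), (np.ptp((q-q.mean(0))@vt.T,axis=0)).round(4))
E
```

```text
80 [253.9 215.9] [0.4383 0.2241 0.011 ] 168.5 [0.0431 0.0174]
84 [286.5 215.8] [0.4386 0.1227 0.011 ] 167.7 [0.043  0.0185]
83 [361.5 219.7] [ 0.4266 -0.1096  0.011 ] 168.4 [0.0432 0.0182]
83 [330.  220.7] [ 0.4234 -0.0121  0.011 ] 156.5 [0.0431 0.0187]
```

View pics/b1.png

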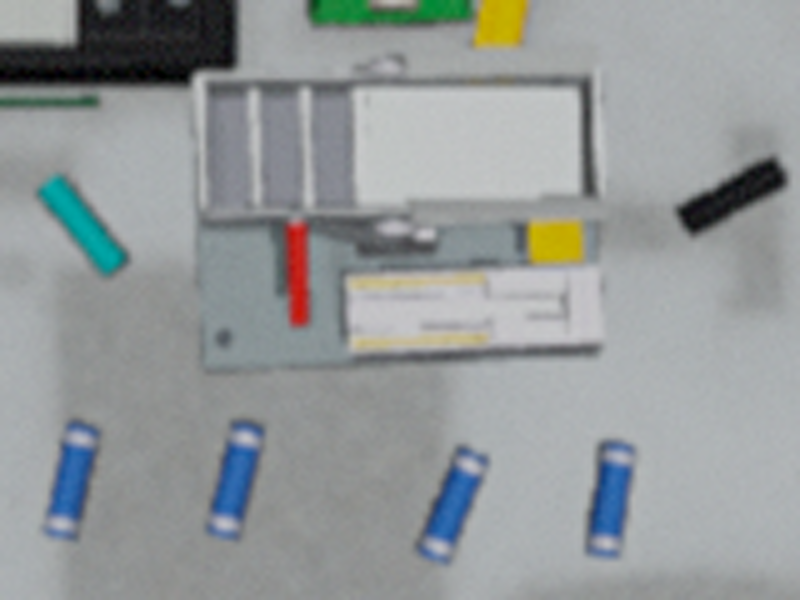

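View pics/b2.png

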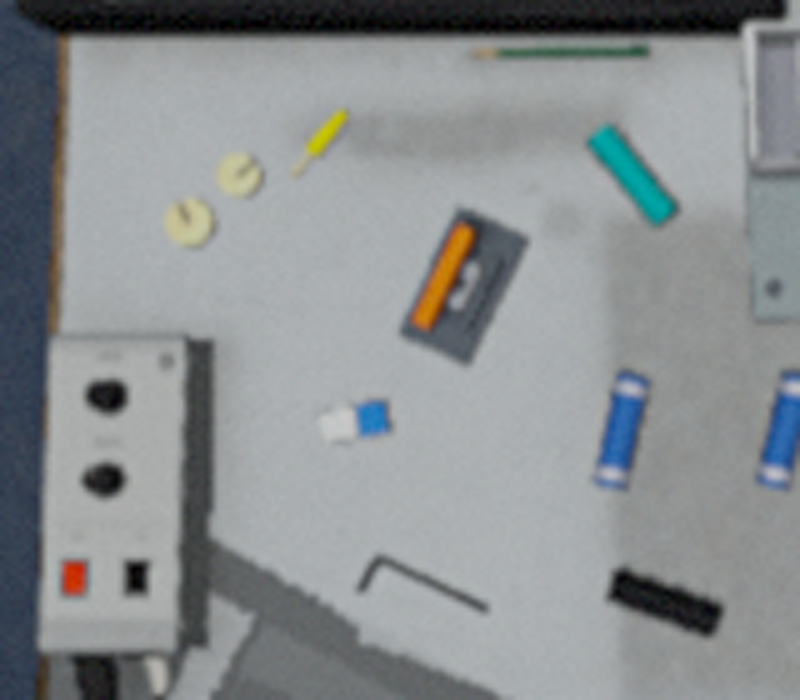

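Four rods are on the table, and no fifth is visible. Next I'll move over the board for a wrist view.

```bash
python3 - <<'E'
from h import *
for n,uv,z in [("board L far",(279.5,135),.13),("board R far",(359.5,134),.13),("plate FL",(281,194),.012),("railFR",(360,190),.076),("railFL",(309.6,190.4),.076),("bar",(299.5,174.6),.195),("bolt",(218.6,185.4),.06)]:
    print(n,unproj("top",uv,z)[0].round(3))
s=rp(); print(R.from_rotvec(s['orientation']).as_matrix().round(3))
E
```

```text
board L far [0.667 0.133 0.13 ]
board R far [ 0.669 -0.097  0.13 ]
plate FL [0.506 0.14  0.012]
railFR [ 0.512 -0.101  0.076]
railFL [0.511 0.048 0.076]
bar [0.543 0.071 0.195]
bolt [0.528 0.324 0.06 ]
t 0.15 [0.2388 0.5499 0.1868] [-6.390e-01 -3.075e+00  2.000e-03] open 0.0928 F [0.3 0.7 0.7]
[[-0.917  0.398 -0.001]
 [ 0.398  0.917 -0.001]
 [ 0.    -0.001 -1.   ]]
```

Call:
send_rows:
  series:
    - {"dx": 2, "dy": -3.3, "dz": 1.2, "wz": 0.026}
    - {"dx": 2, "dy": -3.3, "dz": 1.2, "wz": 0.026}
    - {"dx": 2, "dy": -3.3, "dz": 1.2, "wz": 0.026}
    - {"dx": 2, "dy": -3.3, "dz": 1.2, "wz": 0.026}
    - {"dx": 2, "dy": -3.3, "dz": 1.2, "wz": 0.026}
    - {"dx": 2, "dy": -3.3, "dz": 1.2, "wz": 0.026}
    - {"dx": 2, "dy": -3.3, "dz": 1.2, "wz": 0.026}
    - {"dx": 2, "dy": -3.3, "dz": 1.2, "wz": 0.026}
    - {"dx": 2, "dy": -3.3, "dz": 1.2, "wz": 0.026}
    - {"dx": 2, "dy": -3.3, "dz": 1.2, "wz": 0.026}
    - {"dx": 2, "dy": -3.3, "dz": 1.2, "wz": 0.026}
    - {"dx": 2, "dy": -3.3, "dz": 1.2, "wz": 0.026}
    - {"dx": 2, "dy": -3.3, "dz": 1.2, "wz": 0.026}
    - {"dx": 2, "dy": -3.3, "dz": 1.2, "wz": 0.026}
    - {"dx": 2, "dy": -3.3, "dz": 1.2, "wz": 0.026}
    - {"dx": 2, "dy": -3.3, "dz": 1.2, "wz": 0.026}

```text
schema error: expected keys wx, wy, wz, dx, dy, dz, fingers
```

```bash
python3 - <<'E'
from h import *
import pickle
s=rp(); print(s['q'].round(2)); im=shot("wrist","c1"); pickle.dump(s,open("c1.pkl","wb"))
E
```

```text
t 0.15 [0.2388 0.5499 0.1868] [-6.390e-01 -3.075e+00  2.000e-03] open 0.0928 F [0.3 0.7 0.7]
[ 1.08  0.13  1.49  0.    1.52 -0.09]
```

View pics/c1.png

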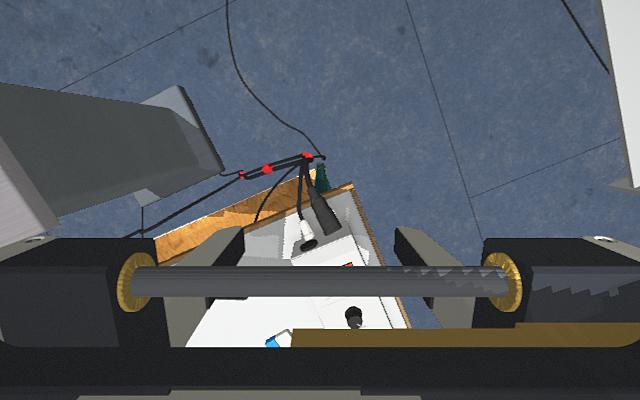

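Call:
send_rows:
  series:
    - {"wx": 0, "wy": 0, "wz": 0.026, "dx": 2, "dy": -3.3, "dz": 1.2, "fingers": 0}
    - {"wx": 0, "wy": 0, "wz": 0.026, "dx": 2, "dy": -3.3, "dz": 1.2, "fingers": 0}
    - {"wx": 0, "wy": 0, "wz": 0.026, "dx": 2, "dy": -3.3, "dz": 1.2, "fingers": 0}
    - {"wx": 0, "wy": 0, "wz": 0.026, "dx": 2, "dy": -3.3, "dz": 1.2, "fingers": 0}
    - {"wx": 0, "wy": 0, "wz": 0.026, "dx": 2, "dy": -3.3, "dz": 1.2, "fingers": 0}
    - {"wx": 0, "wy": 0, "wz": 0.026, "dx": 2, "dy": -3.3, "dz": 1.2, "fingers": 0}
    - {"wx": 0, "wy": 0, "wz": 0.026, "dx": 2, "dy": -3.3, "dz": 1.2, "fingers": 0}
    - {"wx": 0, "wy": 0, "wz": 0.026, "dx": 2, "dy": -3.3, "dz": 1.2, "fingers": 0}
    - {"wx": 0, "wy": 0, "wz": 0.026, "dx": 2, "dy": -3.3, "dz": 1.2, "fingers": 0}
    - {"wx": 0, "wy": 0, "wz": 0.026, "dx": 2, "dy": -3.3, "dz": 1.2, "fingers": 0}
    - {"wx": 0, "wy": 0, "wz": 0.026, "dx": 2, "dy": -3.3, "dz": 1.2, "fingers": 0}
    - {"wx": 0, "wy": 0, "wz": 0.026, "dx": 2, "dy": -3.3, "dz": 1.2, "fingers": 0}
    - {"wx": 0, "wy": 0, "wz": 0.026, "dx": 2, "dy": -3.3, "dz": 1.2, "fingers": 0}
    - {"wx": 0, "wy": 0, "wz": 0.026, "dx": 2, "dy": -3.3, "dz": 1.2, "fingers": 0}
    - {"wx": 0, "wy": 0, "wz": 0.026, "dx": 2, "dy": -3.3, "dz": 1.2, "fingers": 0}
    - {"wx": 0, "wy": 0, "wz": 0.026, "dx": 2, "dy": -3.3, "dz": 1.2, "fingers": 0}

```text
t: 1.53
tool_pos: [0.5558, 0.0035, 0.3774]
orientation: [0.061, -3.137, 0.017]
force: [0.9, 0.5, 0.7]
opening: 0.0934
```

```bash
python3 - <<'E'
from h import *
import pickle
s=rp(); print(s['q'].round(2)); im=shot("wrist","c1"); pickle.dump(s,open("c1.pkl","wb"))
E
```

```text
t 1.53 [0.5558 0.0035 0.3774] [ 0.061 -3.137  0.017] open 0.0934 F [0.9 0.5 0.7]
[-0.08  0.02  1.26 -0.01  1.86 -1.69]
```

View pics/c1.png

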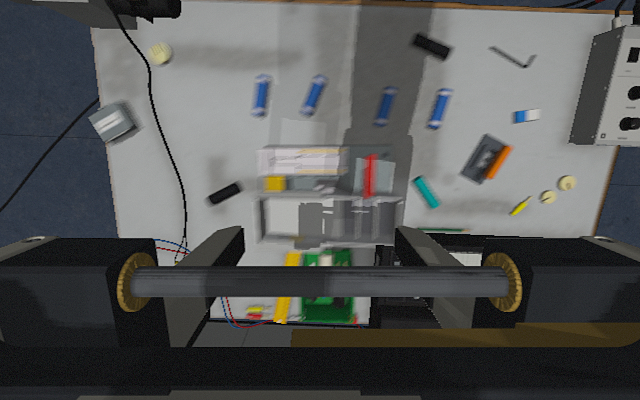

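```bash
python3 - <<'E'
from h import *
import pickle
s=rp(); im=shot("wrist","c2"); pickle.dump(s,open("c2.pkl","wb"))
crop(im,240,130,420,255,4,"c2b"); 
for a,c,p in blue(im,230,60,470,140):
    W=unproj("wrist",c,0.011,s)[0]; q=unproj("wrist",p,0.011,s)[:,:2]
    u,ss,vt=np.linalg.svd(q-q.mean(0)); print(a,np.round(c,1),np.round(W,4),np.degrees(np.arctan2(vt[0,1],vt[0,0])).round(1), (np.ptp((q-q.mean(0))@vt.T,axis=0)).round(4))
E
```

```text
t 1.58 [ 0.5585 -0.0027  0.3784] [ 0.057 -3.139  0.023] open 0.0927 F [-3.  -3.2 -0. ]
22 [270.7  73.1] [ 0.3921 -0.1032  0.011 ] 79.5 [0.0172 0.0039]
23 [327.6  74.2] [0.3905 0.0016 0.011 ] -112.5 [0.0187 0.0039]
286 [268.1  91.5] [ 0.4241 -0.1084  0.011 ] -9.1 [0.0475 0.0199]
293 [320.6  91.5] [ 0.421  -0.0102  0.011 ] -21.9 [0.0475 0.0202]
23 [398.   84.9] [0.4047 0.1326 0.011 ] -104.0 [0.0177 0.0039]
23 [452.7  86.7] [0.4045 0.2334 0.011 ] -100.5 [0.0196 0.0042]
284 [391.9 102.9] [0.4367 0.1243 0.011 ] -13.6 [0.0481 0.02  ]
303 [446.2 104.5] [0.4362 0.226  0.011 ] -13.2 [0.0481 0.0215]
28 [313.2 108.8] [ 0.4522 -0.023   0.011 ] -112.5 [0.0192 0.0043]
26 [265.6 110.1] [ 0.4576 -0.1133  0.011 ] 79.7 [0.018  0.0044]
29 [386.1 120.7] [0.4692 0.1163 0.011 ] 78.7 [0.0195 0.0049]
32 [439.8 122.7] [0.4693 0.2185 0.011 ] 80.2 [0.0202 0.0051]
```

View pics/c2b.png

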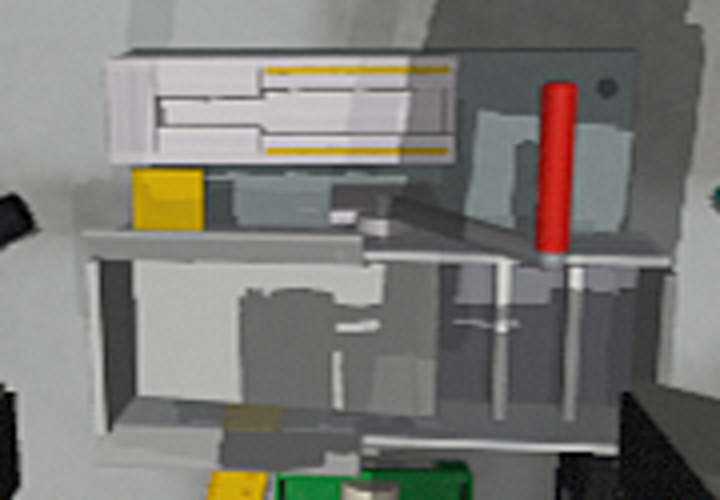

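```bash
python3 - <<'E'
from h import *
import pickle
s=pickle.load(open("c2.pkl","rb"))
def U(x,y,z): return unproj("wrist",(240+x/4,130+y/4),z,s)[0]
for n,p,z in [("yTopL",(263,71),.076),("yTopR",(448,69.5),.076),("yBotL",(265,151.5),.076),("yBotR",(448,150.5),.076),("slotEnd",(157,112),.076),("bar-x",(558.5,83),.195),("bar+x",(552,253),.195),("barmid",(556,168),.201),("ear TL",(133,168),.1),("ear TR",(205,168),.1),("ear BL",(133,230),.1),("ear BR",(205,230),.1),("pl FR",(637,50),.012),("p0rib",(437,340),.095),
 ("wall L top in",(364,256),.129),("wall R",(670,262),.129),("rib1",(501,260),.103),("rib2",(574,268),.103)]:
    print(n,U(*p,z).round(4))
E
```

```text
yTopL [ 0.5215 -0.0316  0.076 ]
yTopR [0.518  0.0481 0.076 ]
yBotL [ 0.5563 -0.0299  0.076 ]
yBotR [0.5529 0.0503 0.076 ]
slotEnd [ 0.5408 -0.0775  0.076 ]
bar-x [0.515  0.0725 0.195 ]
bar+x [0.5721 0.0752 0.195 ]
barmid [0.5423 0.0729 0.201 ]
ear TL [ 0.5622 -0.0839  0.1   ]
ear TR [ 0.5611 -0.0536  0.1   ]
ear BL [ 0.5887 -0.084   0.1   ]
ear BR [ 0.5876 -0.0533  0.1   ]
pl FR [0.5088 0.1451 0.012 ]
p0rib [0.6339 0.0486 0.095 ]
wall L top in [0.59   0.0137 0.129 ]
wall R [0.5879 0.136  0.129 ]
rib1 [0.5952 0.0727 0.103 ]
rib2 [0.5976 0.1038 0.103 ]
```

Call:
send_rows:
  series:
    - {"wx": 0, "wy": 0, "wz": -0.048, "dx": -2.3, "dy": -0.1, "dz": -2, "fingers": 0}
    - {"wx": 0, "wy": 0, "wz": -0.048, "dx": -2.3, "dy": -0.1, "dz": -3, "fingers": 0}
    - {"wx": 0, "wy": 0, "wz": -0.048, "dx": -2.3, "dy": -0.1, "dz": -3.3, "fingers": 0}
    - {"wx": 0, "wy": 0, "wz": -0.048, "dx": -2.3, "dy": -0.1, "dz": -3.3, "fingers": 0}
    - {"wx": 0, "wy": 0, "wz": -0.048, "dx": -2.3, "dy": -0.1, "dz": -3.3, "fingers": 0}
    - {"wx": 0, "wy": 0, "wz": -0.048, "dx": -2.1, "dy": -0.1, "dz": -3.3, "fingers": 0}
    - {"wx": 0, "wy": 0, "wz": -0.048, "dx": 0, "dy": -0.1, "dz": -3.9, "fingers": 0}
    - {"wx": 0, "wy": 0, "wz": -0.048, "dx": 0, "dy": -0.1, "dz": -3.9, "fingers": 0}
    - {"wx": 0, "wy": 0, "wz": -0.048, "dx": 0, "dy": 0, "dz": -3.5, "fingers": 0}
    - {"wx": 0, "wy": 0, "wz": 0, "dx": 0, "dy": 0, "dz": -1, "fingers": 0}

```text
t: 2.47
tool_pos: [0.4134, -0.0062, 0.0602]
orientation: [0.663, 3.069, -0.02]
force: [-0.1, -1.0, -0.3]
opening: 0.0927
```

```bash
cat >> h.py <<'E'
RODS={'A':(.4372,.225,-12),'B':(.4377,.1235,-13),'C':(.422,-.011,-22.5),'D':(.4254,-.109,-10.5)}
def delta(pos,phi):
    """remaining shift (cm), turn rotvec to tool-down with tool y at angle phi deg"""
    s=rp(); p=np.radians(phi); y=np.array([np.cos(p),np.sin(p),0]); z=np.array([0,0,-1.]); x=np.cross(y,z)
    Rt=np.c_[x,y,z]; dR=Rt@R.from_rotvec(s['orientation']).as_matrix().T
    print("d cm",((np.array(pos)-s['tool_pos'])*100).round(2),"turn",R.from_matrix(dR).as_rotvec().round(3),"q1,q6",s['q'][[0,5]].round(2))
E
python3 - <<'E'
from h import *
s=rp(); delta((.422,-.011,.004),67.5)
im=shot("wrist","d1")
E
```

```text
t 2.47 [ 0.4134 -0.0062  0.0602] [ 0.663  3.069 -0.02 ] open 0.0927 F [-0.1 -1.  -0.3]
t 2.47 [ 0.4134 -0.0062  0.0602] [ 0.663  3.069 -0.02 ] open 0.0927 F [-0.1 -1.  -0.3]
d cm [ 0.86 -0.48 -5.62] turn [ 0.013 -0.001  0.033] q1,q6 [-0.13 -1.27]
```

View pics/d1.png

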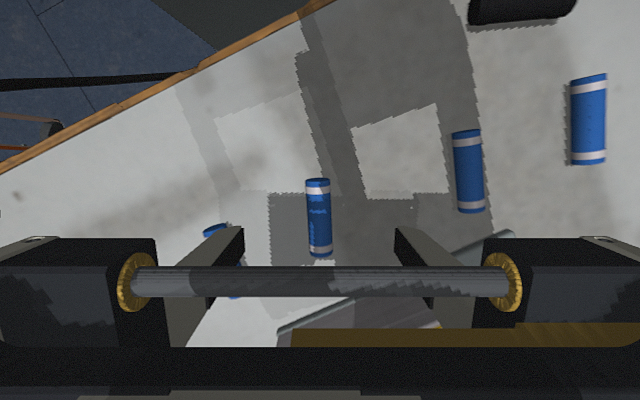

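```bash
python3 - <<'E'
from h import *
im=cv2.imread("pics/d1.png"); s=robot.read_state()
print(unproj("wrist",[(318,178),(320,258),(319,218)],0.011,s).round(4)); print(proj("wrist",[[.422,-.011,.011]],s))
E
```

```text
[[ 0.3884  0.0025  0.011 ]
 [ 0.458  -0.027   0.011 ]
 [ 0.422  -0.0117  0.011 ]]
[[319.75412753 217.699204  ]]
```

Call:
send_rows:
  series:
    - {"wx": 0.007, "wy": 0, "wz": 0.016, "dx": 0.4, "dy": -0.2, "dz": -2.5, "fingers": 0}
    - {"wx": 0.006, "wy": 0, "wz": 0.016, "dx": 0.4, "dy": -0.2, "dz": -2, "fingers": 60}
    - {"wx": 0, "wy": 0, "wz": 0, "dx": 0, "dy": 0, "dz": -1, "fingers": 255}
    - {"wx": 0, "wy": 0, "wz": 0, "dx": 0, "dy": 0, "dz": 0, "fingers": 255}
    - {"wx": 0, "wy": 0, "wz": 0, "dx": 0, "dy": 0, "dz": 0, "fingers": 255}
    - {"wx": 0, "wy": 0, "wz": 0, "dx": 0, "dy": 0, "dz": 0, "fingers": 255}
    - {"wx": 0, "wy": 0, "wz": 0, "dx": 0, "dy": 0, "dz": 0, "fingers": 255}
    - {"wx": 0, "wy": 0, "wz": 0, "dx": 0, "dy": 0, "dz": 0, "fingers": 255}
  newtons: 20

```text
t: 3.18
tool_pos: [0.4233, -0.008, 0.0085]
orientation: [0.606, 3.08, 0.002]
force: [0.9, -0.9, 0.2]
opening: 0.0508
```

Call:
send_rows:
  series:
    - {"wx": 0, "wy": 0, "wz": 0, "dx": 0, "dy": -0.2, "dz": -0.5, "fingers": 255}
    - {"wx": 0, "wy": 0, "wz": 0, "dx": 0, "dy": 0, "dz": 0, "fingers": 255}
    - {"wx": 0, "wy": 0, "wz": 0, "dx": 0, "dy": 0, "dz": 0, "fingers": 255}
    - {"wx": 0, "wy": 0, "wz": 0, "dx": 0, "dy": 0, "dz": 0, "fingers": 255}
    - {"wx": 0, "wy": 0, "wz": 0, "dx": 0, "dy": 0, "dz": 0, "fingers": 255}

```text
t: 3.6
tool_pos: [0.4258, -0.0105, 0.0058]
orientation: [0.605, 3.074, 0.002]
force: [0.2, -0.1, 0.8]
opening: 0.0175
```

```bash
python3 - <<'E'
from h import *
s=rp();im=shot("wrist","d2")
E
```

```text
t 3.60 [ 0.4258 -0.0105  0.0058] [6.050e-01 3.074e+00 2.000e-03] open 0.0175 F [ 0.2 -0.1  0.8]
```

View pics/d2.png

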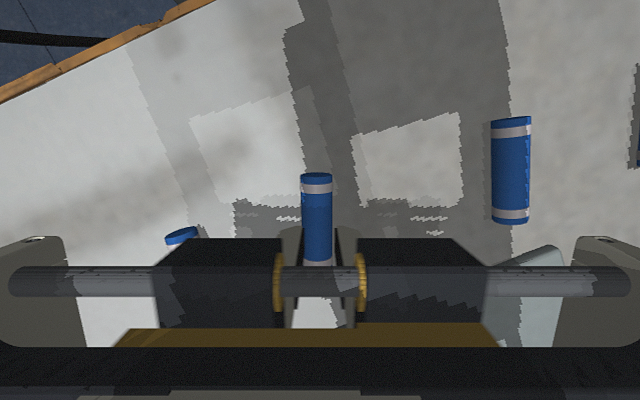

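```bash
python3 - <<'E'
from h import *
import pickle
s=pickle.load(open("c2.pkl","rb"))
def U(x,y,z): return unproj("wrist",(240+x/4,130+y/4),z,s)[0]
print(U(364,440,.129),U(364,256,.129))
print(U(364,472,.142),U(364,236,.142), U(105,463,.142),U(85,230,.142), "topcam")
for uv in [(279.5,163.5),(279.5,134.7),(358.5,136),(358.5,162)]: print(unproj("top",uv,.129))
delta((.6347,.0105,.2),92.5)
E
```

```text
[0.66868793 0.01685486 0.129     ] [0.59020613 0.01336214 0.129     ]
[0.67745216 0.01689819 0.142     ] [0.57944306 0.01253644 0.142     ] [ 0.67780798 -0.08892406  0.142     ] [ 0.58112068 -0.09580827  0.142     ] topcam
[[0.5838757 0.1326457 0.129    ]]
[[0.66781334 0.13334361 0.129     ]]
[[ 0.66349402 -0.0945225   0.129     ]]
[[ 0.58782871 -0.09404295  0.129     ]]
t 3.65 [ 0.4258 -0.0105  0.0058] [6.050e-01 3.074e+00 2.000e-03] open 0.0134 F [-0.4 -0.2  0.1]
d cm [20.89  2.1  19.42] turn [-0.001  0.008  0.432] q1,q6 [-0.15 -1.33]
```

Call:
send_rows:
  series:
    - {"wx": 0, "wy": 0, "wz": 0, "dx": 0, "dy": 0, "dz": 2, "fingers": 255}
    - {"wx": 0, "wy": 0, "wz": 0, "dx": 0, "dy": 0, "dz": 3, "fingers": 255}
    - {"wx": 0, "wy": 0, "wz": 0, "dx": 0, "dy": 0, "dz": 3, "fingers": 255}
    - {"wx": 0, "wy": 0, "wz": 0, "dx": 0, "dy": 0, "dz": 1, "fingers": 255}

```text
t: 3.98
tool_pos: [0.4204, -0.0098, 0.0943]
orientation: [-0.607, -3.08, -0.001]
force: [1.4, 0.1, 1.0]
opening: 0.0004
```

```bash
python3 - <<'E'
from h import *
s=rp();im=shot("wrist","d3")
E
```

```text
t 3.98 [ 0.4204 -0.0098  0.0943] [-6.07e-01 -3.08e+00 -1.00e-03] open 0.0004 F [1.4 0.1 1. ]
```

View pics/d3.png

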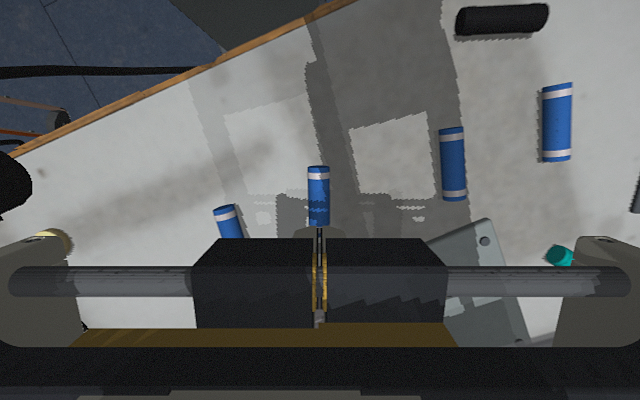

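```bash
python3 - <<'E'
from h import *
s=rp()
print(unproj("wrist",[(318,166),(319,228)],0.011,s).round(4))
im=shot("scene","d4"); print(proj("scene",[s['tool_pos'],[.422,-.011,.011]]))
crop(im,200,100,400,250,4,"d4b")
print(proj("wrist",[s['tool_pos'],s['tool_pos']+[0,0,.0188]],s))
E
```

```text
t 4.03 [ 0.421  -0.0098  0.0948] [-6.070e-01 -3.081e+00 -1.000e-03] open 0.0005 F [1.8 0.6 1.4]
[[ 0.3906  0.0009  0.011 ]
 [ 0.4506 -0.0227  0.011 ]]
[[294.69889513 214.51721556]
 [296.53915934 233.05863073]]
[[320.04219361 224.18017549]
 [320.17119049 233.21393455]]
```

View pics/d4b.png

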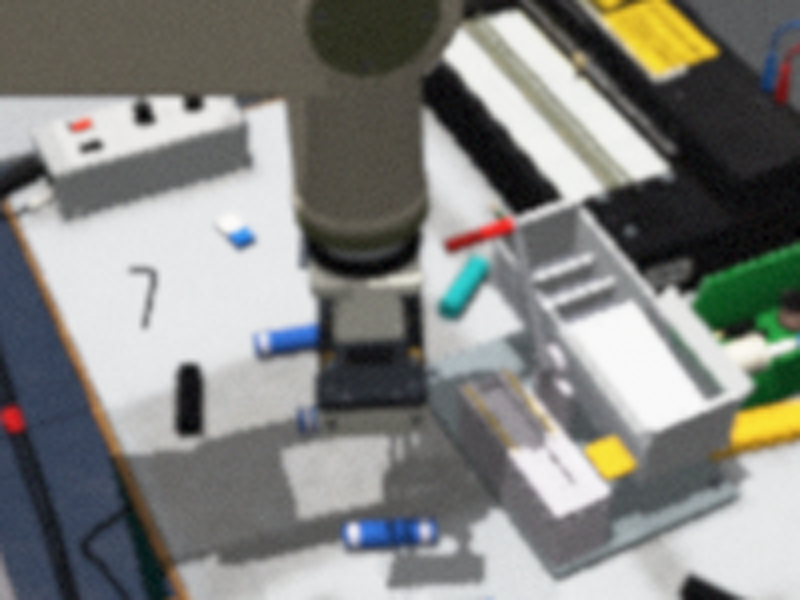

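Call:
send_rows:
  series:
    - {"wx": 0, "wy": 0, "wz": 0, "dx": 0, "dy": -0.1, "dz": 0, "fingers": 130}
    - {"wx": 0, "wy": 0, "wz": 0, "dx": 0, "dy": 0, "dz": 0, "fingers": 130}
    - {"wx": 0, "wy": 0, "wz": 0, "dx": 0, "dy": 0, "dz": 0, "fingers": 130}
    - {"wx": 0, "wy": 0, "wz": 0, "dx": 0, "dy": 0, "dz": 0, "fingers": 130}
    - {"wx": 0, "wy": 0, "wz": 0, "dx": 0, "dy": 0, "dz": -3, "fingers": 130}
    - {"wx": 0, "wy": 0, "wz": 0, "dx": 0, "dy": 0, "dz": -3, "fingers": 130}
    - {"wx": 0, "wy": 0, "wz": 0, "dx": 0, "dy": 0, "dz": -2.4, "fingers": 130}
    - {"wx": 0, "wy": 0, "wz": 0, "dx": 0, "dy": 0, "dz": 0, "fingers": 130}

```text
t: 4.75
tool_pos: [0.4164, -0.0103, -0.0013]
orientation: [-0.605, -3.073, -0.001]
force: [-1.4, -0.2, -0.0]
opening: 0.0448
```

```bash
python3 - <<'E'
from h import *
s=rp();im=shot("wrist","d5");delta((.422,-.0115,.0),67.5)
E
```

```text
t 4.75 [ 0.4164 -0.0103 -0.0013] [-6.050e-01 -3.073e+00 -1.000e-03] open 0.0448 F [-1.4 -0.2 -0. ]
t 4.80 [ 0.4172 -0.0105  0.0006] [-6.060e-01 -3.074e+00 -1.000e-03] open 0.0452 F [-0.2  0.3  0.1]
d cm [ 0.48 -0.1  -0.06] turn [-0.002 -0.008 -0.004] q1,q6 [-0.15 -1.33]
```

View pics/d5.png

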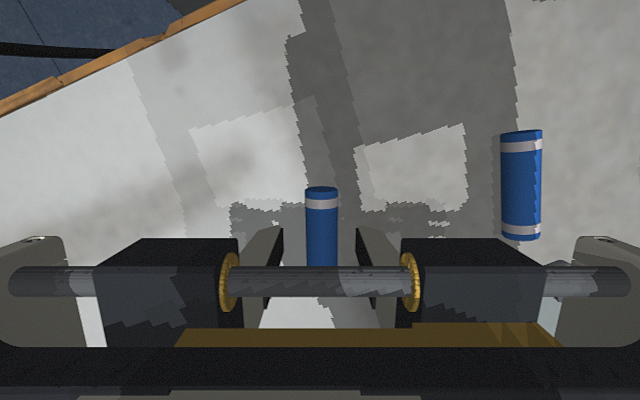

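Call:
send_rows:
  series:
    - {"wx": 0, "wy": 0, "wz": 0, "dx": 0.4, "dy": -0.1, "dz": -0.2, "fingers": 130}
    - {"wx": 0, "wy": 0, "wz": 0, "dx": 0, "dy": 0, "dz": -0.2, "fingers": 130}
    - {"wx": 0, "wy": 0, "wz": 0, "dx": 0, "dy": 0, "dz": -0.1, "fingers": 130}

```text
t: 5.05
tool_pos: [0.4229, -0.0117, -0.0023]
orientation: [-0.606, -3.076, -0.001]
force: [-0.1, 0.7, 0.1]
opening: 0.0458
```

Call:
send_rows:
  series:
    - {"wx": 0, "wy": 0, "wz": 0, "dx": 0, "dy": 0, "dz": -0.2, "fingers": 255}
    - {"wx": 0, "wy": 0, "wz": 0, "dx": 0, "dy": 0, "dz": 0, "fingers": 255}
    - {"wx": 0, "wy": 0, "wz": 0, "dx": 0, "dy": 0, "dz": 0, "fingers": 255}
    - {"wx": 0, "wy": 0, "wz": 0, "dx": 0, "dy": 0, "dz": 0, "fingers": 255}
    - {"wx": 0, "wy": 0, "wz": 0, "dx": 0, "dy": 0, "dz": 0, "fingers": 255}
    - {"wx": 0, "wy": 0, "wz": 0, "dx": 0, "dy": 0, "dz": 0, "fingers": 255}

```text
t: 5.55
tool_pos: [0.4269, -0.0123, -0.0003]
orientation: [0.607, 3.082, 0.001]
force: [-0.5, -0.1, 0.6]
opening: 0.0103
```

```bash
python3 - <<'E'
from h import *
s=rp();im=shot("wrist","d6");im=shot("scene","d7");crop(im,220,150,380,270,5,"d7b")
E
```

```text
t 5.55 [ 4.269e-01 -1.230e-02 -3.000e-04] [6.070e-01 3.082e+00 1.000e-03] open 0.0103 F [-0.5 -0.1  0.6]
```

View pics/d6.png

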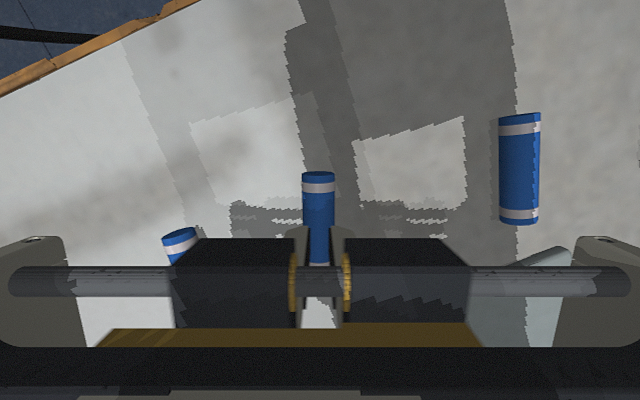

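View pics/d7b.png

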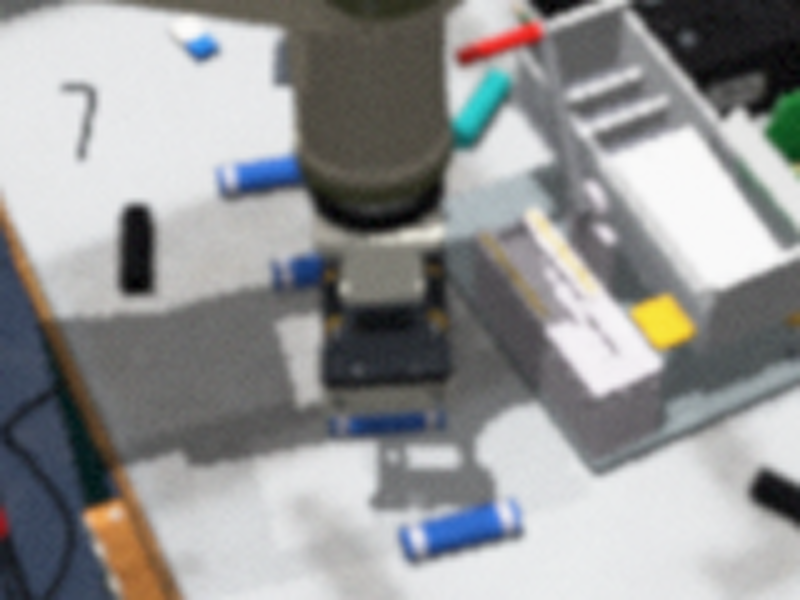

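```bash
python3 - <<'E'
from h import *
s=rp()
P=s['tool_pos']+np.array([[0,0,h] for h in (0,.0188,.084,.2)])
print((proj("scene",P)-[220,150])*5)
print(s['q'].round(3))
im=shot("top","d8");crop(im,240,160,400,260,5,"d8b");print((proj("top",P)-[240,160])*5)
E
```

```text
t 5.65 [ 4.268e-01 -1.230e-02 -4.000e-04] [6.070e-01 3.082e+00 1.000e-03] open 0.0029 F [0.4 0.3 0. ]
[[391.55257247 425.8880202 ]
 [390.17450571 406.32266197]
 [385.14937828 334.97748388]
 [375.14090828 192.88037614]]
[-1.500e-01 -1.660e-01  2.141e+00  1.000e-03  1.166e+00 -1.332e+00]
[[450.38253361 298.60661084]
 [450.36987741 297.58964223]
 [450.32324671 293.84270663]
 [450.22806862 286.19482299]]
```

View pics/d8b.png

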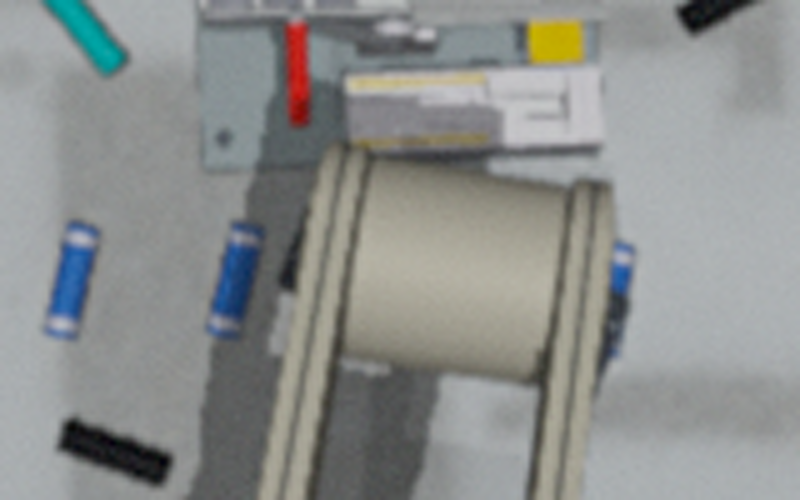

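```bash
python3 - <<'E'
from h import *
im=cv2.imread("pics/d6.png"); crop(im,260,160,380,290,5,"e1")
E
```

```text
(no output)
```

View pics/e1.png

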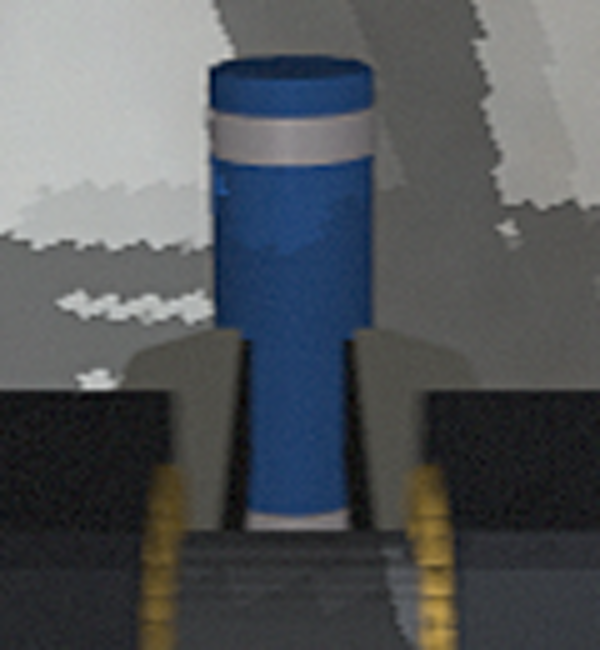

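Call:
send_rows:
  series:
    - {"wx": 0, "wy": 0, "wz": 0, "dx": 0, "dy": 0, "dz": 2, "fingers": 130}
    - {"wx": 0, "wy": 0, "wz": 0, "dx": 0, "dy": 0, "dz": 0, "fingers": 130}
    - {"wx": 0, "wy": 0, "wz": 0, "dx": -0.2, "dy": 0, "dz": 0, "fingers": 130}
    - {"wx": 0, "wy": 0, "wz": 0, "dx": -0.2, "dy": 0, "dz": 0, "fingers": 130}
    - {"wx": 0, "wy": 0, "wz": 0, "dx": 0, "dy": 0, "dz": -1, "fingers": 130}
    - {"wx": 0, "wy": 0, "wz": 0, "dx": 0, "dy": 0, "dz": -1, "fingers": 130}
    - {"wx": 0, "wy": 0, "wz": 0, "dx": 0, "dy": 0, "dz": -0.3, "fingers": 130}
    - {"wx": 0, "wy": 0, "wz": 0, "dx": 0, "dy": 0, "dz": -0.2, "fingers": 130}

```text
t: 6.37
tool_pos: [0.4203, -0.012, -0.01]
orientation: [-0.607, -3.08, -0.001]
force: [0.8, -0.5, 0.0]
opening: 0.0449
```

Call:
send_rows:
  series:
    - {"wx": 0, "wy": 0, "wz": 0, "dx": 0, "dy": 0, "dz": -0.2, "fingers": 130}
    - {"wx": 0, "wy": 0, "wz": 0, "dx": 0, "dy": 0, "dz": -0.2, "fingers": 130}

```text
t: 6.53
tool_pos: [0.4188, -0.0118, -0.016]
orientation: [-0.606, -3.077, -0.001]
force: [0.4, -0.6, -0.4]
opening: 0.0452
```

```bash
python3 - <<'E'
from h import *
s=rp();im=shot("wrist","e2");crop(im,240,160,400,280,5,"e2b")
print(proj("wrist",[[.422,-.0115,.011],[.422,-.0115,0.]],s))
E
```

```text
t 6.53 [ 0.4188 -0.0118 -0.016 ] [-6.060e-01 -3.077e+00 -1.000e-03] open 0.0452 F [ 0.4 -0.6 -0.4]
[[322.56419511 241.78678578]
 [322.36716979 235.67929432]]
```

View pics/e2b.png

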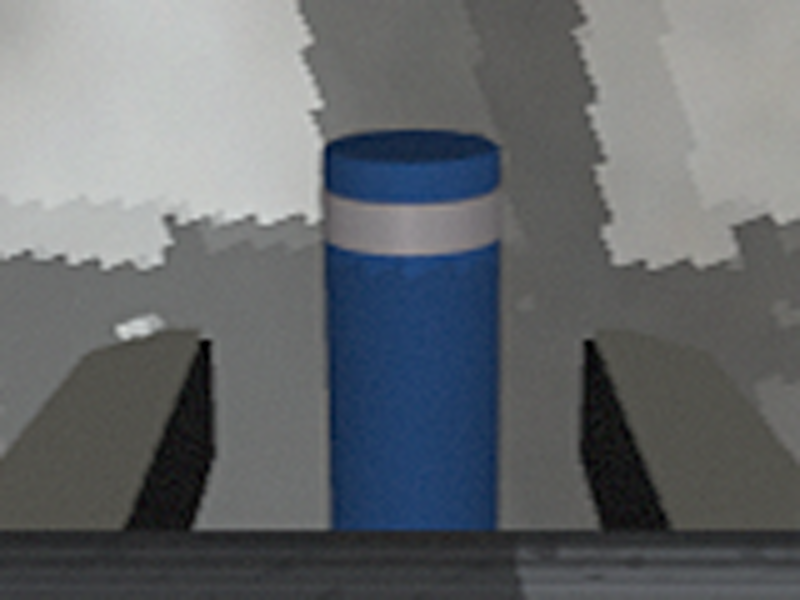

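Call:
send_rows:
  series:
    - {"wx": 0, "wy": 0, "wz": 0, "dx": 0.3, "dy": 0, "dz": -0.2, "fingers": 130}
    - {"wx": 0, "wy": 0, "wz": 0, "dx": 0, "dy": 0, "dz": -0.2, "fingers": 130}
    - {"wx": 0, "wy": 0, "wz": 0, "dx": 0, "dy": 0, "dz": 0, "fingers": 130}

```text
t: 6.83
tool_pos: [0.422, -0.0118, -0.0208]
orientation: [-0.606, -3.077, -0.001]
force: [-0.1, 0.5, 0.0]
opening: 0.046
```

Call:
send_rows:
  series:
    - {"wx": 0, "wy": 0, "wz": 0, "dx": 0, "dy": 0, "dz": -0.2, "fingers": 130}
    - {"wx": 0, "wy": 0, "wz": 0, "dx": 0, "dy": 0, "dz": -0.1, "fingers": 130}
    - {"wx": 0, "wy": 0, "wz": 0, "dx": 0, "dy": 0, "dz": 0, "fingers": 130}

```text
t: 7.08
tool_pos: [0.4227, -0.0119, -0.0236]
orientation: [-0.606, -3.078, -0.001]
force: [-0.0, 0.3, -0.0]
opening: 0.0451
```

Call:
send_rows:
  series:
    - {"wx": 0, "wy": 0, "wz": 0, "dx": 0, "dy": 0, "dz": -0.2, "fingers": 130}
    - {"wx": 0, "wy": 0, "wz": 0, "dx": 0, "dy": 0, "dz": -0.1, "fingers": 130}
    - {"wx": 0, "wy": 0, "wz": 0, "dx": 0, "dy": 0, "dz": 0, "fingers": 130}

```text
t: 7.33
tool_pos: [0.423, -0.0119, -0.0266]
orientation: [-0.606, -3.078, -0.001]
force: [-0.8, 0.9, -0.3]
opening: 0.0454
```

Call:
send_rows:
  series:
    - {"wx": 0, "wy": 0, "wz": 0, "dx": 0, "dy": 0, "dz": 0, "fingers": 255}
    - {"wx": 0, "wy": 0, "wz": 0, "dx": 0, "dy": 0, "dz": 0, "fingers": 255}
    - {"wx": 0, "wy": 0, "wz": 0, "dx": 0, "dy": 0, "dz": 0, "fingers": 255}
    - {"wx": 0, "wy": 0, "wz": 0, "dx": 0, "dy": 0, "dz": 0, "fingers": 255}
    - {"wx": 0, "wy": 0, "wz": 0, "dx": 0, "dy": 0, "dz": 0, "fingers": 255}
    - {"wx": 0, "wy": 0, "wz": 0, "dx": 0, "dy": 0, "dz": 0, "fingers": 255}

```text
t: 7.83
tool_pos: [0.423, -0.0119, -0.0265]
orientation: [-0.607, -3.078, -0.001]
force: [-0.1, 0.2, -0.0]
opening: 0.0212
```

Call:
send_rows:
  series:
    - {"wx": 0, "wy": 0, "wz": 0, "dx": 0, "dy": 0, "dz": 2, "fingers": 255}
    - {"wx": 0, "wy": 0, "wz": 0, "dx": 0, "dy": 0, "dz": 3.5, "fingers": 255}
    - {"wx": 0, "wy": 0, "wz": 0, "dx": 0, "dy": 0, "dz": 3.9, "fingers": 255}
    - {"wx": 0, "wy": 0, "wz": 0, "dx": 0, "dy": 0, "dz": 3.9, "fingers": 255}
    - {"wx": 0, "wy": 0, "wz": 0.054, "dx": 1.5, "dy": -0.5, "dz": 3, "fingers": 255}
    - {"wx": 0, "wy": 0, "wz": 0.054, "dx": 2.7, "dy": -0.5, "dz": 1.5, "fingers": 255}
    - {"wx": 0, "wy": 0, "wz": 0.054, "dx": 2.7, "dy": -0.5, "dz": 1, "fingers": 255}
    - {"wx": 0, "wy": 0, "wz": 0.054, "dx": 2.7, "dy": -0.5, "dz": 0.5, "fingers": 255}
    - {"wx": 0, "wy": 0, "wz": 0.054, "dx": 2.7, "dy": -0.5, "dz": 0.5, "fingers": 255}
    - {"wx": 0, "wy": 0, "wz": 0.054, "dx": 2.7, "dy": -0.5, "dz": 0, "fingers": 255}
    - {"wx": 0, "wy": 0, "wz": 0.054, "dx": 2.7, "dy": -0.5, "dz": 0, "fingers": 255}
    - {"wx": 0, "wy": 0, "wz": 0.054, "dx": 2.7, "dy": -0.5, "dz": 0, "fingers": 255}
    - {"wx": 0, "wy": 0, "wz": 0, "dx": 0.5, "dy": 0, "dz": 0, "fingers": 255}

```text
t: 8.92
tool_pos: [0.6353, -0.0529, 0.1807]
orientation: [0.102, -3.135, 0.008]
force: [1.0, -0.4, -0.7]
opening: 0.0215
```

```bash
python3 - <<'E'
from h import *
import pickle
delta((.632,-.05,.0825),92.5)
s=rp();im=shot("wrist","f1");pickle.dump(s,open("f1.pkl","wb"))
E
```

```text
t 8.92 [ 0.6353 -0.0529  0.1807] [ 0.102 -3.135  0.008] open 0.0215 F [ 1.  -0.4 -0.7]
d cm [-0.33  0.29 -9.82] turn [ 0.005 -0.005 -0.021] q1,q6 [-0.16 -1.79]
t 8.92 [ 0.6353 -0.0529  0.1807] [ 0.102 -3.135  0.008] open 0.0215 F [ 1.  -0.4 -0.7]
```

View pics/f1.png

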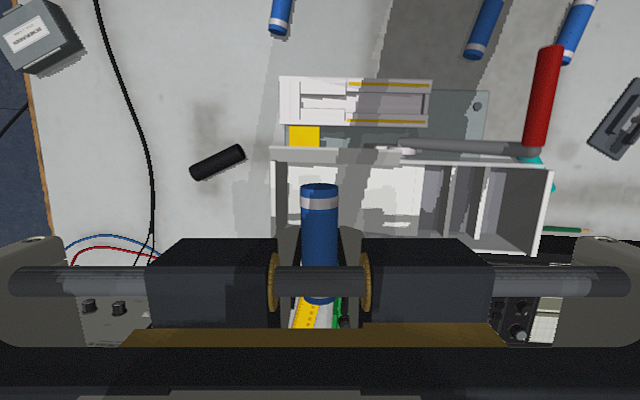

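```bash
python3 - <<'E'
from h import *
import pickle
s=pickle.load(open("f1.pkl","rb"))
im=cv2.imread("pics/f1.png"); crop(im,260,40,580,260,2.5,"f1b")
U=lambda u,v,z: unproj("wrist",(u,v),z,s)[0].round(4)
print(U(270,147,.142),U(410,147,.142)); print(U(415,165,.129),U(545,170,.129))
print("rod end",U(320,184,.218))
E
```

```text
[ 0.5845 -0.0968  0.142 ] [0.5773 0.017  0.142 ]
[0.5927 0.0276 0.129 ] [0.5898 0.1413 0.129 ]
rod end [ 0.5988 -0.0549  0.218 ]
```

View pics/f1b.png

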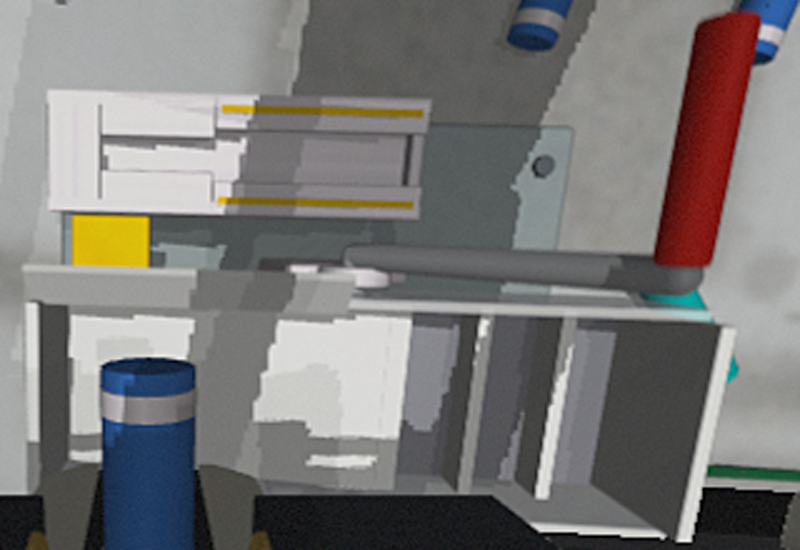

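Call:
send_rows:
  series:
    - {"wx": 0.002, "wy": -0.002, "wz": -0.01, "dx": -0.1, "dy": 0.1, "dz": -2.5, "fingers": 255}
    - {"wx": 0.003, "wy": -0.003, "wz": -0.01, "dx": -0.1, "dy": 0.1, "dz": -3, "fingers": 255}
    - {"wx": 0, "wy": 0, "wz": 0, "dx": 0, "dy": 0.1, "dz": -2.5, "fingers": 255}
    - {"wx": 0, "wy": 0, "wz": 0, "dx": 0, "dy": 0, "dz": -1.6, "fingers": 255}
    - {"wx": 0, "wy": 0, "wz": 0, "dx": 0, "dy": 0, "dz": 0, "fingers": 255}

```text
t: 9.38
tool_pos: [0.6323, -0.0488, 0.0841]
orientation: [-0.056, 3.136, -0.001]
force: [7.4, -1.8, -1.4]
opening: 0.0214
```

Call:
send_rows:
  series:
    - {"wx": 0, "wy": 0, "wz": 0, "dx": 0, "dy": 0, "dz": 0, "fingers": 255}

```text
t: 9.47
tool_pos: [0.6324, -0.0488, 0.0842]
orientation: [-0.054, 3.134, -0.001]
force: [7.5, -1.5, 1.0]
opening: 0.0214
```

```bash
python3 - <<'E'
from h import *
s=rp();im=shot("wrist","g1");im=shot("scene","g2");crop(im,280,120,440,240,5,"g2b")
E
```

```text
t 9.47 [ 0.6324 -0.0488  0.0842] [-5.400e-02  3.134e+00 -1.000e-03] open 0.0214 F [ 7.5 -1.5  1. ]
```

View pics/g1.png

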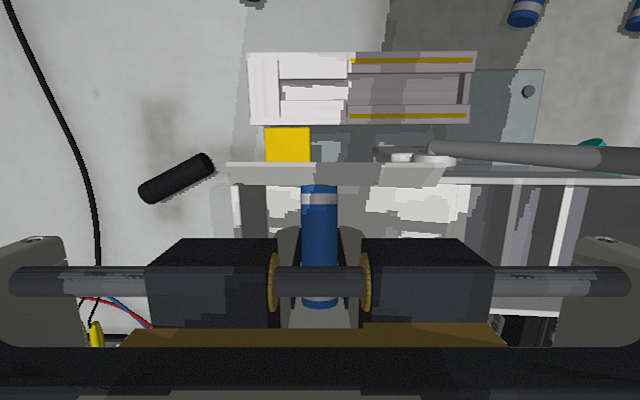

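View pics/g2b.png

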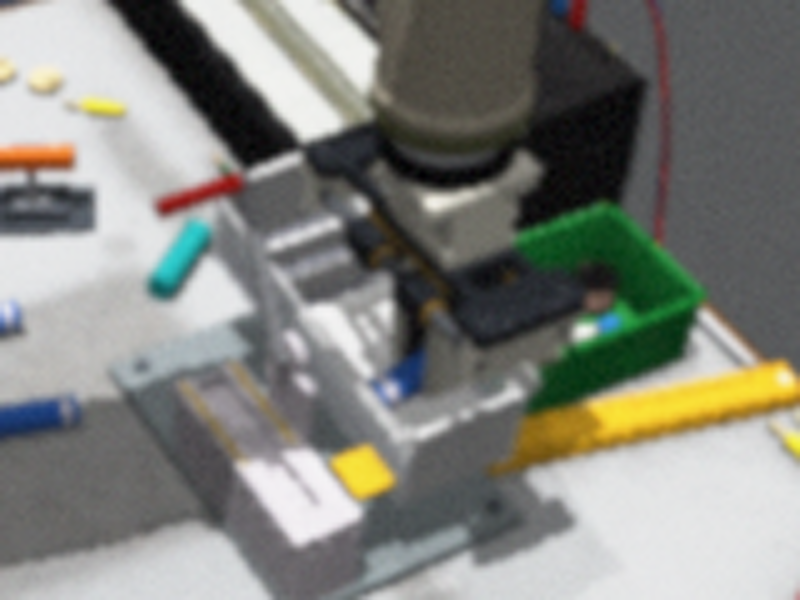

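Call:
send_rows:
  series:
    - {"wx": 0, "wy": 0, "wz": 0, "dx": 0.2, "dy": 0, "dz": 0, "fingers": 150}
    - {"wx": 0, "wy": 0, "wz": 0, "dx": 0, "dy": 0, "dz": 0, "fingers": 150}
    - {"wx": 0, "wy": 0, "wz": 0, "dx": 0, "dy": 0, "dz": 0, "fingers": 150}
    - {"wx": 0, "wy": 0, "wz": 0, "dx": 0, "dy": 0, "dz": 2, "fingers": 150}
    - {"wx": 0, "wy": 0, "wz": 0, "dx": 0, "dy": 0, "dz": 3.5, "fingers": 150}
    - {"wx": 0, "wy": 0, "wz": 0, "dx": 0, "dy": 0, "dz": 3.5, "fingers": 130}

```text
t: 10.07
tool_pos: [0.6255, -0.047, 0.1694]
orientation: [0.05, -3.13, -0.004]
force: [0.8, -0.2, 0.2]
opening: 0.0415
```

```bash
python3 - <<'E'
from h import *
s=rp();im=shot("wrist","g3");delta((.4254,-.109,.05),79.5)
E
```

```text
t 10.07 [ 0.6255 -0.047   0.1694] [ 0.05  -3.13  -0.004] open 0.0415 F [ 0.8 -0.2  0.2]
t 10.12 [ 0.6293 -0.0475  0.1788] [ 5.100e-02 -3.141e+00 -1.000e-03] open 0.0437 F [ 1.1 -0.2  5.2]
d cm [-20.39  -6.15 -12.88] turn [-0.    -0.    -0.215] q1,q6 [-0.16 -1.76]
```

View pics/g3.png

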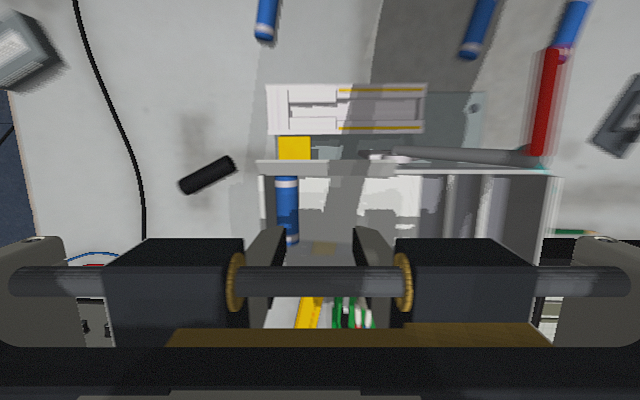

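Call:
send_rows:
  series:
    - {"wx": 0, "wy": 0, "wz": -0.027, "dx": -2.5, "dy": -0.8, "dz": 0, "fingers": 110}
    - {"wx": 0, "wy": 0, "wz": -0.027, "dx": -2.6, "dy": -0.8, "dz": 0, "fingers": 110}
    - {"wx": 0, "wy": 0, "wz": -0.027, "dx": -2.6, "dy": -0.8, "dz": -1, "fingers": 110}
    - {"wx": 0, "wy": 0, "wz": -0.027, "dx": -2.6, "dy": -0.8, "dz": -2, "fingers": 110}
    - {"wx": 0, "wy": 0, "wz": -0.027, "dx": -2.6, "dy": -0.8, "dz": -2.5, "fingers": 110}
    - {"wx": 0, "wy": 0, "wz": -0.027, "dx": -2.6, "dy": -0.8, "dz": -3, "fingers": 110}
    - {"wx": 0, "wy": 0, "wz": -0.027, "dx": -2.6, "dy": -0.8, "dz": -3, "fingers": 110}
    - {"wx": 0, "wy": 0, "wz": -0.027, "dx": -2.2, "dy": -0.6, "dz": -3, "fingers": 110}
    - {"wx": 0, "wy": 0, "wz": 0, "dx": 0, "dy": 0, "dz": -0.3, "fingers": 110}

```text
t: 10.87
tool_pos: [0.4215, -0.1098, 0.0358]
orientation: [0.301, 3.109, -0.007]
force: [-1.0, 0.8, -1.2]
opening: 0.0531
```

```bash
cat >> h.py <<'E'
def rodview(fn):
    s=rp();im=shot("wrist",fn)
    for a,c,p in blue(im,0,0,640,262,60):
        q=unproj("wrist",p,0.016,s)[:,:2]; u,ss,vt=np.linalg.svd(q-q.mean(0)); print(a,np.round(c,1),q.mean(0).round(4),np.degrees(np.arctan2(vt[0,1],vt[0,0])).round(1))
E
python3 - <<'E'
from h import *
delta((.4254,-.109,-.0265),79.5); rodview("h1")
E
```

```text
t 10.87 [ 0.4215 -0.1098  0.0358] [ 0.301  3.109 -0.007] open 0.0531 F [-1.   0.8 -1.2]
d cm [ 0.39  0.08 -6.23] turn [0.006 0.018 0.01 ] q1,q6 [-0.37 -1.75]
t 10.87 [ 0.4215 -0.1098  0.0358] [ 0.301  3.109 -0.007] open 0.0531 F [-1.   0.8 -1.2]
140 [627.6 137.4] [0.4057 0.1245] 76.9
2156 [617.4 181. ] [0.4382 0.1193] -10.2
234 [320.  180.7] [ 0.3937 -0.1042] -98.8
1445 [321.4 222.1] [ 0.4271 -0.1097] -9.1
162 [604.3 221.4] [0.4698 0.1114] 68.1
```

View pics/h1.png

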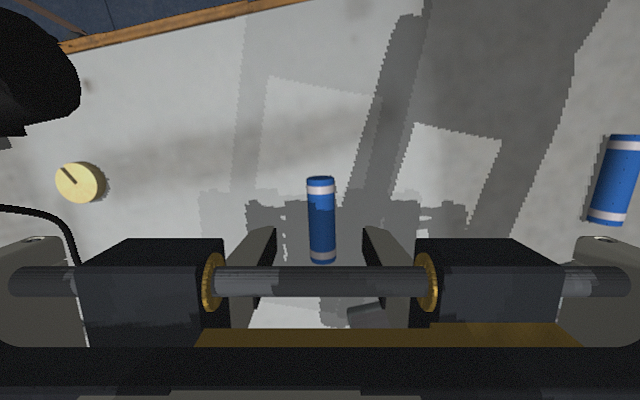

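Call:
send_rows:
  series:
    - {"wx": 0.003, "wy": 0.009, "wz": 0.01, "dx": 0.3, "dy": 0, "dz": -2, "fingers": 120}
    - {"wx": 0.003, "wy": 0.009, "wz": 0, "dx": 0.2, "dy": 0, "dz": -2.3, "fingers": 130}
    - {"wx": 0, "wy": 0, "wz": 0, "dx": 0, "dy": 0, "dz": -1.4, "fingers": 150}
    - {"wx": 0, "wy": 0, "wz": 0, "dx": 0, "dy": 0, "dz": 0, "fingers": 150}

```text
t: 11.25
tool_pos: [0.4369, -0.1122, -0.0137]
orientation: [0.284, 3.113, -0.005]
force: [-0.1, 0.4, -0.6]
opening: 0.0397
```

Call:
send_rows:
  series:
    - {"wx": 0, "wy": 0, "wz": 0, "dx": -0.5, "dy": 0.1, "dz": -0.6, "fingers": 150}
    - {"wx": 0, "wy": 0, "wz": 0, "dx": -0.3, "dy": 0.1, "dz": -0.5, "fingers": 150}
    - {"wx": 0, "wy": 0, "wz": 0, "dx": 0, "dy": 0, "dz": 0, "fingers": 150}

```text
t: 11.5
tool_pos: [0.433, -0.1109, -0.0211]
orientation: [0.281, 3.108, -0.008]
force: [-0.2, 0.4, -0.4]
opening: 0.0385
```

Call:
send_rows:
  series:
    - {"wx": 0, "wy": 0.01, "wz": 0, "dx": -0.4, "dy": 0.1, "dz": -0.4, "fingers": 160}
    - {"wx": 0, "wy": 0, "wz": 0, "dx": -0.2, "dy": 0, "dz": -0.1, "fingers": 190}
    - {"wx": 0, "wy": 0, "wz": 0, "dx": 0, "dy": 0, "dz": 0, "fingers": 255}
    - {"wx": 0, "wy": 0, "wz": 0, "dx": 0, "dy": 0, "dz": 0, "fingers": 255}
    - {"wx": 0, "wy": 0, "wz": 0, "dx": 0, "dy": 0, "dz": 0, "fingers": 255}
    - {"wx": 0, "wy": 0, "wz": 0, "dx": 0, "dy": 0, "dz": 0, "fingers": 255}

```text
t: 12.0
tool_pos: [0.429, -0.1105, -0.0231]
orientation: [0.281, 3.113, -0.012]
force: [0.1, 0.8, -0.4]
opening: 0.0215
```

```bash
python3 - <<'E'
from h import *
delta((.635,-.032,.18),92.5)
E
```

```text
t 12.00 [ 0.429  -0.1105 -0.0231] [ 0.281  3.113 -0.012] open 0.0215 F [ 0.1  0.8 -0.4]
d cm [20.6   7.85 20.31] turn [0.007 0.016 0.224] q1,q6 [-0.37 -1.75]
```

Call:
send_rows:
  series:
    - {"wx": 0, "wy": 0, "wz": 0, "dx": 0, "dy": 0, "dz": 2, "fingers": 255}
    - {"wx": 0, "wy": 0, "wz": 0, "dx": 0, "dy": 0, "dz": 3.5, "fingers": 255}
    - {"wx": 0, "wy": 0.008, "wz": 0, "dx": 0, "dy": 0, "dz": 3.9, "fingers": 255}
    - {"wx": 0.007, "wy": 0.008, "wz": 0, "dx": 0, "dy": 0, "dz": 3.9, "fingers": 255}
    - {"wx": 0, "wy": 0, "wz": 0.028, "dx": 1.5, "dy": 0.9, "dz": 3, "fingers": 255}
    - {"wx": 0, "wy": 0, "wz": 0.028, "dx": 2.7, "dy": 1, "dz": 1.5, "fingers": 255}
    - {"wx": 0, "wy": 0, "wz": 0.028, "dx": 2.7, "dy": 1, "dz": 1, "fingers": 255}
    - {"wx": 0, "wy": 0, "wz": 0.028, "dx": 2.7, "dy": 1, "dz": 0.5, "fingers": 255}
    - {"wx": 0, "wy": 0, "wz": 0.028, "dx": 2.7, "dy": 1, "dz": 0.5, "fingers": 255}
    - {"wx": 0, "wy": 0, "wz": 0.028, "dx": 2.7, "dy": 1, "dz": 0, "fingers": 255}
    - {"wx": 0, "wy": 0, "wz": 0.028, "dx": 2.7, "dy": 1, "dz": 0, "fingers": 255}
    - {"wx": 0, "wy": 0, "wz": 0.028, "dx": 2.4, "dy": 0.9, "dz": 0, "fingers": 255}
    - {"wx": 0, "wy": 0, "wz": 0, "dx": 0.3, "dy": 0, "dz": 0, "fingers": 255}

```text
t: 13.08
tool_pos: [0.6375, -0.0267, 0.1856]
orientation: [0.08, -3.14, 0.004]
force: [1.0, 0.4, -0.8]
opening: 0.0216
```

```bash
python3 - <<'E'
from h import *
delta((.636,-.032,.086),92.5); im=shot("wrist","i1")
E
```

```text
t 13.08 [ 0.6375 -0.0267  0.1856] [ 0.08  -3.14   0.004] open 0.0216 F [ 1.   0.4 -0.8]
d cm [-0.15 -0.53 -9.96] turn [ 0.002 -0.    -0.007] q1,q6 [-0.12 -1.74]
```

View pics/i1.png

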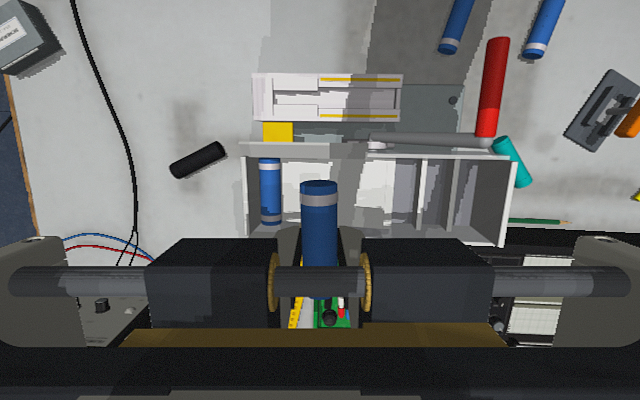

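Call:
send_rows:
  series:
    - {"wx": 0, "wy": 0, "wz": -0.007, "dx": 0, "dy": -0.3, "dz": -2.5, "fingers": 255}
    - {"wx": 0, "wy": 0, "wz": 0, "dx": -0.1, "dy": -0.2, "dz": -3, "fingers": 255}
    - {"wx": 0, "wy": 0, "wz": 0, "dx": 0, "dy": 0, "dz": -2.5, "fingers": 255}
    - {"wx": 0, "wy": 0, "wz": 0, "dx": 0, "dy": 0, "dz": -1.8, "fingers": 255}
    - {"wx": 0, "wy": 0, "wz": 0, "dx": 0, "dy": 0, "dz": 0, "fingers": 255}

```text
t: 13.55
tool_pos: [0.6339, -0.0344, 0.0867]
orientation: [-0.061, 3.14, -0.007]
force: [-0.4, 0.9, -0.7]
opening: 0.0211
```

```bash
python3 - <<'E'
from h import *
rp()
E
```

```text
t 13.55 [ 0.6339 -0.0344  0.0867] [-0.061  3.14  -0.007] open 0.0211 F [-0.4  0.9 -0.7]
```

No contact this time. I'll release and head for rod B at (0.4377, 0.1235).

Call:
send_rows:
  series:
    - {"wx": 0, "wy": 0, "wz": 0, "dx": 0, "dy": 0, "dz": 0, "fingers": 150}
    - {"wx": 0, "wy": 0, "wz": 0, "dx": 0, "dy": 0, "dz": 0, "fingers": 150}
    - {"wx": 0, "wy": 0, "wz": 0, "dx": 0, "dy": 0, "dz": 0, "fingers": 150}
    - {"wx": 0, "wy": 0, "wz": 0, "dx": 0, "dy": 0, "dz": 2, "fingers": 150}
    - {"wx": 0, "wy": 0, "wz": 0, "dx": 0, "dy": 0, "dz": 3.5, "fingers": 130}
    - {"wx": 0, "wy": 0, "wz": 0, "dx": 0, "dy": 0, "dz": 3.5, "fingers": 130}
    - {"wx": 0, "wy": 0, "wz": 0, "dx": 0, "dy": 0, "dz": 0.3, "fingers": 130}

```text
t: 14.13
tool_pos: [0.6313, -0.036, 0.188]
orientation: [-0.057, 3.139, -0.008]
force: [0.6, -0.2, 1.3]
opening: 0.0451
```

```bash
python3 - <<'E'
from h import *
import pickle
delta((.4377,.1235,.03),77); im=shot("wrist","i2"); 
E
```

```text
t 14.13 [ 0.6313 -0.036   0.188 ] [-0.057  3.139 -0.008] open 0.0451 F [ 0.6 -0.2  1.3]
d cm [-19.36  15.95 -15.8 ] turn [ 0.005  0.001 -0.263] q1,q6 [-0.14 -1.74]
```

View pics/i2.png

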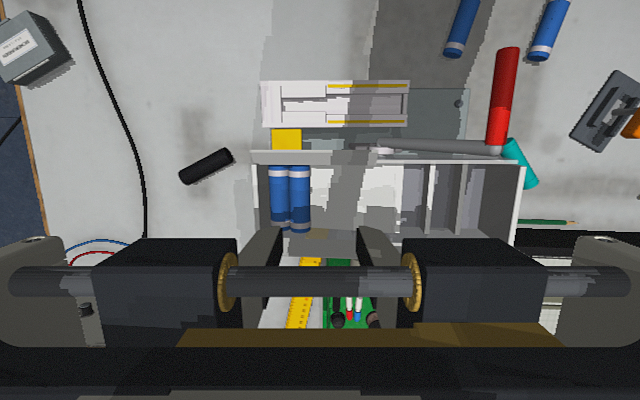

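Call:
send_rows:
  series:
    - {"wx": 0, "wy": 0, "wz": -0.026, "dx": -3.5, "dy": 0, "dz": 0.3, "fingers": 110}
    - {"wx": 0, "wy": 0, "wz": -0.026, "dx": -3.9, "dy": 0.3, "dz": 0, "fingers": 110}
    - {"wx": 0, "wy": 0, "wz": -0.026, "dx": -3.8, "dy": 0.7, "dz": -0.5, "fingers": 110}
    - {"wx": 0, "wy": 0, "wz": -0.026, "dx": -3.4, "dy": 1.5, "dz": -1, "fingers": 110}
    - {"wx": 0, "wy": 0, "wz": -0.026, "dx": -2.5, "dy": 2.4, "dz": -1.6, "fingers": 110}
    - {"wx": 0, "wy": 0, "wz": -0.026, "dx": -1.6, "dy": 2.8, "dz": -2.4, "fingers": 110}
    - {"wx": 0, "wy": 0, "wz": -0.026, "dx": -0.7, "dy": 2.8, "dz": -2.7, "fingers": 110}
    - {"wx": 0, "wy": 0, "wz": -0.026, "dx": 0, "dy": 2.6, "dz": -3, "fingers": 110}
    - {"wx": 0, "wy": 0, "wz": -0.026, "dx": 0, "dy": 1.8, "dz": -3, "fingers": 110}
    - {"wx": 0, "wy": 0, "wz": -0.026, "dx": 0, "dy": 1, "dz": -1.6, "fingers": 110}
    - {"wx": 0, "wy": 0, "wz": 0, "dx": 0, "dy": 0, "dz": -0.3, "fingers": 110}

```text
t: 15.1
tool_pos: [0.4324, 0.126, 0.0246]
orientation: [0.377, 3.102, -0.009]
force: [-0.5, 0.4, 0.5]
opening: 0.0529
```

```bash
python3 - <<'E'
from h import *
delta((.4377,.1235,-.0255),77); rodview("j1")
E
```

```text
t 15.10 [0.4324 0.126  0.0246] [ 0.377  3.102 -0.009] open 0.0529 F [-0.5  0.4  0.5]
d cm [ 0.53 -0.25 -5.01] turn [0.007 0.016 0.015] q1,q6 [ 0.18 -1.15]
t 15.10 [0.4324 0.126  0.0246] [ 0.377  3.102 -0.009] open 0.0529 F [-0.5  0.4  0.5]
75 [637.8 155.9] [0.4397 0.3568] 5.3
236 [452.5 151.6] [0.405  0.2297] -104.0
1905 [448.7 196.2] [0.4371 0.2227] -10.3
281 [317.4 184.9] [0.4053 0.1308] 76.7
1605 [317.9 228.1] [0.4382 0.123 ] -13.3
```

Call:
send_rows:
  series:
    - {"wx": 0.004, "wy": 0.008, "wz": 0.015, "dx": 0.2, "dy": -0.1, "dz": -1.8, "fingers": 120}
    - {"wx": 0.003, "wy": 0.008, "wz": 0, "dx": 0, "dy": -0.1, "dz": -1.6, "fingers": 130}
    - {"wx": 0, "wy": 0, "wz": 0, "dx": -0.2, "dy": -0.1, "dz": -1, "fingers": 150}
    - {"wx": 0, "wy": 0, "wz": 0, "dx": 0, "dy": 0, "dz": -0.4, "fingers": 150}
    - {"wx": 0, "wy": 0, "wz": 0, "dx": 0, "dy": 0, "dz": 0, "fingers": 150}

```text
t: 15.57
tool_pos: [0.4377, 0.1199, -0.0184]
orientation: [0.345, 3.115, 0.001]
force: [-0.5, -1.1, 0.3]
opening: 0.0385
```

Call:
send_rows:
  series:
    - {"wx": 0, "wy": 0, "wz": 0, "dx": 0, "dy": 0.3, "dz": -0.5, "fingers": 150}
    - {"wx": 0, "wy": 0, "wz": 0, "dx": 0, "dy": 0, "dz": -0.3, "fingers": 190}
    - {"wx": 0, "wy": 0, "wz": 0, "dx": 0, "dy": 0, "dz": 0, "fingers": 255}
    - {"wx": 0, "wy": 0, "wz": 0, "dx": 0, "dy": 0, "dz": 0, "fingers": 255}
    - {"wx": 0, "wy": 0, "wz": 0, "dx": 0, "dy": 0, "dz": 0, "fingers": 255}
    - {"wx": 0, "wy": 0, "wz": 0, "dx": 0, "dy": 0, "dz": 0, "fingers": 255}

```text
t: 16.07
tool_pos: [0.4411, 0.1229, -0.0229]
orientation: [0.346, 3.108, 0.003]
force: [-0.5, 0.3, -0.1]
opening: 0.0218
```

```bash
python3 - <<'E'
from h import *
delta((.634,-.01,.18),92.5)
E
```

```text
t 16.07 [ 0.4411  0.1229 -0.0229] [3.460e-01 3.108e+00 3.000e-03] open 0.0218 F [-0.5  0.3 -0.1]
d cm [ 19.29 -13.29  20.29] turn [-0.002  0.014  0.265] q1,q6 [ 0.16 -1.19]
```

Call:
send_rows:
  series:
    - {"wx": 0, "wy": 0, "wz": 0, "dx": 0, "dy": 0, "dz": 2, "fingers": 255}
    - {"wx": 0, "wy": 0, "wz": 0, "dx": 0, "dy": 0, "dz": 3.5, "fingers": 255}
    - {"wx": 0, "wy": 0.008, "wz": 0.02, "dx": 0, "dy": -1.8, "dz": 3.6, "fingers": 255}
    - {"wx": 0, "wy": 0.008, "wz": 0.025, "dx": 0, "dy": -2.2, "dz": 3.4, "fingers": 255}
    - {"wx": 0, "wy": 0, "wz": 0.025, "dx": 0.5, "dy": -2.2, "dz": 3.2, "fingers": 255}
    - {"wx": 0, "wy": 0, "wz": 0.025, "dx": 1, "dy": -2.2, "dz": 2.4, "fingers": 255}
    - {"wx": 0, "wy": 0, "wz": 0.025, "dx": 2, "dy": -2.2, "dz": 1.2, "fingers": 255}
    - {"wx": 0, "wy": 0, "wz": 0.028, "dx": 3, "dy": -1.5, "dz": 0.5, "fingers": 255}
    - {"wx": 0, "wy": 0, "wz": 0.028, "dx": 3.3, "dy": -0.7, "dz": 0.3, "fingers": 255}
    - {"wx": 0, "wy": 0, "wz": 0.028, "dx": 3.3, "dy": -0.3, "dz": 0, "fingers": 255}
    - {"wx": 0, "wy": 0, "wz": 0.028, "dx": 3.3, "dy": 0, "dz": 0, "fingers": 255}
    - {"wx": 0, "wy": 0, "wz": 0.028, "dx": 2.7, "dy": 0, "dz": 0, "fingers": 255}
    - {"wx": 0, "wy": 0, "wz": 0, "dx": 0.4, "dy": 0, "dz": 0, "fingers": 255}

```text
t: 17.15
tool_pos: [0.6389, -0.017, 0.1909]
orientation: [-0.085, 3.138, -0.011]
force: [0.5, -0.8, -1.0]
opening: 0.0216
```

```bash
python3 - <<'E'
from h import *
delta((.6365,-.012,.086),92.5)
E
```

```text
t 17.15 [ 0.6389 -0.017   0.1909] [-0.085  3.138 -0.011] open 0.0216 F [ 0.5 -0.8 -1. ]
d cm [ -0.24   0.5  -10.49] turn [ 0.007  0.002 -0.01 ] q1,q6 [-0.1  -1.73]
```

Call:
send_rows:
  series:
    - {"wx": 0.004, "wy": 0, "wz": -0.007, "dx": 0, "dy": 0.3, "dz": -2.5, "fingers": 255}
    - {"wx": 0.003, "wy": 0, "wz": 0, "dx": 0, "dy": 0.2, "dz": -3, "fingers": 255}
    - {"wx": 0, "wy": 0, "wz": 0, "dx": 0, "dy": 0, "dz": -2.5, "fingers": 255}
    - {"wx": 0, "wy": 0, "wz": 0, "dx": 0, "dy": 0, "dz": -1.8, "fingers": 255}
    - {"wx": 0, "wy": 0, "wz": 0, "dx": 0.1, "dy": 0, "dz": -0.4, "fingers": 255}
    - {"wx": 0, "wy": 0, "wz": 0, "dx": 0, "dy": 0, "dz": 0, "fingers": 255}

```text
t: 17.65
tool_pos: [0.6411, -0.0118, 0.0873]
orientation: [-0.071, 3.136, -0.001]
force: [0.2, 0.7, 2.4]
opening: 0.0215
```

Call:
send_rows:
  series:
    - {"wx": 0, "wy": 0, "wz": 0, "dx": -0.4, "dy": 0, "dz": 0, "fingers": 255}
    - {"wx": 0, "wy": 0, "wz": 0, "dx": -0.1, "dy": 0, "dz": 0, "fingers": 255}
    - {"wx": 0, "wy": 0, "wz": 0, "dx": 0, "dy": 0, "dz": 0, "fingers": 255}

```text
t: 17.9
tool_pos: [0.6362, -0.0117, 0.09]
orientation: [-0.071, 3.134, -0.001]
force: [0.3, 0.1, -0.2]
opening: 0.0218
```

Call:
send_rows:
  series:
    - {"wx": 0, "wy": 0, "wz": 0, "dx": 0, "dy": 0, "dz": 0, "fingers": 150}
    - {"wx": 0, "wy": 0, "wz": 0, "dx": 0, "dy": 0, "dz": 0, "fingers": 150}
    - {"wx": 0, "wy": 0, "wz": 0, "dx": 0, "dy": 0, "dz": 0, "fingers": 150}
    - {"wx": 0, "wy": 0, "wz": 0, "dx": 0, "dy": 0, "dz": 2, "fingers": 150}
    - {"wx": 0, "wy": 0, "wz": 0, "dx": 0, "dy": 0, "dz": 3.5, "fingers": 130}
    - {"wx": 0, "wy": 0, "wz": 0, "dx": 0, "dy": 0, "dz": 3.5, "fingers": 130}
    - {"wx": 0, "wy": 0, "wz": 0, "dx": 0, "dy": 0, "dz": 0.3, "fingers": 130}

```text
t: 18.48
tool_pos: [0.6359, -0.0116, 0.1884]
orientation: [-0.071, 3.133, -0.001]
force: [1.1, 0.3, 1.8]
opening: 0.0454
```

```bash
python3 - <<'E'
from h import *
import pickle
delta((.4371,.2235,.03),78); im=shot("wrist","k1"); 
E
```

```text
t 18.48 [ 0.6359 -0.0116  0.1884] [-7.100e-02  3.133e+00 -1.000e-03] open 0.0454 F [1.1 0.3 1.8]
d cm [-19.88  23.51 -15.84] turn [ 0.002  0.008 -0.255] q1,q6 [-0.1  -1.71]
```

View pics/k1.png

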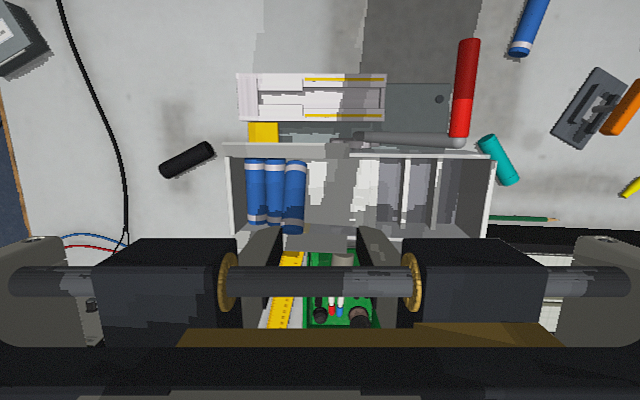

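Call:
send_rows:
  series:
    - {"wx": 0, "wy": 0, "wz": -0.022, "dx": -3.5, "dy": 0, "dz": 0.3, "fingers": 110}
    - {"wx": 0, "wy": 0, "wz": -0.022, "dx": -3.9, "dy": 0.3, "dz": 0, "fingers": 110}
    - {"wx": 0, "wy": 0, "wz": -0.022, "dx": -3.8, "dy": 0.9, "dz": -0.3, "fingers": 110}
    - {"wx": 0, "wy": 0, "wz": -0.022, "dx": -3.4, "dy": 1.9, "dz": -0.5, "fingers": 110}
    - {"wx": 0, "wy": 0, "wz": -0.022, "dx": -2.5, "dy": 3, "dz": -1, "fingers": 110}
    - {"wx": 0, "wy": 0, "wz": -0.022, "dx": -1.8, "dy": 3.2, "dz": -1.6, "fingers": 110}
    - {"wx": 0, "wy": 0, "wz": -0.022, "dx": -0.8, "dy": 3.3, "dz": -2.2, "fingers": 110}
    - {"wx": 0, "wy": 0, "wz": -0.022, "dx": 0, "dy": 3.3, "dz": -2.4, "fingers": 110}
    - {"wx": 0, "wy": 0, "wz": -0.022, "dx": 0, "dy": 3.2, "dz": -2.6, "fingers": 110}
    - {"wx": 0, "wy": 0, "wz": -0.022, "dx": 0, "dy": 2.5, "dz": -2.5, "fingers": 110}
    - {"wx": 0, "wy": 0, "wz": -0.022, "dx": 0, "dy": 1.5, "dz": -2, "fingers": 110}
    - {"wx": 0, "wy": 0, "wz": -0.01, "dx": 0, "dy": 0.3, "dz": -0.3, "fingers": 110}

```text
t: 19.53
tool_pos: [0.4269, 0.2274, 0.0196]
orientation: [0.352, 3.117, -0.002]
force: [-0.7, -0.2, -0.7]
opening: 0.0526
```

```bash
python3 - <<'E'
from h import *
delta((.4371,.2235,-.0255),78); rodview("l1")
E
```

```text
t 19.53 [0.4269 0.2274 0.0196] [ 3.520e-01  3.117e+00 -2.000e-03] open 0.0526 F [-0.7 -0.2 -0.7]
d cm [ 1.02 -0.39 -4.51] turn [0.002 0.005 0.016] q1,q6 [ 0.39 -0.96]
t 19.53 [0.4269 0.2274 0.0196] [ 3.520e-01  3.117e+00 -2.000e-03] open 0.0526 F [-0.7 -0.2 -0.7]
767 [522.7 198.3] [0.4418 0.3745] -131.1
289 [319.6 192.9] [0.4048 0.2322] 77.5
1483 [320.3 234.3] [0.4359 0.2256] -11.2
```

Call:
send_rows:
  series:
    - {"wx": 0, "wy": 0.005, "wz": 0.016, "dx": 0.5, "dy": -0.1, "dz": -1.6, "fingers": 120}
    - {"wx": 0, "wy": 0, "wz": 0, "dx": 0.3, "dy": -0.1, "dz": -1.4, "fingers": 130}
    - {"wx": 0, "wy": 0, "wz": 0, "dx": 0, "dy": 0, "dz": -0.8, "fingers": 150}
    - {"wx": 0, "wy": 0, "wz": 0, "dx": 0, "dy": 0, "dz": -0.4, "fingers": 150}
    - {"wx": 0, "wy": 0, "wz": 0, "dx": 0, "dy": 0, "dz": 0, "fingers": 150}

```text
t: 20.0
tool_pos: [0.4377, 0.2227, -0.0197]
orientation: [0.323, 3.122, -0.003]
force: [0.1, 0.5, 0.4]
opening: 0.0389
```

Call:
send_rows:
  series:
    - {"wx": 0, "wy": 0, "wz": 0, "dx": 0, "dy": 0.2, "dz": -0.4, "fingers": 150}
    - {"wx": 0, "wy": 0, "wz": 0, "dx": 0, "dy": 0, "dz": -0.2, "fingers": 190}
    - {"wx": 0, "wy": 0, "wz": 0, "dx": 0, "dy": 0, "dz": 0, "fingers": 255}
    - {"wx": 0, "wy": 0, "wz": 0, "dx": 0, "dy": 0, "dz": 0, "fingers": 255}
    - {"wx": 0, "wy": 0, "wz": 0, "dx": 0, "dy": 0, "dz": 0, "fingers": 255}
    - {"wx": 0, "wy": 0, "wz": 0, "dx": 0, "dy": 0, "dz": 0, "fingers": 255}

```text
t: 20.5
tool_pos: [0.4405, 0.2247, -0.0222]
orientation: [0.325, 3.117, 0.001]
force: [0.1, -0.1, -0.1]
opening: 0.0216
```

```bash
python3 - <<'E'
from h import *
delta((.634,.006,.18),92.5)
E
```

```text
t 20.50 [ 0.4405  0.2247 -0.0222] [3.250e-01 3.117e+00 1.000e-03] open 0.0216 F [ 0.1 -0.1 -0.1]
d cm [ 19.35 -21.87  20.22] turn [-0.001  0.008  0.251] q1,q6 [ 0.37 -0.99]
```

Call:
send_rows:
  series:
    - {"wx": 0, "wy": 0, "wz": 0, "dx": 0, "dy": 0, "dz": 2, "fingers": 255}
    - {"wx": 0, "wy": 0, "wz": 0, "dx": 0, "dy": 0, "dz": 3.5, "fingers": 255}
    - {"wx": 0, "wy": 0.008, "wz": 0.02, "dx": 0, "dy": -2.4, "dz": 3.2, "fingers": 255}
    - {"wx": 0, "wy": 0, "wz": 0.022, "dx": 0, "dy": -2.8, "dz": 3, "fingers": 255}
    - {"wx": 0, "wy": 0, "wz": 0.022, "dx": 0, "dy": -3, "dz": 2.8, "fingers": 255}
    - {"wx": 0, "wy": 0, "wz": 0.022, "dx": 0.3, "dy": -3.2, "dz": 2.5, "fingers": 255}
    - {"wx": 0, "wy": 0, "wz": 0.022, "dx": 0.8, "dy": -3.2, "dz": 2, "fingers": 255}
    - {"wx": 0, "wy": 0, "wz": 0.025, "dx": 1.8, "dy": -3, "dz": 1, "fingers": 255}
    - {"wx": 0, "wy": 0, "wz": 0.025, "dx": 2.8, "dy": -2, "dz": 0.7, "fingers": 255}
    - {"wx": 0, "wy": 0, "wz": 0.025, "dx": 3.3, "dy": -1.2, "dz": 0.3, "fingers": 255}
    - {"wx": 0, "wy": 0, "wz": 0.025, "dx": 3.5, "dy": -0.7, "dz": 0, "fingers": 255}
    - {"wx": 0, "wy": 0, "wz": 0.025, "dx": 3.5, "dy": -0.3, "dz": 0, "fingers": 255}
    - {"wx": 0, "wy": 0, "wz": 0.02, "dx": 3, "dy": 0, "dz": 0, "fingers": 255}
    - {"wx": 0, "wy": 0, "wz": 0, "dx": 0.3, "dy": 0, "dz": 0, "fingers": 255}

```text
t: 21.67
tool_pos: [0.6358, -0.0073, 0.2009]
orientation: [-0.096, 3.133, -0.013]
force: [0.1, 0.9, -1.2]
opening: 0.0218
```

```bash
python3 - <<'E'
from h import *
delta((.635,.007,.088),92.5)
E
```

```text
t 21.67 [ 0.6358 -0.0073  0.2009] [-0.096  3.133 -0.013] open 0.0218 F [ 0.1  0.9 -1.2]
d cm [ -0.08   1.43 -11.29] turn [ 0.008  0.008 -0.018] q1,q6 [-0.09 -1.72]
```

Call:
send_rows:
  series:
    - {"wx": 0.004, "wy": 0.004, "wz": -0.009, "dx": 0, "dy": 0.8, "dz": -2.5, "fingers": 255}
    - {"wx": 0.004, "wy": 0.004, "wz": -0.009, "dx": 0, "dy": 0.6, "dz": -3, "fingers": 255}
    - {"wx": 0, "wy": 0, "wz": 0, "dx": 0, "dy": 0, "dz": -2.7, "fingers": 255}
    - {"wx": 0, "wy": 0, "wz": 0, "dx": 0, "dy": 0, "dz": -2, "fingers": 255}
    - {"wx": 0, "wy": 0, "wz": 0, "dx": 0, "dy": 0, "dz": -0.7, "fingers": 255}
    - {"wx": 0, "wy": 0, "wz": 0, "dx": 0, "dy": 0, "dz": 0, "fingers": 255}

```text
t: 22.17
tool_pos: [0.6372, 0.0069, 0.0897]
orientation: [-0.065, 3.139, -0.001]
force: [-1.0, -1.0, 1.9]
opening: 0.0213
```

Call:
send_rows:
  series:
    - {"wx": 0, "wy": 0, "wz": 0, "dx": -0.2, "dy": 0, "dz": 0, "fingers": 255}
    - {"wx": 0, "wy": 0, "wz": 0, "dx": 0, "dy": 0, "dz": 0, "fingers": 150}
    - {"wx": 0, "wy": 0, "wz": 0, "dx": 0, "dy": 0, "dz": 0, "fingers": 150}
    - {"wx": 0, "wy": 0, "wz": 0, "dx": 0, "dy": 0, "dz": 0, "fingers": 150}
    - {"wx": 0, "wy": 0, "wz": 0, "dx": 0, "dy": 0, "dz": 2, "fingers": 150}
    - {"wx": 0, "wy": 0, "wz": 0, "dx": 0, "dy": 0, "dz": 3.5, "fingers": 130}
    - {"wx": 0, "wy": 0, "wz": 0, "dx": 0, "dy": 0, "dz": 3.5, "fingers": 130}
    - {"wx": 0, "wy": 0, "wz": 0, "dx": 0, "dy": 0, "dz": 2.5, "fingers": 130}
    - {"wx": 0, "wy": 0, "wz": 0, "dx": 0, "dy": 0, "dz": 0.3, "fingers": 130}

```text
t: 22.92
tool_pos: [0.6354, 0.007, 0.2196]
orientation: [-0.065, 3.133, -0.002]
force: [0.6, 0.2, 0.5]
opening: 0.0457
```

```bash
python3 - <<'E'
from h import *
import pickle
s=rp(); im=shot("wrist","m1"); pickle.dump(s,open("m1.pkl","wb")); im=shot("top","m2")
for a,c,p in blue(im,140,130,470,280,30): print(a,c.round(1))
E
```

```text
t 22.92 [0.6354 0.007  0.2196] [-6.500e-02  3.133e+00 -2.000e-03] open 0.0457 F [0.6 0.2 0.5]
170 [334.3 148.5]
44 [354.8 147.7]
```

View pics/m1.png

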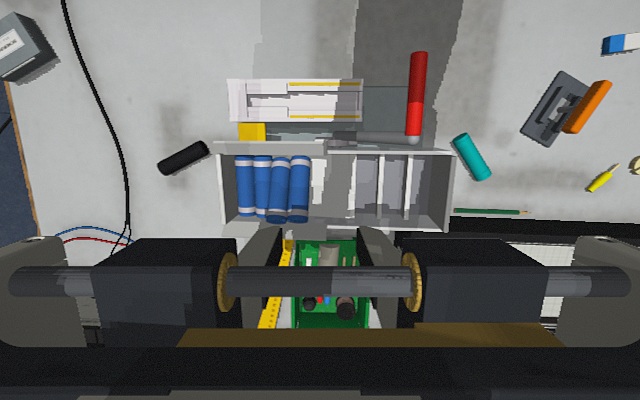

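View pics/m2.png

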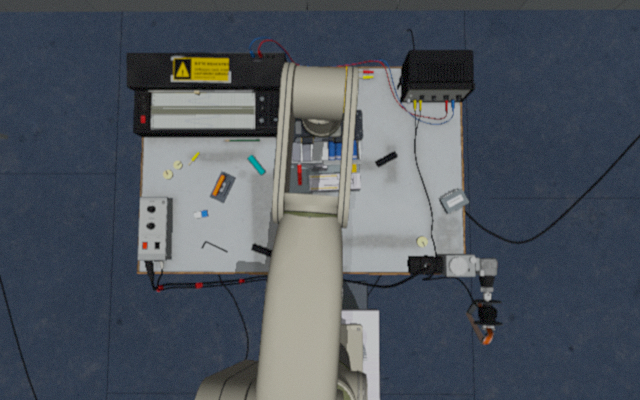

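Four rods are in the channel at cols 245–300, and none are left on the table. Next is the red bar.

Call:
send_rows:
  series:
    - {"wx": 0, "wy": 0, "wz": 0, "dx": -1, "dy": 0.5, "dz": 3, "fingers": 120}
    - {"wx": 0, "wy": 0, "wz": 0, "dx": -2, "dy": 1.4, "dz": 1.3, "fingers": 120}
    - {"wx": 0, "wy": 0, "wz": 0, "dx": -2.4, "dy": 1.7, "dz": 0, "fingers": 120}
    - {"wx": 0, "wy": 0, "wz": 0, "dx": -2.3, "dy": 1.7, "dz": 0, "fingers": 120}
    - {"wx": 0, "wy": 0, "wz": 0, "dx": -1.5, "dy": 1.5, "dz": 0, "fingers": 120}
    - {"wx": 0, "wy": 0, "wz": 0, "dx": 0, "dy": 0, "dz": 0, "fingers": 120}

```text
t: 23.52
tool_pos: [0.5355, 0.0758, 0.2487]
orientation: [0.059, -3.132, -0.0]
force: [-1.2, 0.0, -0.7]
opening: 0.0492
```

```bash
python3 - <<'E'
from h import *
import pickle
delta((.5425,.0745,.157),92.5)
s=rp(); im=shot("wrist","n1"); pickle.dump(s,open("n1.pkl","wb"))
h=cv2.cvtColor(im,cv2.COLOR_BGR2HSV); m=cv2.inRange(h,(0,150,60),(8,255,255))|cv2.inRange(h,(172,150,60),(180,255,255))
n,l,st,c=cv2.connectedComponentsWithStats(m)
for i in range(1,n):
    if st[i,4]>150: print(st[i],c[i],unproj("wrist",c[i],.2,s).round(4))
E
```

```text
t 23.52 [0.5355 0.0758 0.2487] [ 0.059 -3.132 -0.   ] open 0.0492 F [-1.2  0.  -0.7]
d cm [ 0.7  -0.13 -9.17] turn [ 0.    -0.009  0.006] q1,q6 [ 0.05 -1.56]
t 23.52 [0.5355 0.0758 0.2487] [ 0.059 -3.132 -0.   ] open 0.0492 F [-1.2  0.  -0.7]
[308 183  13  62 743] [314.38492598 213.25572005] [[0.5411 0.0714 0.2   ]]
```

View pics/n1.png

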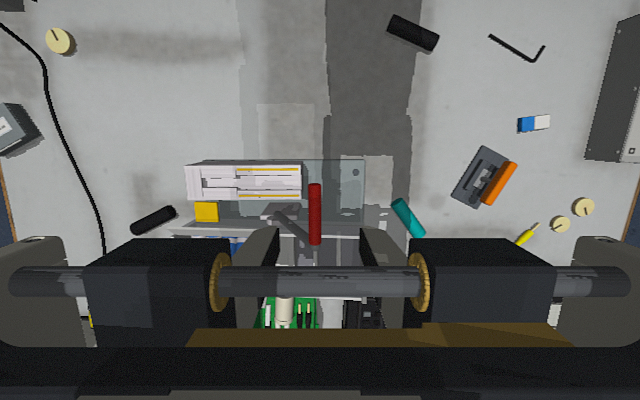

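Call:
send_rows:
  series:
    - {"wx": 0, "wy": -0.008, "wz": 0, "dx": 0.3, "dy": -0.2, "dz": -2, "fingers": 130}
    - {"wx": 0, "wy": 0, "wz": 0, "dx": 0.2, "dy": -0.2, "dz": -2.5, "fingers": 130}
    - {"wx": 0, "wy": 0, "wz": 0, "dx": 0, "dy": 0, "dz": -2.5, "fingers": 150}
    - {"wx": 0, "wy": 0, "wz": 0, "dx": 0, "dy": 0, "dz": -1.5, "fingers": 160}
    - {"wx": 0, "wy": 0, "wz": 0, "dx": 0, "dy": 0, "dz": -0.6, "fingers": 170}
    - {"wx": 0, "wy": 0, "wz": 0, "dx": 0, "dy": 0, "dz": 0, "fingers": 180}

```text
t: 24.07
tool_pos: [0.5413, 0.0673, 0.1476]
orientation: [0.059, -3.136, 0.004]
force: [-1.0, 1.0, -0.0]
opening: 0.0289
```

```bash
python3 - <<'E'
from h import *
s=rp(); im=shot("wrist","n2")
E
```

```text
t 24.07 [0.5413 0.0673 0.1476] [ 0.059 -3.136  0.004] open 0.0289 F [-1.  1. -0.]
```

View pics/n2.png

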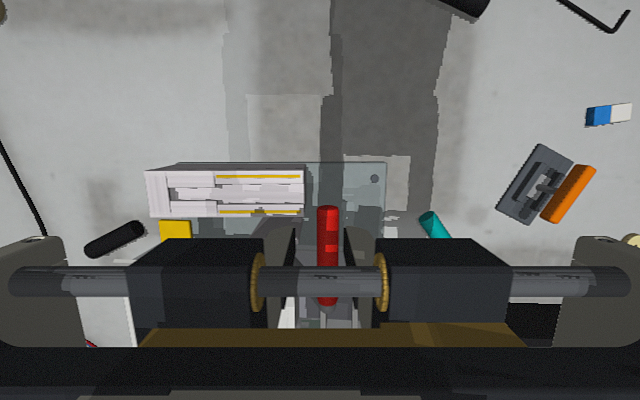

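Call:
send_rows:
  series:
    - {"wx": 0, "wy": 0, "wz": 0, "dx": 0, "dy": 0.4, "dz": 0.2, "fingers": 180}
    - {"wx": 0, "wy": 0, "wz": 0, "dx": 0, "dy": 0, "dz": 0.2, "fingers": 255}
    - {"wx": 0, "wy": 0, "wz": 0, "dx": 0, "dy": 0, "dz": 0, "fingers": 255}
    - {"wx": 0, "wy": 0, "wz": 0, "dx": 0, "dy": 0, "dz": 0, "fingers": 255}
    - {"wx": 0, "wy": 0, "wz": 0, "dx": 0, "dy": 0, "dz": 0, "fingers": 255}
  newtons: 30

```text
t: 24.53
tool_pos: [0.5437, 0.0713, 0.1559]
orientation: [0.058, -3.14, 0.004]
force: [1.1, -0.4, -9.5]
opening: 0.0113
```

```bash
python3 - <<'E'
from h import *
s=rp()
# bar positions relative to current bar for tilts: assume theta0
th0=-0.07
def b(t): return np.array([60*np.cos(t)+100*np.sin(t),100*np.cos(t)-60*np.sin(t)])
p=b(th0)
for t in np.arange(-.6,.61,.1): print(round(t,2),((b(t)-b(th0))/10).round(2))
E
```

```text
t 24.53 [0.5437 0.0713 0.1559] [ 0.058 -3.14   0.004] open 0.0113 F [ 1.1 -0.4 -9.5]
-0.6 [-5.98  1.25]
-0.5 [-4.81  1.26]
-0.4 [-3.65  1.15]
-0.3 [-2.51  0.93]
-0.2 [-1.39  0.6 ]
-0.1 [-0.31  0.15]
-0.0 [ 0.71 -0.4 ]
0.1 [ 1.68 -1.04]
0.2 [ 2.58 -1.79]
0.3 [ 3.4  -2.61]
0.4 [ 4.13 -3.52]
0.5 [ 4.77 -4.5 ]
0.6 [ 5.31 -5.53]
```

Call:
send_rows:
  series:
    - {"wx": 0, "wy": 0, "wz": 0, "dx": 0, "dy": 0.35, "dz": -0.2, "fingers": 255}
    - {"wx": 0, "wy": 0, "wz": 0, "dx": 0, "dy": 0.35, "dz": -0.2, "fingers": 255}
    - {"wx": 0, "wy": 0, "wz": 0, "dx": 0, "dy": 0.48, "dz": -0.32, "fingers": 255}
    - {"wx": 0, "wy": 0, "wz": 0, "dx": 0, "dy": 0.48, "dz": -0.32, "fingers": 255}
    - {"wx": 0, "wy": 0, "wz": 0, "dx": 0, "dy": 0.45, "dz": -0.37, "fingers": 255}
    - {"wx": 0, "wy": 0, "wz": 0, "dx": 0, "dy": 0.45, "dz": -0.37, "fingers": 255}
    - {"wx": 0, "wy": 0, "wz": 0, "dx": 0, "dy": 0.41, "dz": -0.41, "fingers": 255}
    - {"wx": 0, "wy": 0, "wz": 0, "dx": 0, "dy": 0.41, "dz": -0.41, "fingers": 255}

```text
t: 25.2
tool_pos: [0.5431, 0.0964, 0.1382]
orientation: [-0.052, 3.141, -0.032]
force: [-5.5, -6.1, 4.4]
opening: 0.0108
```

```bash
python3 - <<'E'
from h import *
s=rp(); im=shot("wrist","o1")
E
```

```text
t 25.20 [0.5431 0.0964 0.1382] [-0.052  3.141 -0.032] open 0.0108 F [-5.5 -6.1  4.4]
```

View pics/o1.png

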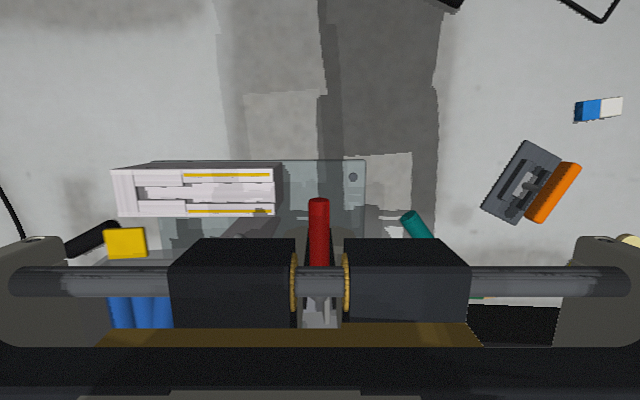

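Call:
send_rows:
  series:
    - {"wx": 0, "wy": 0, "wz": 0, "dx": 0, "dy": 0.45, "dz": -0.5, "fingers": 255}
    - {"wx": 0, "wy": 0, "wz": 0, "dx": 0, "dy": 0.45, "dz": -0.5, "fingers": 255}
    - {"wx": 0, "wy": 0, "wz": 0, "dx": 0, "dy": 0.4, "dz": -0.52, "fingers": 255}
    - {"wx": 0, "wy": 0, "wz": 0, "dx": 0, "dy": 0.4, "dz": -0.52, "fingers": 255}
    - {"wx": 0, "wy": 0, "wz": 0, "dx": 0, "dy": 0.37, "dz": -0.55, "fingers": 255}
    - {"wx": 0, "wy": 0, "wz": 0, "dx": 0, "dy": 0.37, "dz": -0.55, "fingers": 255}

```text
t: 25.75
tool_pos: [0.5424, 0.1173, 0.113]
orientation: [-0.05, 3.14, -0.046]
force: [-5.5, -4.5, 3.6]
opening: 0.011
```

```bash
python3 - <<'E'
from h import *
delta((.543,.123,.105),92.5)
E
```

```text
t 25.75 [0.5424 0.1173 0.113 ] [-0.05   3.14  -0.046] open 0.0110 F [-5.5 -4.5  3.6]
d cm [ 0.06  0.57 -0.8 ] turn [0.03  0.002 0.012] q1,q6 [ 0.14 -1.45]
```

Call:
send_rows:
  series:
    - {"wx": 0, "wy": 0, "wz": 0, "dx": 0, "dy": 0.3, "dz": -0.5, "fingers": 255}
    - {"wx": 0, "wy": 0, "wz": 0, "dx": 0, "dy": 0.3, "dz": -0.5, "fingers": 255}
    - {"wx": 0, "wy": 0, "wz": 0, "dx": 0, "dy": 0.1, "dz": -0.3, "fingers": 255}
    - {"wx": 0, "wy": 0, "wz": 0, "dx": 0, "dy": 0, "dz": 0, "fingers": 255}
    - {"wx": 0, "wy": 0, "wz": 0, "dx": 0, "dy": 0, "dz": 0, "fingers": 255}

```text
t: 26.17
tool_pos: [0.5425, 0.1236, 0.1021]
orientation: [-0.051, 3.138, -0.052]
force: [-0.8, -2.2, -1.6]
opening: 0.0111
```

```bash
python3 - <<'E'
from h import *
s=rp(); shot("wrist","p1"); im=shot("scene","p2"); crop(im,260,110,420,230,5,"p2b")
E
```

```text
t 26.17 [0.5425 0.1236 0.1021] [-0.051  3.138 -0.052] open 0.0111 F [-0.8 -2.2 -1.6]
```

View pics/p1.png

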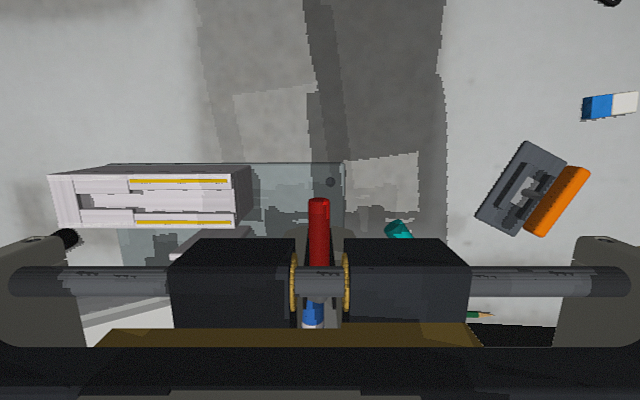

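View pics/p2b.png

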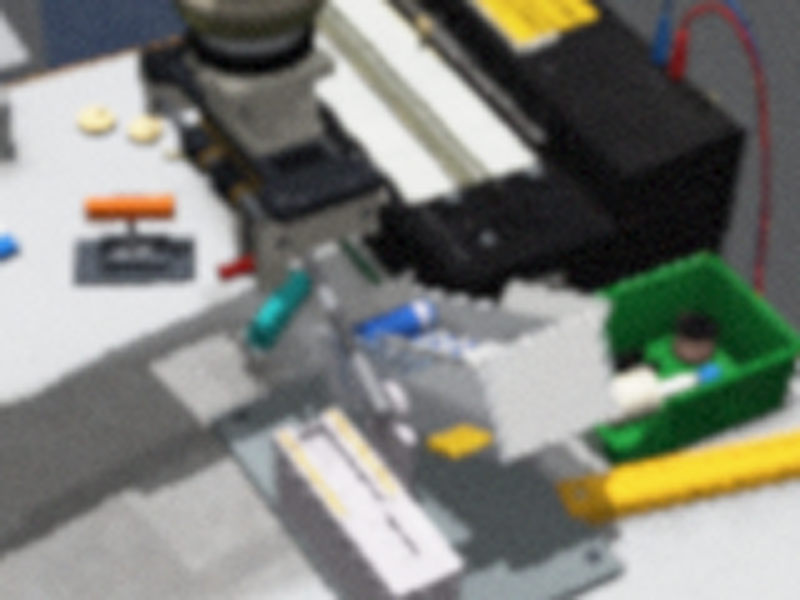

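Call:
send_rows:
  series:
    - {"wx": 0.005, "wy": 0, "wz": 0, "dx": 0, "dy": -0.27, "dz": 0.52, "fingers": 255}
    - {"wx": 0.005, "wy": 0, "wz": 0, "dx": 0, "dy": -0.27, "dz": 0.52, "fingers": 255}
    - {"wx": 0.005, "wy": 0, "wz": 0, "dx": 0, "dy": -0.32, "dz": 0.49, "fingers": 255}
    - {"wx": 0.005, "wy": 0, "wz": 0, "dx": 0, "dy": -0.32, "dz": 0.49, "fingers": 255}
    - {"wx": 0.005, "wy": 0, "wz": 0, "dx": 0, "dy": -0.36, "dz": 0.45, "fingers": 255}
    - {"wx": 0.005, "wy": 0, "wz": 0, "dx": 0, "dy": -0.36, "dz": 0.45, "fingers": 255}
    - {"wx": 0, "wy": 0, "wz": 0, "dx": 0, "dy": -0.41, "dz": 0.41, "fingers": 255}
    - {"wx": 0, "wy": 0, "wz": 0, "dx": 0, "dy": -0.41, "dz": 0.41, "fingers": 255}
    - {"wx": 0, "wy": 0, "wz": 0, "dx": 0, "dy": -0.45, "dz": 0.37, "fingers": 255}
    - {"wx": 0, "wy": 0, "wz": 0, "dx": 0, "dy": -0.45, "dz": 0.37, "fingers": 255}
    - {"wx": 0, "wy": 0, "wz": 0, "dx": 0, "dy": -0.48, "dz": 0.32, "fingers": 255}
    - {"wx": 0, "wy": 0, "wz": 0, "dx": 0, "dy": -0.48, "dz": 0.32, "fingers": 255}

```text
t: 27.27
tool_pos: [0.5446, 0.0747, 0.155]
orientation: [-0.048, 3.134, 0.01]
force: [8.6, 0.4, -13.6]
opening: 0.0112
```

```bash
python3 - <<'E'
from h import *
delta((.543,.0175,.168),92.5)
E
```

```text
t 27.27 [0.5446 0.0747 0.155 ] [-0.048  3.134  0.01 ] open 0.0112 F [  8.6   0.4 -13.6]
d cm [-0.16 -5.72  1.3 ] turn [-0.007  0.007  0.013] q1,q6 [ 0.04 -1.56]
```

Call:
send_rows:
  series:
    - {"wx": 0, "wy": 0, "wz": 0, "dx": 0, "dy": -0.5, "dz": 0.15, "fingers": 255}
    - {"wx": 0, "wy": 0, "wz": 0, "dx": 0, "dy": -0.52, "dz": 0.2, "fingers": 255}
    - {"wx": 0, "wy": 0, "wz": 0, "dx": 0, "dy": -0.54, "dz": 0.2, "fingers": 255}
    - {"wx": 0, "wy": 0, "wz": 0, "dx": 0, "dy": -0.54, "dz": 0.2, "fingers": 255}
    - {"wx": 0, "wy": 0, "wz": 0, "dx": 0, "dy": -0.56, "dz": 0.15, "fingers": 255}
    - {"wx": 0, "wy": 0, "wz": 0, "dx": 0, "dy": -0.56, "dz": 0.15, "fingers": 255}
    - {"wx": 0, "wy": 0, "wz": 0, "dx": 0, "dy": -0.57, "dz": 0.1, "fingers": 255}
    - {"wx": 0, "wy": 0, "wz": 0, "dx": 0, "dy": -0.57, "dz": 0.1, "fingers": 255}
    - {"wx": 0, "wy": 0, "wz": 0, "dx": 0, "dy": -0.58, "dz": 0.05, "fingers": 255}

```text
t: 28.02
tool_pos: [0.5469, 0.0279, 0.1697]
orientation: [-0.05, 3.126, 0.037]
force: [7.0, 6.5, -12.5]
opening: 0.0111
```

```bash
python3 - <<'E'
from h import *
delta((.543,.0175,.166),92.5)
E
```

```text
t 28.02 [0.5469 0.0279 0.1697] [-0.05   3.126  0.037] open 0.0111 F [  7.    6.5 -12.5]
d cm [-0.39 -1.04 -0.37] turn [-0.024  0.014  0.012] q1,q6 [-0.06 -1.67]
```

Call:
send_rows:
  series:
    - {"wx": 0, "wy": 0, "wz": 0, "dx": -0.1, "dy": -0.5, "dz": 0, "fingers": 255}
    - {"wx": 0, "wy": 0, "wz": 0, "dx": -0.1, "dy": -0.5, "dz": -0.05, "fingers": 255}
    - {"wx": 0, "wy": 0, "wz": 0, "dx": 0, "dy": -0.2, "dz": 0, "fingers": 255}
    - {"wx": 0, "wy": 0, "wz": 0, "dx": 0, "dy": 0, "dz": 0, "fingers": 255}
    - {"wx": 0, "wy": 0, "wz": 0, "dx": 0, "dy": 0, "dz": 0, "fingers": 255}
    - {"wx": 0, "wy": 0, "wz": 0, "dx": 0, "dy": 0, "dz": 0, "fingers": 255}

```text
t: 28.52
tool_pos: [0.5476, 0.0177, 0.1701]
orientation: [-0.049, 3.118, 0.055]
force: [6.2, 2.9, -10.0]
opening: 0.0108
```

```bash
python3 - <<'E'
from h import *
s=rp(); shot("wrist","q1"); im=shot("scene","q2"); crop(im,260,110,420,230,5,"q2b")
E
```

```text
t 28.52 [0.5476 0.0177 0.1701] [-0.049  3.118  0.055] open 0.0108 F [  6.2   2.9 -10. ]
```

View pics/q1.png

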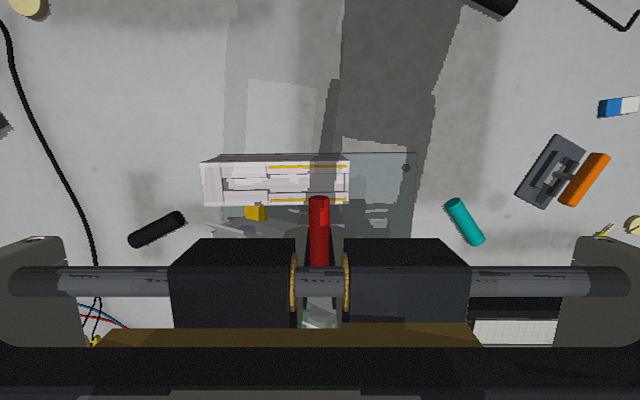

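View pics/q2b.png

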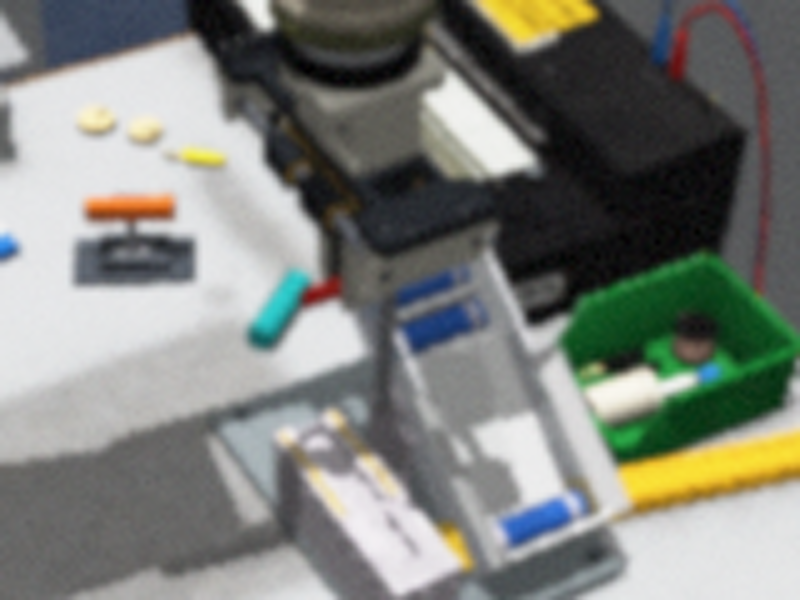

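Call:
send_rows:
  series:
    - {"wx": -0.005, "wy": 0, "wz": 0, "dx": -0.05, "dy": 0.55, "dz": 0, "fingers": 255}
    - {"wx": -0.005, "wy": 0, "wz": 0, "dx": -0.05, "dy": 0.58, "dz": -0.03, "fingers": 255}
    - {"wx": -0.005, "wy": 0, "wz": 0, "dx": -0.05, "dy": 0.58, "dz": -0.06, "fingers": 255}
    - {"wx": -0.005, "wy": 0, "wz": 0, "dx": -0.05, "dy": 0.57, "dz": -0.1, "fingers": 255}
    - {"wx": -0.005, "wy": 0, "wz": 0, "dx": -0.05, "dy": 0.57, "dz": -0.12, "fingers": 255}
    - {"wx": -0.005, "wy": 0, "wz": 0, "dx": -0.05, "dy": 0.56, "dz": -0.16, "fingers": 255}
    - {"wx": 0, "wy": 0, "wz": 0, "dx": 0, "dy": 0.56, "dz": -0.17, "fingers": 255}
    - {"wx": 0, "wy": 0, "wz": 0, "dx": 0, "dy": 0.54, "dz": -0.22, "fingers": 255}
    - {"wx": 0, "wy": 0, "wz": 0, "dx": 0, "dy": 0.53, "dz": -0.22, "fingers": 255}
    - {"wx": 0, "wy": 0, "wz": 0, "dx": 0, "dy": 0.4, "dz": -0.2, "fingers": 255}
    - {"wx": 0, "wy": 0, "wz": 0, "dx": 0, "dy": 0.2, "dz": -0.1, "fingers": 255}
    - {"wx": 0, "wy": 0, "wz": 0, "dx": 0, "dy": 0, "dz": 0, "fingers": 255}

```text
t: 29.62
tool_pos: [0.5465, 0.052, 0.1673]
orientation: [-0.029, 3.11, -0.039]
force: [6.8, 0.2, -13.3]
opening: 0.0106
```

```bash
python3 - <<'E'
from h import *
delta((.543,.0775,.155),92.5)
s=rp(); shot("wrist","r1"); 
E
```

```text
t 29.62 [0.5465 0.052  0.1673] [-0.029  3.11  -0.039] open 0.0106 F [  6.8   0.2 -13.3]
d cm [-0.35  2.55 -1.23] turn [0.024 0.031 0.025] q1,q6 [ 0.02 -1.57]
t 29.62 [0.5465 0.052  0.1673] [-0.029  3.11  -0.039] open 0.0106 F [  6.8   0.2 -13.3]
```

Call:
send_rows:
  series:
    - {"wx": 0.005, "wy": 0.006, "wz": 0.005, "dx": -0.1, "dy": 0.6, "dz": -0.25, "fingers": 255}
    - {"wx": 0.005, "wy": 0.006, "wz": 0.005, "dx": -0.1, "dy": 0.6, "dz": -0.3, "fingers": 255}
    - {"wx": 0.005, "wy": 0.006, "wz": 0.005, "dx": 0, "dy": 0.6, "dz": -0.3, "fingers": 255}
    - {"wx": 0.005, "wy": 0.006, "wz": 0.005, "dx": 0, "dy": 0.6, "dz": -0.3, "fingers": 255}
    - {"wx": 0, "wy": 0, "wz": 0, "dx": 0, "dy": 0.5, "dz": -0.3, "fingers": 255}
    - {"wx": 0, "wy": 0, "wz": 0, "dx": 0, "dy": 0.2, "dz": -0.1, "fingers": 255}
    - {"wx": 0, "wy": 0, "wz": 0, "dx": 0, "dy": 0, "dz": 0, "fingers": 255}

```text
t: 30.25
tool_pos: [0.5452, 0.0709, 0.1612]
orientation: [-0.05, 3.13, -0.028]
force: [4.7, -0.2, -9.1]
opening: 0.0112
```

```bash
python3 - <<'E'
from h import *
delta((.543,.0775,.155),92.5)
s=rp(); shot("wrist","r1");  im=shot("scene","r2"); crop(im,260,110,420,230,5,"r2b")
E
```

```text
t 30.25 [0.5452 0.0709 0.1612] [-0.05   3.13  -0.028] open 0.0112 F [ 4.7 -0.2 -9.1]
d cm [-0.22  0.66 -0.62] turn [0.018 0.011 0.011] q1,q6 [ 0.05 -1.55]
t 30.25 [0.5452 0.0709 0.1612] [-0.05   3.13  -0.028] open 0.0112 F [ 4.7 -0.2 -9.1]
```

View pics/r2b.png

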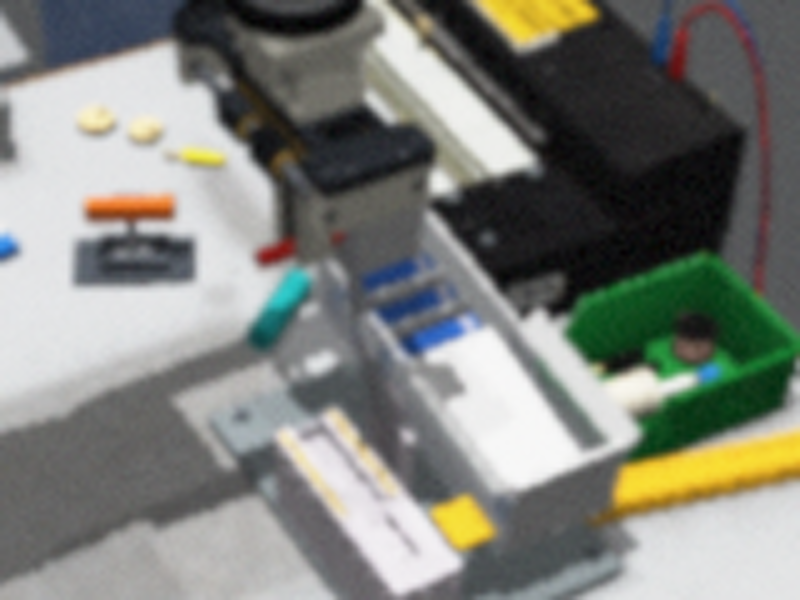

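View pics/r1.png

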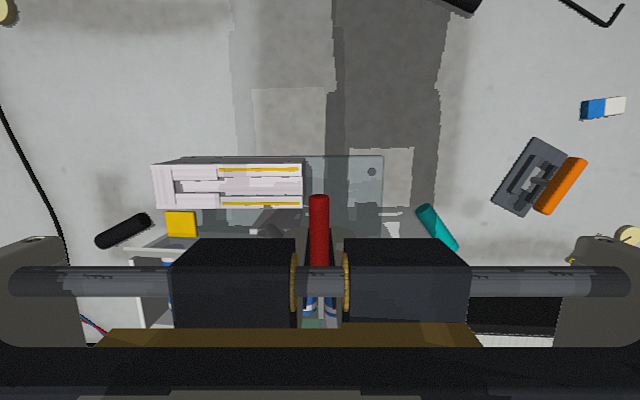

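Call:
send_rows:
  series:
    - {"wx": 0.006, "wy": 0.005, "wz": 0.005, "dx": -0.1, "dy": 0.5, "dz": -0.35, "fingers": 255}
    - {"wx": 0.006, "wy": 0.005, "wz": 0.005, "dx": 0, "dy": 0.5, "dz": -0.35, "fingers": 255}
    - {"wx": 0.006, "wy": 0, "wz": 0, "dx": 0, "dy": 0.3, "dz": -0.2, "fingers": 255}
    - {"wx": 0, "wy": 0, "wz": 0, "dx": 0, "dy": 0, "dz": 0, "fingers": 255}

```text
t: 30.68
tool_pos: [0.5449, 0.0798, 0.1569]
orientation: [-0.063, 3.138, -0.006]
force: [2.9, -0.0, -8.5]
opening: 0.0111
```

Call:
send_rows:
  series:
    - {"wx": 0, "wy": 0, "wz": 0, "dx": 0, "dy": 0, "dz": 0, "fingers": 140}
    - {"wx": 0, "wy": 0, "wz": 0, "dx": 0, "dy": 0, "dz": 0, "fingers": 140}
    - {"wx": 0, "wy": 0, "wz": 0, "dx": 0, "dy": 0, "dz": 0, "fingers": 140}
    - {"wx": 0, "wy": 0, "wz": 0, "dx": 0, "dy": 0, "dz": 0, "fingers": 140}
    - {"wx": 0, "wy": 0, "wz": 0, "dx": 0, "dy": 0, "dz": 2.5, "fingers": 140}
    - {"wx": 0, "wy": 0, "wz": 0, "dx": 0, "dy": 0, "dz": 3.5, "fingers": 140}
    - {"wx": 0, "wy": 0, "wz": 0, "dx": 0, "dy": -1.2, "dz": 3.5, "fingers": 140}
    - {"wx": 0, "wy": 0, "wz": 0, "dx": 0, "dy": -1.6, "dz": 3.5, "fingers": 140}
    - {"wx": 0, "wy": 0, "wz": 0, "dx": 0, "dy": -1.6, "dz": 3.5, "fingers": 140}
    - {"wx": 0, "wy": 0, "wz": 0, "dx": 0, "dy": -1.6, "dz": 3, "fingers": 140}
    - {"wx": 0, "wy": 0, "wz": 0, "dx": 0, "dy": -0.5, "dz": 0, "fingers": 140}
    - {"wx": 0, "wy": 0, "wz": 0, "dx": 0, "dy": 0, "dz": 0, "fingers": 140}

```text
t: 31.68
tool_pos: [0.54, 0.0153, 0.3637]
orientation: [-0.07, 3.138, -0.001]
force: [-1.0, 0.2, -0.6]
opening: 0.042
```

```bash
python3 - <<'E'
from h import *
import pickle
s=rp(); im=shot("wrist","s1"); pickle.dump(s,open("s1.pkl","wb"))
crop(im,225,120,425,270,4,"s1b")
E
```

```text
t 31.68 [0.54   0.0153 0.3637] [-7.000e-02  3.138e+00 -1.000e-03] open 0.0420 F [-1.   0.2 -0.6]
```

View pics/s1b.png

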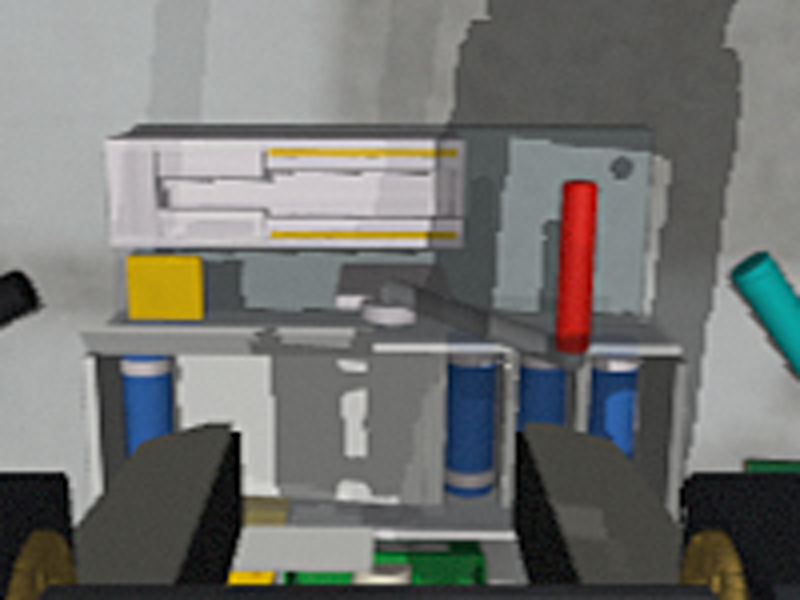

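```bash
cat > fit.py <<'E'
from h import *
import pickle
from scipy.optimize import least_squares
s=pickle.load(open("s1.pkl","rb"))
cr=lambda x,y:(225+x/4,120+y/4)
# (deck point, pixel, use u, use v)
rows={'p0':((0,34.5,-3),472.5,430),'p1':((0,64.5,-3),543,400),'p2':((0,94.5,-3),615,410),'ch':((0,-104,4.5),147,410)}
bars=[((-116,60,100),(580,184)),((-60,60,100),(572,352))]
def W(p,X,th):
    ox,oy,psi=X
    p=np.array(p)/1000; c,sn=np.cos(th),np.sin(th)
    q=np.array([p[0],p[1]*c+p[2]*sn,p[2]*c-p[1]*sn])
    return np.array([ox+q[0]*np.cos(psi)-q[1]*np.sin(psi),oy+q[0]*np.sin(psi)+q[1]*np.cos(psi),.095+q[2]])
def res(v,full=False):
    X=v[:3];th=v[3];r=[]
    for k,(p,u,w) in rows.items():
        uu,vv=cr(u,w); 
        # find x along rod giving row vv
        a=proj("wrist",[W((-30,)+p[1:],X,th),W((30,)+p[1:],X,th)],s)
        t=(vv-a[0,1])/(a[1,1]-a[0,1]); r.append(a[0,0]+t*(a[1,0]-a[0,0])-uu)
    for p,q in bars:
        a=proj("wrist",[W(p,X,th)],s)[0]-cr(*q); r+=list(a)
    r.append((v[2]-np.radians(2.5))/np.radians(.5))
    return np.array(r)
o=least_squares(res,[.632,.0255,.0436,0],x_scale=[.01,.01,.01,.1]); print(o.x.round(4),o.fun.round(2))
J=o.jac; C=np.linalg.inv(J.T@J); print("sd",np.sqrt(np.diag(C)).round(4))
E
python3 fit.py
```

```text
[ 0.6337  0.026   0.0433 -0.0206] [ 0.    0.02 -0.58  0.56 -0.1  -0.1   0.1   0.11 -0.03]
sd [0.0011 0.0008 0.0084 0.0136]
```

```bash
python3 - <<'E'
from h import *
import pickle
s=pickle.load(open("n1.pkl","rb")); im=cv2.imread("pics/n1.png"); crop(im,430,130,550,230,6,"t0")
h=cv2.cvtColor(im,cv2.COLOR_BGR2HSV); m=cv2.inRange(h,(8,180,100),(17,255,255)); m[:,:430]=0; m[250:]=0
pts=np.argwhere(m)[:,::-1].astype(float)
q=unproj("wrist",pts,.06,s)[:,:2]; u,ss,vt=np.linalg.svd(q-q.mean(0)); print(len(pts),pts.mean(0),q.mean(0),np.degrees(np.arctan2(vt[0,1],vt[0,0])),np.ptp((q-q.mean(0))@vt.T,axis=0))
# rest at z ~ .016 
delta((.53,.33,.2),92.5)
E
```

```text
389 [500.22107969 183.10796915] [0.5289744  0.32429145] -24.974312753983064 [0.0635243  0.01159386]
t 31.73 [0.5402 0.0157 0.3642] [-7.000e-02  3.137e+00 -2.000e-03] open 0.0419 F [-0.9  0.1  1.2]
d cm [ -1.02  31.43 -16.42] turn [ 0.001  0.004 -0.001] q1,q6 [-0.07 -1.68]
```

View pics/t0.png

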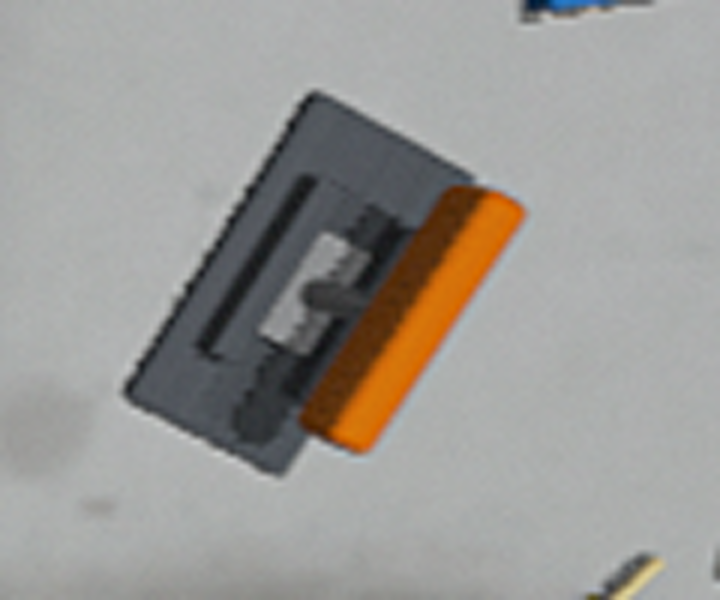

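Call:
send_rows:
  series:
    - {"wx": 0, "wy": 0, "wz": -0.048, "dx": -0.1, "dy": 2.5, "dz": 0, "fingers": 100}
    - {"wx": 0, "wy": 0, "wz": -0.048, "dx": -0.1, "dy": 3.4, "dz": 0, "fingers": 100}
    - {"wx": 0, "wy": 0, "wz": -0.048, "dx": -0.1, "dy": 3.4, "dz": -0.5, "fingers": 100}
    - {"wx": 0, "wy": 0, "wz": -0.048, "dx": -0.1, "dy": 3.4, "dz": -1, "fingers": 100}
    - {"wx": 0, "wy": 0, "wz": -0.048, "dx": -0.1, "dy": 3.4, "dz": -2, "fingers": 100}
    - {"wx": 0, "wy": 0, "wz": -0.048, "dx": -0.1, "dy": 3.4, "dz": -2.2, "fingers": 100}
    - {"wx": 0, "wy": 0, "wz": -0.048, "dx": -0.1, "dy": 3.4, "dz": -2.2, "fingers": 100}
    - {"wx": 0, "wy": 0, "wz": -0.048, "dx": -0.1, "dy": 3.2, "dz": -2.4, "fingers": 100}
    - {"wx": 0, "wy": 0, "wz": -0.048, "dx": -0.1, "dy": 2.8, "dz": -2.4, "fingers": 100}
    - {"wx": 0, "wy": 0, "wz": -0.048, "dx": 0, "dy": 1.5, "dz": -2, "fingers": 100}
    - {"wx": 0, "wy": 0, "wz": 0, "dx": 0, "dy": 0.2, "dz": 0, "fingers": 100}

```text
t: 32.65
tool_pos: [0.5183, 0.3358, 0.1974]
orientation: [-0.711, -3.048, 0.015]
force: [0.1, -0.0, -1.4]
opening: 0.0563
```

```bash
python3 - <<'E'
from h import *
import pickle
delta((.529,.3243,.12),65)
s=rp(); im=shot("wrist","u1"); pickle.dump(s,open("u1.pkl","wb"))
im=shot("scene","u2"); crop(im,300,130,410,230,7,"u2b"); im=shot("top","u3"); crop(im,270,125,370,200,8,"u3b")
E
```

```text
t 32.65 [0.5183 0.3358 0.1974] [-0.711 -3.048  0.015] open 0.0563 F [ 0.1 -0.  -1.4]
d cm [ 1.07 -1.15 -7.74] turn [ 0.007 -0.014  0.022] q1,q6 [ 0.49 -0.62]
t 32.65 [0.5183 0.3358 0.1974] [-0.711 -3.048  0.015] open 0.0563 F [ 0.1 -0.  -1.4]
```

View pics/u1.png

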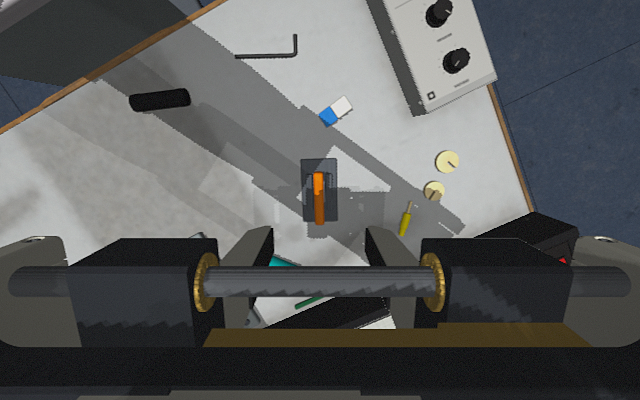

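View pics/u2b.png

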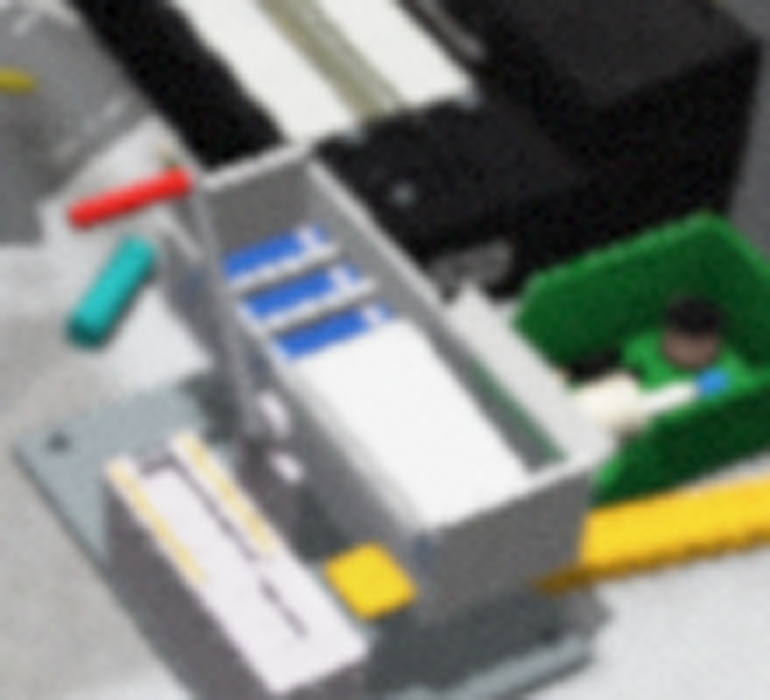

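View pics/u3b.png

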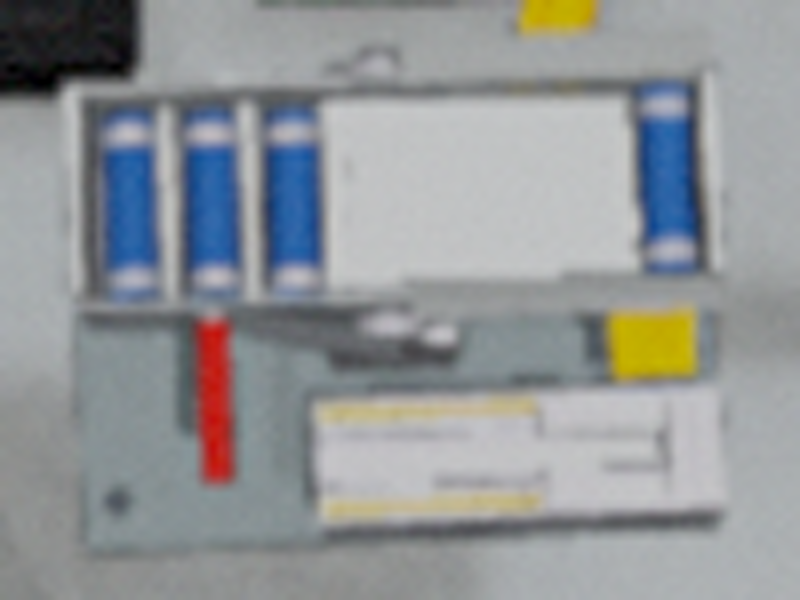

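```bash
cat > fit2.py <<'E'
from fit import *
T=lambda x,y:np.array((270+x/8,125+y/8))
im=cv2.imread("pics/u3.png"); h=cv2.cvtColor(im,cv2.COLOR_BGR2HSV)
m=cv2.inRange(h,(105,100,50),(125,255,255)); m[:130]=0;m[165:]=0;m[:,:278]=0;m[:,362:]=0
n,l,st,c=cv2.connectedComponentsWithStats(m); cc=sorted([tuple(c[i]) for i in range(1,n) if st[i,4]>40]); print(cc)
r=cv2.inRange(h,(0,150,80),(6,255,255))|cv2.inRange(h,(174,150,80),(180,255,255)); r[:160]=0;r[190:]=0;r[:,:290]=0;r[:,305:]=0
bp=np.argwhere(r)[:,::-1]; print(len(bp),bp.mean(0))
def res2(v):
    X=v[:3];th=v[3];o=v[4:6];rr=[]
    for p,px in zip([(0,94.5,-3),(0,64.5,-3),(0,34.5,-3),(0,-104,4.5)],cc):
        rr.append((proj("top",[W(p,X,th)])[0]-px)[0]+o[0])
    rr.append(((proj("top",[W((-88,60,100),X,th)])[0]-bp.mean(0))[0]+o[0]))
    return np.array(rr)
def both(v):
    a=res(v[:4]); b=res2(v); return np.r_[a,b*2,v[4:6]]
q=least_squares(both,[.633,.026,.043,0,0,0],x_scale=[.01,.01,.01,.1,1,1]); print(q.x.round(4),q.fun.round(2))
f=lambda v:np.r_[res2([.6337,v[0],.0436,v[1],0,0])]
q=least_squares(f,[.026,0],x_scale=[.01,.1]);print("top only",q.x.round(4),q.fun.round(2))
# scene bar/pockets
E
python3 fit2.py; python3 - <<'E'
from h import *
import cv2
im=cv2.imread("pics/u2.png")
import sys; sys.argv=['']
exec(open("fit.py").read().split("o=least")[0])
h=cv2.cvtColor(im,cv2.COLOR_BGR2HSV)
r=cv2.inRange(h,(0,150,80),(6,255,255))|cv2.inRange(h,(174,150,80),(180,255,255)); r[:150]=0;r[165:]=0;r[:,:305]=0;r[:,330:]=0
bp=np.argwhere(r)[:,::-1]; print("bar px",bp.mean(0),bp.min(0),bp.max(0))
for th in (-.06,-.04,-.02,0,.02): 
    X=(.6337,.026,.0436); print(th,proj("scene",[W((-88,60,100),X,th),W((0,34.5,8),X,th),W((37.5,14,8),X,th),W((-37.5,108,46),X,th),W((-37.5,-115,44),X,th),W((37.5,-115,44),X,th)]).round(1).tolist())
E
```

```text
[ 0.634   0.0256  0.0433 -0.0205] [ 0.    0.02 -0.58  0.55 -0.1  -0.11  0.1   0.11 -0.03]
sd [0.0011 0.0008 0.0084 0.0136]
[(np.float64(285.64130434782606), np.float64(150.59782608695653)), (np.float64(295.86), np.float64(150.4)), (np.float64(306.1), np.float64(150.0)), (np.float64(353.1188118811881), np.float64(146.78217821782178))]
65 [296.46153846 174.81538462]
[ 0.634   0.0255  0.0429 -0.0184  0.468   0.    ] [-0.09 -0.08 -0.69  0.44 -0.02 -0.1   0.15  0.1  -0.09  0.15  0.01 -0.18
 -0.39  0.18  0.47  0.  ]
top only [ 0.024  -0.0133] [ 0.13  0.06 -0.05 -0.15  0.01]
bar px [318.86666667 157.75555556] [311 154] [326 161]
-0.06 [[319.1, 158.3], [346.5, 176.0], [359.9, 176.2], [325.4, 156.9], [363.3, 204.2], [384.8, 195.2]]
-0.04 [[318.7, 158.2], [346.5, 176.1], [359.9, 176.3], [325.2, 157.2], [363.2, 203.4], [384.7, 194.5]]
-0.02 [[318.4, 158.2], [346.4, 176.3], [359.8, 176.3], [325.1, 157.6], [363.1, 202.7], [384.7, 193.8]]
0 [[318.1, 158.1], [346.4, 176.4], [359.8, 176.3], [324.9, 157.9], [363.0, 201.9], [384.6, 193.0]]
0.02 [[317.8, 158.0], [346.4, 176.5], [359.8, 176.4], [324.8, 158.3], [362.9, 201.2], [384.5, 192.3]]
```

```bash
cat >> h.py <<'E'
def orange(im,s,z=.06,x0=0,y0=0,x1=640,y1=262):
    h=cv2.cvtColor(im,cv2.COLOR_BGR2HSV); m=cv2.inRange(h,(8,190,60),(17,255,255)); k=np.zeros_like(m); k[y0:y1,x0:x1]=m[y0:y1,x0:x1]
    n,l,st,c=cv2.connectedComponentsWithStats(k); i=1+np.argmax(st[1:,4]); pts=np.argwhere(l==i)[:,::-1].astype(float)
    q=unproj("wrist",pts,z,s)[:,:2]; u,ss,vt=np.linalg.svd(q-q.mean(0)); print(len(pts),"px",pts.mean(0).round(1),pts.min(0),pts.max(0),"pos",q.mean(0).round(4),"ang",np.degrees(np.arctan2(vt[0,1],vt[0,0])).round(1),np.ptp((q-q.mean(0))@vt.T,axis=0).round(4))
E
python3 - <<'E'
from h import *
import pickle
s=pickle.load(open("u1.pkl","rb")); im=cv2.imread("pics/u1.png"); crop(im,280,140,360,240,6,"u1b"); orange(im,s)
E
```

```text
462 px [318.5 197.7] [313. 172.] [323. 224.] pos [0.5272 0.328 ] ang -24.5 [0.0645 0.011 ]
```

View pics/u1b.png

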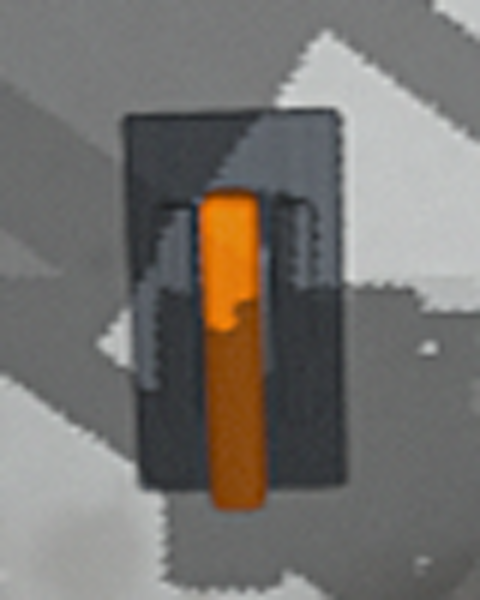

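Call:
send_rows:
  series:
    - {"wx": 0.004, "wy": -0.007, "wz": 0.01, "dx": 0.3, "dy": -0.3, "dz": -2.5, "fingers": 100}
    - {"wx": 0.003, "wy": -0.007, "wz": 0.012, "dx": 0.3, "dy": -0.3, "dz": -3.3, "fingers": 100}
    - {"wx": 0, "wy": 0, "wz": 0, "dx": 0.2, "dy": -0.2, "dz": -2.5, "fingers": 100}
    - {"wx": 0, "wy": 0, "wz": 0, "dx": 0, "dy": 0, "dz": -1, "fingers": 100}
    - {"wx": 0, "wy": 0, "wz": 0, "dx": 0, "dy": 0, "dz": 0, "fingers": 100}

```text
t: 33.22
tool_pos: [0.5387, 0.3224, 0.1229]
orientation: [0.67, 3.043, 0.027]
force: [0.9, -0.1, -0.6]
opening: 0.0563
```

```bash
python3 - <<'E'
from h import *
delta((.528,.3265,.02),65.3)
s=rp(); im=shot("wrist","v1"); orange(im,s)
E
```

```text
t 33.22 [0.5387 0.3224 0.1229] [0.67  3.043 0.027] open 0.0563 F [ 0.9 -0.1 -0.6]
d cm [ -1.07   0.41 -10.29] turn [-0.011  0.028  0.002] q1,q6 [ 0.46 -0.68]
t 33.22 [0.5387 0.3224 0.1229] [0.67  3.043 0.027] open 0.0563 F [ 0.9 -0.1 -0.6]
810 px [318.3 188.1] [312. 155.] [324. 223.] pos [0.5274 0.3277] ang -24.7 [0.0648 0.011 ]
```

View pics/v1.png

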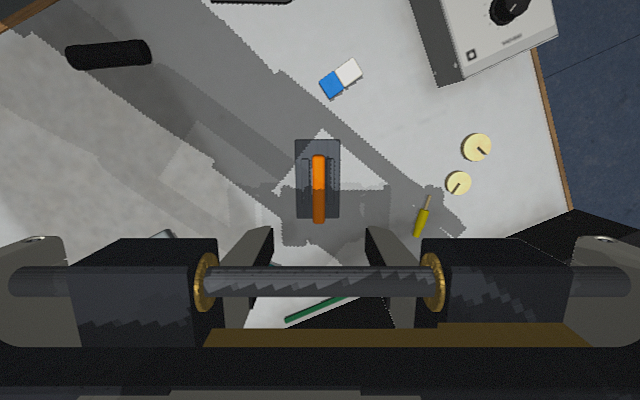

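Call:
send_rows:
  series:
    - {"wx": -0.006, "wy": 0.014, "wz": 0, "dx": -0.5, "dy": 0.2, "dz": -2.2, "fingers": 100}
    - {"wx": -0.005, "wy": 0.014, "wz": 0, "dx": -0.5, "dy": 0.2, "dz": -2.5, "fingers": 100}
    - {"wx": 0, "wy": 0, "wz": 0, "dx": -0.2, "dy": 0.1, "dz": -1.5, "fingers": 100}
    - {"wx": 0, "wy": 0, "wz": 0, "dx": 0, "dy": 0, "dz": -0.6, "fingers": 100}
    - {"wx": 0, "wy": 0, "wz": 0, "dx": 0, "dy": 0, "dz": 0, "fingers": 100}

```text
t: 33.68
tool_pos: [0.5342, 0.3297, 0.066]
orientation: [0.676, 3.054, 0.017]
force: [-0.5, -0.2, -0.1]
opening: 0.0564
```

```bash
python3 - <<'E'
from h import *
delta((.5275,.3275,.02),65.3)
E
```

```text
t 33.68 [0.5342 0.3297 0.066 ] [0.676 3.054 0.017] open 0.0564 F [-0.5 -0.2 -0.1]
d cm [-0.67 -0.22 -4.6 ] turn [-0.008  0.015  0.004] q1,q6 [ 0.47 -0.66]
```

Call:
send_rows:
  series:
    - {"wx": -0.004, "wy": 0.008, "wz": 0.002, "dx": -0.4, "dy": -0.1, "dz": -1.2, "fingers": 100}
    - {"wx": -0.004, "wy": 0.008, "wz": 0, "dx": -0.3, "dy": -0.1, "dz": -1.3, "fingers": 110}
    - {"wx": 0, "wy": 0, "wz": 0, "dx": -0.2, "dy": 0, "dz": -1.2, "fingers": 120}
    - {"wx": 0, "wy": 0, "wz": 0, "dx": 0, "dy": 0, "dz": -0.5, "fingers": 130}
    - {"wx": 0, "wy": 0, "wz": 0, "dx": 0, "dy": 0, "dz": 0, "fingers": 140}

```text
t: 34.1
tool_pos: [0.5274, 0.3289, 0.0251]
orientation: [0.674, 3.065, 0.005]
force: [-1.1, -0.4, 0.4]
opening: 0.0433
```

```bash
python3 - <<'E'
from h import *
delta((.5275,.3275,.02),65.3)
s=rp(); im=shot("wrist","v2"); orange(im,s)
E
```

```text
t 34.10 [0.5274 0.3289 0.0251] [0.674 3.065 0.005] open 0.0433 F [-1.1 -0.4  0.4]
d cm [ 0.01 -0.14 -0.51] turn [-0.002  0.004  0.002] q1,q6 [ 0.48 -0.66]
t 34.10 [0.5274 0.3289 0.0251] [0.674 3.065 0.005] open 0.0433 F [-1.1 -0.4  0.4]
1308 px [318.3 225.4] [309. 190.] [327. 261.] pos [0.5171 0.3322] ang -24.5 [0.0449 0.0107]
```

View pics/v2.png

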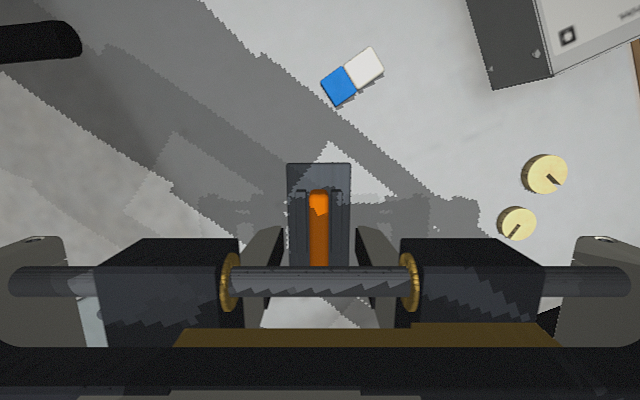

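Call:
send_rows:
  series:
    - {"wx": 0, "wy": 0, "wz": 0, "dx": 0, "dy": -0.1, "dz": -0.4, "fingers": 150}
    - {"wx": 0, "wy": 0, "wz": 0, "dx": 0, "dy": 0, "dz": -0.2, "fingers": 170}
    - {"wx": 0, "wy": 0, "wz": 0, "dx": 0, "dy": 0, "dz": 0, "fingers": 255}
    - {"wx": 0, "wy": 0, "wz": 0, "dx": 0, "dy": 0, "dz": 0, "fingers": 255}
    - {"wx": 0, "wy": 0, "wz": 0, "dx": 0, "dy": 0, "dz": 0, "fingers": 255}
    - {"wx": 0, "wy": 0, "wz": 0, "dx": 0, "dy": 0, "dz": 0, "fingers": 255}
    - {"wx": 0, "wy": 0, "wz": 0, "dx": 0, "dy": 0, "dz": 0, "fingers": 255}
  newtons: 40

```text
t: 34.73
tool_pos: [0.5288, 0.3283, 0.0207]
orientation: [0.674, 3.063, 0.007]
force: [-0.6, 0.2, -0.3]
opening: 0.0117
```

```bash
python3 - <<'E'
from h import *
delta((.5275,.3275,.02),65.3)
s=rp(); im=shot("wrist","v3"); orange(im,s)
E
```

```text
t 34.73 [0.5288 0.3283 0.0207] [0.674 3.063 0.007] open 0.0117 F [-0.6  0.2 -0.3]
d cm [-0.13 -0.08 -0.07] turn [-0.003  0.006  0.002] q1,q6 [ 0.47 -0.66]
t 34.73 [0.5288 0.3283 0.0207] [0.674 3.063 0.007] open 0.0117 F [-0.6  0.2 -0.3]
1382 px [318.9 225.4] [309. 189.] [329. 261.] pos [0.5171 0.3326] ang -24.6 [0.0442 0.0117]
```

View pics/v3.png

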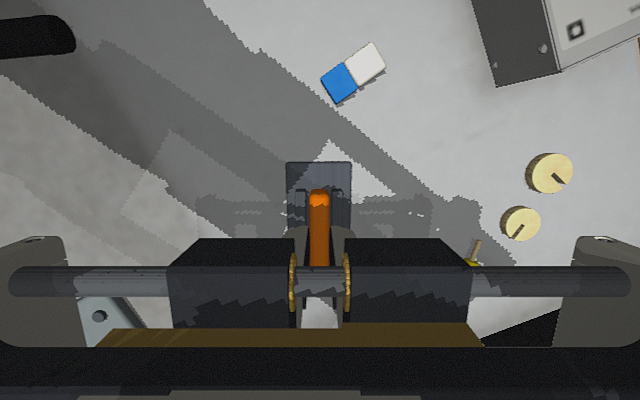

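Call:
send_rows:
  series:
    - {"wx": 0, "wy": 0, "wz": 0, "dx": 0, "dy": 0, "dz": 1.5, "fingers": 255}
    - {"wx": 0, "wy": 0, "wz": 0, "dx": 0, "dy": 0, "dz": 3, "fingers": 255}
    - {"wx": 0, "wy": 0, "wz": 0, "dx": 0, "dy": 0, "dz": 3.8, "fingers": 255}
    - {"wx": 0, "wy": 0, "wz": 0, "dx": 0, "dy": 0, "dz": 4, "fingers": 255}
    - {"wx": 0, "wy": 0, "wz": -0.05, "dx": 0, "dy": 0, "dz": 4, "fingers": 255}
    - {"wx": 0, "wy": 0, "wz": -0.08, "dx": 0, "dy": 0, "dz": 4, "fingers": 255}
    - {"wx": 0, "wy": 0, "wz": -0.08, "dx": 0, "dy": -1.5, "dz": 3, "fingers": 255}
    - {"wx": 0, "wy": 0, "wz": -0.08, "dx": 0.1, "dy": -2.5, "dz": 1, "fingers": 255}
    - {"wx": 0, "wy": 0, "wz": -0.08, "dx": 0.1, "dy": -3, "dz": 0, "fingers": 255}
    - {"wx": 0, "wy": 0, "wz": -0.08, "dx": 0.1, "dy": -3, "dz": 0, "fingers": 255}
    - {"wx": 0, "wy": 0, "wz": -0.08, "dx": 0.1, "dy": -3, "dz": 0, "fingers": 255}
    - {"wx": 0, "wy": 0, "wz": -0.08, "dx": 0.1, "dy": -3, "dz": 0, "fingers": 255}

```text
t: 35.78
tool_pos: [0.5264, 0.1655, 0.275]
orientation: [1.585, 2.711, 0.015]
force: [0.8, -0.3, -1.8]
opening: 0.0111
```

```bash
python3 - <<'E'
from h import *
import pickle
delta((.5372,.0088,.26),2.5)
s=pickle.load(open("s1.pkl","rb"))
U=lambda x,y,z: unproj("wrist",(225+x/4,120+y/4),z,s)[0].round(4)
for p in [(268,153),(458,153),(270,235),(457,235),(158,193)]: print(U(*p,.076))
im=cv2.imread("pics/s1.png"); c=cv2.resize(im[145:190,245:350],None,fx=7,fy=7,interpolation=cv2.INTER_CUBIC); cv2.imwrite("pics/s1c.png",c)
E
```

```text
t 35.78 [0.5264 0.1655 0.275 ] [1.585 2.711 0.015] open 0.0111 F [ 0.8 -0.3 -1.8]
d cm [  1.08 -15.67  -1.5 ] turn [-0.006  0.008 -0.469] q1,q6 [ 0.21 -0.3 ]
[ 0.5227 -0.0324  0.076 ]
[0.5192 0.0479 0.076 ]
[ 0.5577 -0.0308  0.076 ]
[0.5542 0.0495 0.076 ]
[ 0.5416 -0.0789  0.076 ]
```

View pics/s1c.png

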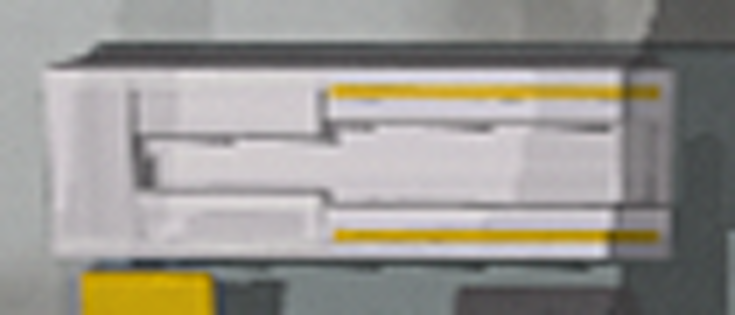

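Call:
send_rows:
  series:
    - {"wx": 0, "wy": 0, "wz": -0.08, "dx": 0.2, "dy": -2.8, "dz": 0, "fingers": 255}
    - {"wx": 0, "wy": 0, "wz": -0.08, "dx": 0.2, "dy": -2.8, "dz": 0, "fingers": 255}
    - {"wx": 0, "wy": 0, "wz": -0.08, "dx": 0.2, "dy": -2.8, "dz": 0, "fingers": 255}
    - {"wx": 0, "wy": 0, "wz": -0.08, "dx": 0.2, "dy": -2.8, "dz": 0, "fingers": 255}
    - {"wx": 0, "wy": 0, "wz": -0.08, "dx": 0.2, "dy": -2.5, "dz": -0.5, "fingers": 255}
    - {"wx": 0, "wy": 0, "wz": -0.06, "dx": 0.1, "dy": -1.5, "dz": -1, "fingers": 255}
    - {"wx": 0, "wy": 0, "wz": 0, "dx": 0, "dy": -0.2, "dz": 0, "fingers": 255}
    - {"wx": 0, "wy": 0, "wz": 0, "dx": 0, "dy": 0, "dz": 0, "fingers": 255}

```text
t: 36.45
tool_pos: [0.5369, -0.002, 0.2624]
orientation: [2.194, 2.236, 0.017]
force: [0.5, -0.7, -1.0]
opening: 0.0116
```

```bash
python3 - <<'E'
from h import *
import pickle
delta((.5378,.0084,.26),2.5)
s=rp(); im=shot("wrist","w1"); pickle.dump(s,open("w1.pkl","wb"))
E
```

```text
t 36.45 [ 0.5369 -0.002   0.2624] [2.194 2.236 0.017] open 0.0116 F [ 0.5 -0.7 -1. ]
d cm [ 0.09  1.04 -0.24] turn [-0.001  0.014  0.025] q1,q6 [-0.1  -0.12]
t 36.45 [ 0.5369 -0.002   0.2624] [2.194 2.236 0.017] open 0.0116 F [ 0.5 -0.7 -1. ]
```

View pics/w1.png

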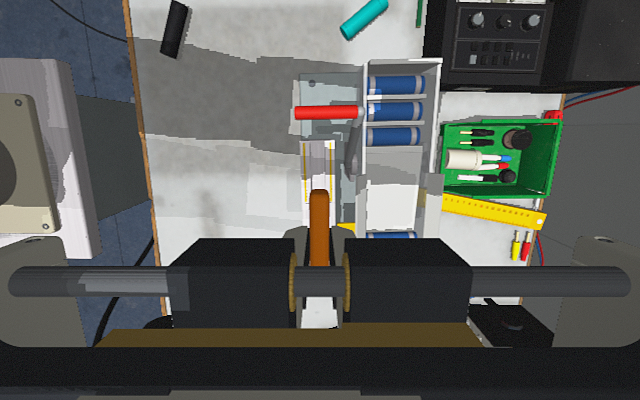

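```bash
python3 - <<'E'
from h import *
im=cv2.imread("pics/w1.png"); crop(im,280,130,360,240,7,"w1b")
E
```

```text
(no output)
```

View pics/w1b.png

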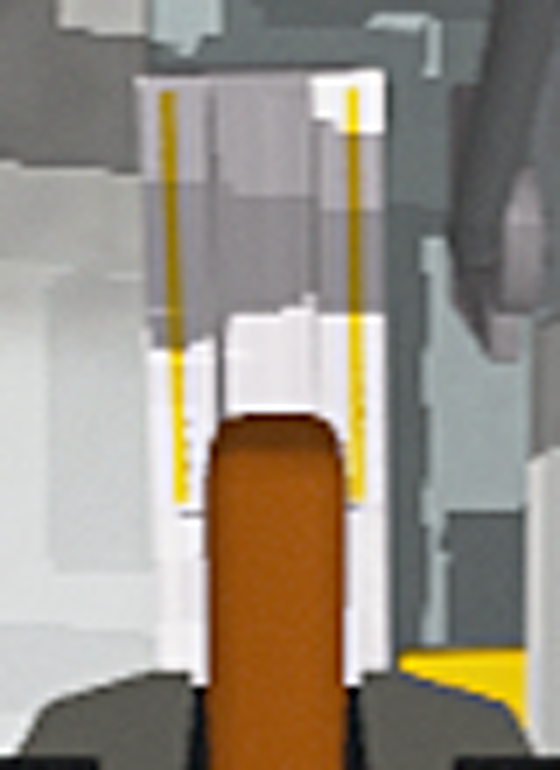

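```bash
python3 - <<'E'
from h import *
import pickle
s=pickle.load(open("w1.pkl","rb"))
U=lambda x,y,z=.076: unproj("wrist",(280+x/7,130+y/7),z,s)[0]
a,b,c,d=U(168,92),U(353,90),U(181,500),U(357,500)
print(a,b,c,d); f=(a+b)/2;n=(c+d)/2; print("far",f,"near",n,"yaw",np.degrees(np.arctan2(-(f-n)[0],(f-n)[1])), "len",np.linalg.norm(f-n),"w",np.linalg.norm(b-a),np.linalg.norm(d-c))
e=n+(f-n)*40/81; print("entry",e, "stop", e-(f-n)/np.linalg.norm(f-n)*.082)
# handle: 
print("handle end top", unproj("wrist",(280+276/7,130+413/7),s['tool_pos'][2]-.0147+.054,s), "handle yaw px", U(213,450,.30),U(213,690,.30),U(340,450,.30),U(340,690,.30))
E
```

```text
[0.51800918 0.04686128 0.076     ] [0.55289408 0.04780819 0.076     ] [ 0.52094659 -0.03235376  0.076     ] [ 0.55580875 -0.03187852  0.076     ]
far [0.53545163 0.04733474 0.076     ] near [ 0.53837767 -0.03211614  0.076     ] yaw 2.109152783544505 len 0.0795047363965794 w 0.03489775140406095 0.03486540410015199
entry [0.53693271 0.00711886 0.076     ] stop [ 0.53995059 -0.07482559  0.076     ]
handle end top [[0.53517057 0.03104432 0.30167791]] handle yaw px [0.53010386 0.02754768 0.3       ] [0.53031009 0.00684478 0.3       ] [0.54049514 0.02769318 0.3       ] [0.54101452 0.00697519 0.3       ]
```

Call:
send_rows:
  series:
    - {"wx": 0, "wy": 0.007, "wz": 0.012, "dx": 0, "dy": 0.5, "dz": -2.5, "fingers": 255}
    - {"wx": 0, "wy": 0.007, "wz": 0.012, "dx": 0, "dy": 0.4, "dz": -3.5, "fingers": 255}
    - {"wx": 0, "wy": 0, "wz": 0, "dx": 0, "dy": 0, "dz": -3.5, "fingers": 255}
    - {"wx": 0, "wy": 0, "wz": 0, "dx": 0, "dy": 0, "dz": -3, "fingers": 255}
    - {"wx": 0, "wy": 0, "wz": 0, "dx": 0, "dy": 0, "dz": -1.5, "fingers": 255}
    - {"wx": 0, "wy": 0, "wz": 0, "dx": 0, "dy": 0, "dz": -0.5, "fingers": 255}
    - {"wx": 0, "wy": 0, "wz": 0, "dx": 0, "dy": 0, "dz": 0, "fingers": 255}

```text
t: 37.08
tool_pos: [0.5387, 0.0162, 0.118]
orientation: [2.147, 2.288, 0.014]
force: [0.5, 0.1, -0.4]
opening: 0.0116
```

```bash
python3 - <<'E'
from h import *
import pickle
delta((.5378,.0075,.11),2.5)
s=rp(); im=shot("wrist","x1"); pickle.dump(s,open("x1.pkl","wb")); crop(im,260,120,380,260,5,"x1b")
E
```

```text
t 37.08 [0.5387 0.0162 0.118 ] [2.147 2.288 0.014] open 0.0116 F [ 0.5  0.1 -0.4]
d cm [-0.09 -0.87 -0.8 ] turn [-0.003  0.009 -0.02 ] q1,q6 [-0.07 -0.13]
t 37.08 [0.5387 0.0162 0.118 ] [2.147 2.288 0.014] open 0.0116 F [ 0.5  0.1 -0.4]
```

View pics/x1b.png

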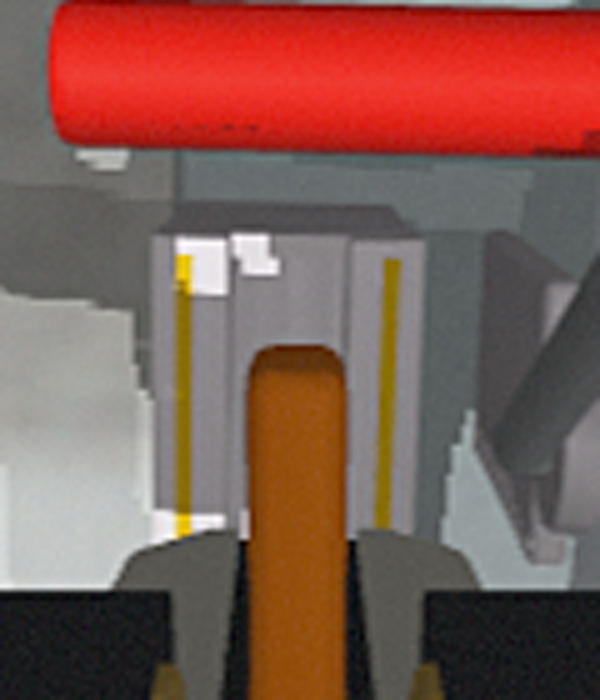

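```bash
python3 - <<'E'
from h import *
import pickle
s=pickle.load(open("x1.pkl","rb"))
U=lambda x,y,z=.076: unproj("wrist",(260+x/5,120+y/5),z,s)[0].round(4)
print((U(183,265)+U(392,265))/2,(U(182,525)+U(383,525))/2)
zt=s['tool_pos'][2]-.0147+.054
print((U(250,400,zt)+U(345,400,zt))/2,(U(249,600,zt)+U(347,600,zt))/2)
E
```

```text
[0.5351  0.04655 0.076  ] [5.37e-01 4.50e-04 7.60e-02]
[0.5361  0.04275 0.1573 ] [0.53765 0.01855 0.1573 ]
```

Call:
send_rows:
  series:
    - {"wx": 0, "wy": 0.004, "wz": -0.01, "dx": 0, "dy": -0.5, "dz": -0.3, "fingers": 255}
    - {"wx": 0, "wy": 0.004, "wz": -0.01, "dx": -0.1, "dy": -0.2, "dz": -0.3, "fingers": 255}
    - {"wx": 0, "wy": 0, "wz": 0, "dx": 0, "dy": -0.1, "dz": -0.3, "fingers": 255}
    - {"wx": 0, "wy": 0, "wz": 0, "dx": 0, "dy": 0, "dz": 0, "fingers": 255}
    - {"wx": 0, "wy": 0, "wz": 0, "dx": 0, "dy": 0, "dz": 0, "fingers": 255}

```text
t: 37.55
tool_pos: [0.5427, 0.0079, 0.1162]
orientation: [2.168, 2.264, 0.015]
force: [0.6, -0.1, -0.1]
opening: 0.0117
```

```bash
python3 - <<'E'
from h import *
delta((.5376,.0075,.0767),2.5)
E
```

```text
t 37.55 [0.5427 0.0079 0.1162] [2.168 2.264 0.015] open 0.0117 F [ 0.6 -0.1 -0.1]
d cm [-0.51 -0.04 -3.95] turn [-0.003  0.012  0.   ] q1,q6 [-0.08 -0.13]
```

Call:
send_rows:
  series:
    - {"wx": 0, "wy": 0.006, "wz": 0, "dx": -0.3, "dy": 0, "dz": -0.6, "fingers": 255}
    - {"wx": 0, "wy": 0, "wz": 0, "dx": -0.2, "dy": 0, "dz": -0.6, "fingers": 255}
    - {"wx": 0, "wy": 0, "wz": 0, "dx": 0, "dy": 0, "dz": -0.3, "fingers": 255}
    - {"wx": 0, "wy": 0, "wz": 0, "dx": 0, "dy": 0, "dz": 0, "fingers": 255}

```text
t: 37.88
tool_pos: [0.5381, 0.0075, 0.1011]
orientation: [2.171, 2.266, 0.011]
force: [-0.9, -1.1, -2.0]
opening: 0.0115
```

```bash
python3 - <<'E'
from h import *
delta((.5376,.0075,.0767),2.5)
E
```

```text
t 37.88 [0.5381 0.0075 0.1011] [2.171 2.266 0.011] open 0.0115 F [-0.9 -1.1 -2. ]
d cm [-0.05  0.   -2.44] turn [-0.002  0.007  0.001] q1,q6 [-0.08 -0.13]
```

Call:
send_rows:
  series:
    - {"wx": 0, "wy": 0.004, "wz": 0, "dx": -0.05, "dy": 0, "dz": -0.4, "fingers": 255}
    - {"wx": 0, "wy": 0, "wz": 0, "dx": 0, "dy": 0, "dz": -0.4, "fingers": 255}
    - {"wx": 0, "wy": 0, "wz": 0, "dx": 0, "dy": 0, "dz": 0, "fingers": 255}

```text
t: 38.13
tool_pos: [0.537, 0.0076, 0.0917]
orientation: [-2.173, -2.269, -0.005]
force: [0.6, 0.8, -1.1]
opening: 0.0111
```

Call:
send_rows:
  series:
    - {"wx": 0, "wy": 0, "wz": 0, "dx": 0.05, "dy": 0, "dz": -0.4, "fingers": 255}
    - {"wx": 0, "wy": 0, "wz": 0, "dx": 0, "dy": 0, "dz": -0.3, "fingers": 255}
    - {"wx": 0, "wy": 0, "wz": 0, "dx": 0, "dy": 0, "dz": 0, "fingers": 255}

```text
t: 38.38
tool_pos: [0.5375, 0.0076, 0.0837]
orientation: [-2.173, -2.268, -0.005]
force: [-0.6, 0.9, -0.6]
opening: 0.0113
```

Call:
send_rows:
  series:
    - {"wx": 0, "wy": 0, "wz": 0, "dx": 0, "dy": 0, "dz": -0.3, "fingers": 255}
    - {"wx": 0, "wy": 0, "wz": 0, "dx": 0, "dy": 0, "dz": -0.2, "fingers": 255}
    - {"wx": 0, "wy": 0, "wz": 0, "dx": 0, "dy": 0, "dz": 0, "fingers": 255}

```text
t: 38.63
tool_pos: [0.5375, 0.0077, 0.0781]
orientation: [-2.173, -2.268, -0.005]
force: [1.0, -0.5, -0.3]
opening: 0.0113
```

Call:
send_rows:
  series:
    - {"wx": 0, "wy": 0, "wz": 0, "dx": 0, "dy": 0, "dz": -0.15, "fingers": 255}
    - {"wx": 0, "wy": 0, "wz": 0, "dx": 0, "dy": 0, "dz": 0, "fingers": 255}

```text
t: 38.8
tool_pos: [0.5377, 0.0077, 0.0766]
orientation: [-2.173, -2.269, -0.005]
force: [0.2, -0.7, -1.4]
opening: 0.0116
```

Call:
send_rows:
  series:
    - {"wx": 0, "wy": 0, "wz": 0, "dx": 0, "dy": 0, "dz": -0.1, "fingers": 255}
    - {"wx": 0, "wy": 0, "wz": 0, "dx": 0, "dy": 0, "dz": 0, "fingers": 255}

```text
t: 38.97
tool_pos: [0.5385, 0.0078, 0.0767]
orientation: [2.172, 2.268, 0.007]
force: [-0.3, 0.7, -0.8]
opening: 0.0114
```

Call:
send_rows:
  series:
    - {"wx": 0, "wy": 0, "wz": 0, "dx": 0, "dy": -0.5, "dz": 0, "fingers": 255}
    - {"wx": 0, "wy": 0, "wz": 0, "dx": 0.02, "dy": -0.6, "dz": 0, "fingers": 255}
    - {"wx": 0, "wy": 0, "wz": 0, "dx": 0.02, "dy": -0.6, "dz": 0, "fingers": 255}
    - {"wx": 0, "wy": 0, "wz": 0, "dx": 0.02, "dy": -0.6, "dz": 0, "fingers": 255}
    - {"wx": 0, "wy": 0, "wz": 0, "dx": 0.02, "dy": -0.4, "dz": 0, "fingers": 255}
    - {"wx": 0, "wy": 0, "wz": 0, "dx": 0, "dy": 0, "dz": 0, "fingers": 255}

```text
t: 39.47
tool_pos: [0.5394, -0.0226, 0.0767]
orientation: [2.172, 2.268, 0.007]
force: [-0.3, 0.3, -0.6]
opening: 0.0115
```

```bash
python3 - <<'E'
from h import *
delta((.541,-.074,.0767),2.5)
s=rp(); im=shot("wrist","y1"); crop(im,240,110,400,265,5,"y1b")
E
```

```text
t 39.47 [ 0.5394 -0.0226  0.0767] [2.172 2.268 0.007] open 0.0115 F [-0.3  0.3 -0.6]
d cm [ 0.16 -5.14  0.  ] turn [-0.002  0.004  0.   ] q1,q6 [-0.14 -0.18]
t 39.47 [ 0.5394 -0.0226  0.0767] [2.172 2.268 0.007] open 0.0115 F [-0.3  0.3 -0.6]
```

View pics/y1b.png

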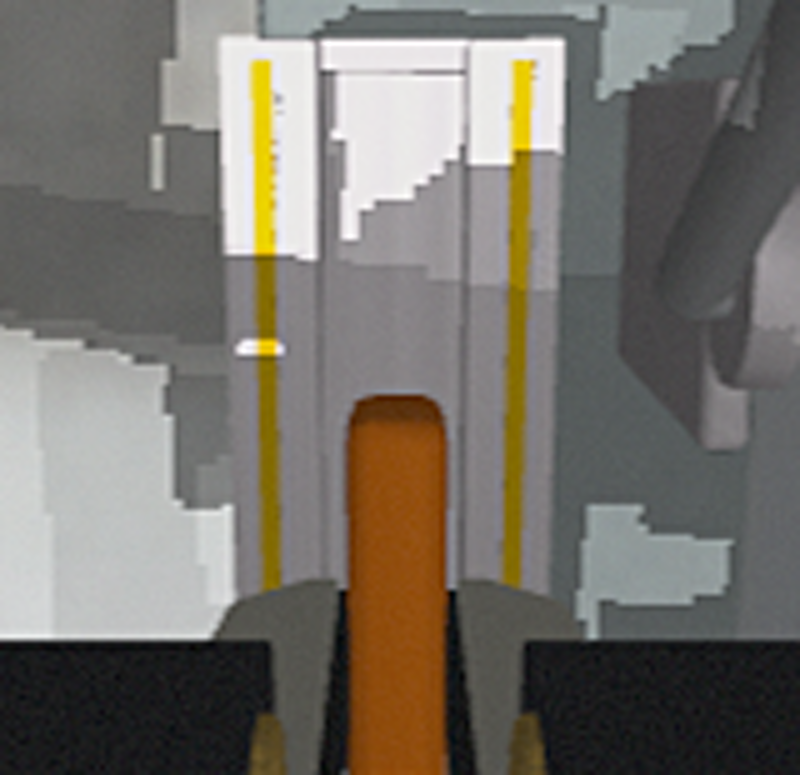

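Call:
send_rows:
  series:
    - {"wx": 0, "wy": 0, "wz": 0, "dx": 0, "dy": -0.5, "dz": 0, "fingers": 255}
    - {"wx": 0, "wy": 0, "wz": 0, "dx": 0.02, "dy": -0.6, "dz": 0, "fingers": 255}
    - {"wx": 0, "wy": 0, "wz": 0, "dx": 0.02, "dy": -0.6, "dz": 0, "fingers": 255}
    - {"wx": 0, "wy": 0, "wz": 0, "dx": 0.02, "dy": -0.6, "dz": 0, "fingers": 255}
    - {"wx": 0, "wy": 0, "wz": 0, "dx": 0.02, "dy": -0.6, "dz": 0, "fingers": 255}
    - {"wx": 0, "wy": 0, "wz": 0, "dx": 0, "dy": 0, "dz": 0, "fingers": 255}

```text
t: 40.02
tool_pos: [0.54, -0.0542, 0.0765]
orientation: [2.172, 2.269, 0.006]
force: [-0.5, -0.7, -1.4]
opening: 0.0116
```

```bash
python3 - <<'E'
from h import *
delta((.541,-.074,.0767),2.5)
E
```

```text
t 40.02 [ 0.54   -0.0542  0.0765] [2.172 2.269 0.006] open 0.0116 F [-0.5 -0.7 -1.4]
d cm [ 0.1  -1.98  0.02] turn [-0.002  0.003  0.   ] q1,q6 [-0.2  -0.24]
```

Call:
send_rows:
  series:
    - {"wx": 0, "wy": 0, "wz": 0, "dx": 0.02, "dy": -0.5, "dz": 0, "fingers": 255}
    - {"wx": 0, "wy": 0, "wz": 0, "dx": 0.02, "dy": -0.5, "dz": 0, "fingers": 255}
    - {"wx": 0, "wy": 0, "wz": 0, "dx": 0.02, "dy": -0.5, "dz": 0, "fingers": 255}
    - {"wx": 0, "wy": 0, "wz": 0, "dx": 0, "dy": 0, "dz": 0, "fingers": 255}

```text
t: 40.35
tool_pos: [0.5407, -0.0711, 0.0765]
orientation: [2.172, 2.268, 0.007]
force: [0.2, -0.9, -0.5]
opening: 0.0112
```

Call:
send_rows:
  series:
    - {"wx": 0, "wy": 0, "wz": 0, "dx": 0, "dy": -0.2, "dz": 0, "fingers": 255}
    - {"wx": 0, "wy": 0, "wz": 0, "dx": 0, "dy": -0.1, "dz": 0, "fingers": 255}
    - {"wx": 0, "wy": 0, "wz": 0, "dx": 0, "dy": 0, "dz": 0, "fingers": 255}

```text
t: 40.6
tool_pos: [0.5407, -0.0737, 0.0765]
orientation: [-2.173, -2.268, -0.008]
force: [0.4, 0.8, -0.7]
opening: 0.0119
```

Call:
send_rows:
  series:
    - {"wx": 0, "wy": 0, "wz": 0, "dx": 0, "dy": -0.15, "dz": 0, "fingers": 255}
    - {"wx": 0, "wy": 0, "wz": 0, "dx": 0, "dy": -0.15, "dz": 0, "fingers": 255}
    - {"wx": 0, "wy": 0, "wz": 0, "dx": 0, "dy": 0, "dz": 0, "fingers": 255}

```text
t: 40.85
tool_pos: [0.5407, -0.0739, 0.0767]
orientation: [-2.17, -2.268, -0.013]
force: [-0.0, 1.8, -2.2]
opening: 0.0112
```

Call:
send_rows:
  series:
    - {"wx": 0, "wy": 0, "wz": 0.05, "dx": 0, "dy": 0.05, "dz": 0, "fingers": 255}
    - {"wx": 0, "wy": 0, "wz": 0.1, "dx": 0, "dy": 0, "dz": 0, "fingers": 255}
    - {"wx": 0, "wy": 0, "wz": 0.1, "dx": 0, "dy": 0, "dz": 0, "fingers": 255}
    - {"wx": 0, "wy": 0, "wz": 0.1, "dx": 0, "dy": 0, "dz": 0, "fingers": 255}
    - {"wx": 0, "wy": 0, "wz": 0.05, "dx": 0, "dy": 0, "dz": 0, "fingers": 255}
    - {"wx": 0, "wy": 0, "wz": 0, "dx": 0, "dy": 0, "dz": 0, "fingers": 255}

```text
t: 41.35
tool_pos: [0.5394, -0.0737, 0.0765]
orientation: [-1.647, -2.668, -0.006]
force: [0.5, 1.6, 0.5]
opening: 0.0116
```

```bash
python3 - <<'E'
from h import *
delta((.5407,-.0735,.0767),92.5); print(robot.read_state()['wrist_torque'].round(2))
E
```

```text
t 41.35 [ 0.5394 -0.0737  0.0765] [-1.647 -2.668 -0.006] open 0.0116 F [0.5 1.6 0.5]
d cm [0.13 0.02 0.02] turn [-0.004 -0.006  1.15 ] q1,q6 [-0.23 -0.7 ]
[0.25 0.14 0.03]
```

Call:
send_rows:
  series:
    - {"wx": 0, "wy": 0, "wz": 0.08, "dx": 0.05, "dy": 0, "dz": 0, "fingers": 255}
    - {"wx": 0, "wy": 0, "wz": 0.11, "dx": 0.03, "dy": 0, "dz": 0, "fingers": 255}
    - {"wx": 0, "wy": 0, "wz": 0.11, "dx": 0.03, "dy": 0, "dz": 0, "fingers": 255}
    - {"wx": 0, "wy": 0, "wz": 0.11, "dx": 0.03, "dy": 0, "dz": 0, "fingers": 255}
    - {"wx": 0, "wy": 0, "wz": 0.08, "dx": 0.02, "dy": 0, "dz": 0, "fingers": 255}
    - {"wx": 0, "wy": 0, "wz": 0, "dx": 0, "dy": 0, "dz": 0, "fingers": 255}

```text
t: 41.85
tool_pos: [0.5395, -0.0743, 0.0766]
orientation: [-0.934, -2.991, 0.001]
force: [-0.8, 1.2, 0.8]
opening: 0.0114
```

```bash
python3 - <<'E'
from h import *
delta((.5407,-.0735,.0767),92.5); print(robot.read_state()['wrist_torque'].round(2))
s=rp(); im=shot("wrist","z1"); orange(im,s,.116)
E
```

```text
t 41.85 [ 0.5395 -0.0743  0.0766] [-9.340e-01 -2.991e+00  1.000e-03] open 0.0114 F [-0.8  1.2  0.8]
d cm [0.12 0.08 0.01] turn [ 0.001 -0.009  0.649] q1,q6 [-0.23 -1.2 ]
[0.26 0.11 0.01]
t 41.85 [ 0.5395 -0.0743  0.0766] [-9.340e-01 -2.991e+00  1.000e-03] open 0.0114 F [-0.8  1.2  0.8]
1366 px [319.  225.5] [309. 189.] [329. 261.] pos [ 0.5295 -0.0682] ang -34.7 [0.044  0.0117]
```

View pics/z1.png

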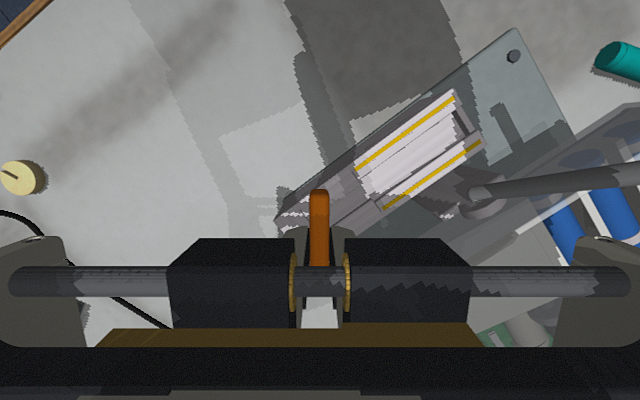

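Turning freely, with the handle still aligned in the grip. I'll finish the turn.

Call:
send_rows:
  series:
    - {"wx": 0, "wy": 0, "wz": 0.08, "dx": 0.05, "dy": 0.03, "dz": 0, "fingers": 255}
    - {"wx": 0, "wy": 0, "wz": 0.11, "dx": 0.03, "dy": 0, "dz": 0, "fingers": 255}
    - {"wx": 0, "wy": 0, "wz": 0.11, "dx": 0.03, "dy": 0, "dz": 0, "fingers": 255}
    - {"wx": 0, "wy": 0, "wz": 0.11, "dx": 0.03, "dy": 0, "dz": 0, "fingers": 255}
    - {"wx": 0, "wy": 0, "wz": 0.11, "dx": 0.03, "dy": 0, "dz": 0, "fingers": 255}
    - {"wx": 0, "wy": 0, "wz": 0.08, "dx": 0.02, "dy": 0, "dz": 0, "fingers": 255}
    - {"wx": 0, "wy": 0, "wz": 0.04, "dx": 0, "dy": 0, "dz": 0, "fingers": 255}
    - {"wx": 0, "wy": 0, "wz": 0, "dx": 0, "dy": 0, "dz": 0, "fingers": 255}

```text
t: 42.57
tool_pos: [0.5413, -0.0753, 0.0765]
orientation: [0.036, -3.134, 0.009]
force: [0.1, 1.0, 0.3]
opening: 0.0111
```

```bash
python3 - <<'E'
from h import *
delta((.5407,-.0735,.0767),92.5); print(robot.read_state()['wrist_torque'].round(2))
s=rp(); im=shot("wrist","z2"); orange(im,s,.116)
E
```

```text
t 42.57 [ 0.5413 -0.0753  0.0765] [ 0.036 -3.134  0.009] open 0.0111 F [0.1 1.  0.3]
d cm [-0.06  0.18  0.02] turn [ 0.006 -0.007  0.021] q1,q6 [-0.23 -1.82]
[0.32 0.2  0.03]
t 42.57 [ 0.5413 -0.0753  0.0765] [ 0.036 -3.134  0.009] open 0.0111 F [0.1 1.  0.3]
1371 px [319.  225.6] [309. 189.] [329. 261.] pos [ 0.5293 -0.0759] ang 1.2 [0.044  0.0118]
```

View pics/z2.png

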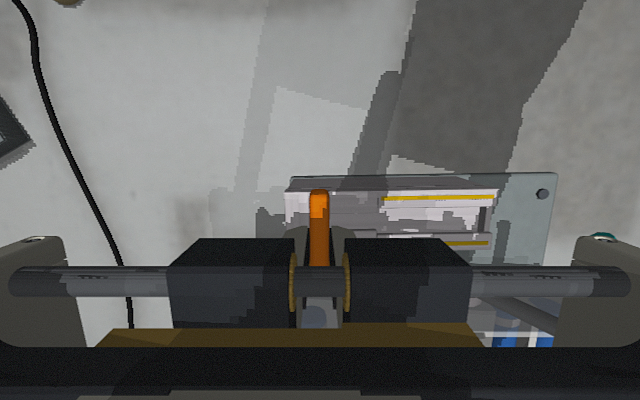

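Call:
send_rows:
  series:
    - {"wx": 0, "wy": 0, "wz": 0.025, "dx": 0, "dy": 0, "dz": 0, "fingers": 255}
    - {"wx": 0, "wy": 0, "wz": 0, "dx": 0, "dy": 0, "dz": 0, "fingers": 255}
    - {"wx": 0, "wy": 0, "wz": 0, "dx": 0, "dy": 0, "dz": 0, "fingers": 190}
    - {"wx": 0, "wy": 0, "wz": 0, "dx": 0, "dy": 0, "dz": 0, "fingers": 170}
    - {"wx": 0, "wy": 0, "wz": 0, "dx": 0, "dy": 0, "dz": 0, "fingers": 150}
    - {"wx": 0, "wy": 0, "wz": 0, "dx": 0, "dy": 0, "dz": 0, "fingers": 150}
    - {"wx": 0, "wy": 0, "wz": 0, "dx": 0, "dy": 0, "dz": 1, "fingers": 150}
    - {"wx": 0, "wy": 0, "wz": 0, "dx": 0, "dy": 0, "dz": 2.5, "fingers": 150}
    - {"wx": 0, "wy": 0, "wz": 0, "dx": 0, "dy": 0, "dz": 3.5, "fingers": 150}
    - {"wx": 0, "wy": 0, "wz": 0, "dx": 0, "dy": 0, "dz": 4, "fingers": 150}
    - {"wx": 0, "wy": 0, "wz": 0, "dx": 0, "dy": 0, "dz": 4, "fingers": 150}
    - {"wx": 0, "wy": 0, "wz": 0, "dx": -1, "dy": 1, "dz": 3.8, "fingers": 150}
    - {"wx": 0, "wy": 0, "wz": 0, "dx": -1, "dy": 2, "dz": 3, "fingers": 150}
    - {"wx": 0, "wy": 0, "wz": 0, "dx": 0, "dy": 2, "dz": 3, "fingers": 150}
    - {"wx": 0, "wy": 0, "wz": 0, "dx": 0, "dy": 2, "dz": 3, "fingers": 150}
    - {"wx": 0, "wy": 0, "wz": 0, "dx": 0, "dy": 0, "dz": 0.3, "fingers": 150}
    - {"wx": 0, "wy": 0, "wz": 0, "dx": 0, "dy": 0, "dz": 0, "fingers": 150}

```text
t: 44.03
tool_pos: [0.5135, -0.003, 0.3767]
orientation: [0.049, -3.137, 0.009]
force: [-0.4, -0.4, -0.9]
opening: 0.0383
```

```bash
python3 - <<'E'
from h import *
import pickle
s=rp(); im=shot("wrist","A1"); pickle.dump(s,open("A1.pkl","wb")); crop(im,225,110,425,260,4,"A1b"); orange(im,s,.116)
E
```

```text
t 44.03 [ 0.5135 -0.003   0.3767] [ 0.049 -3.137  0.009] open 0.0383 F [-0.4 -0.4 -0.9]
273 px [276.2 188.5] [273. 169.] [280. 208.] pos [ 0.5407 -0.0742] ang 1.1 [0.0652 0.0117]
```

View pics/A1b.png

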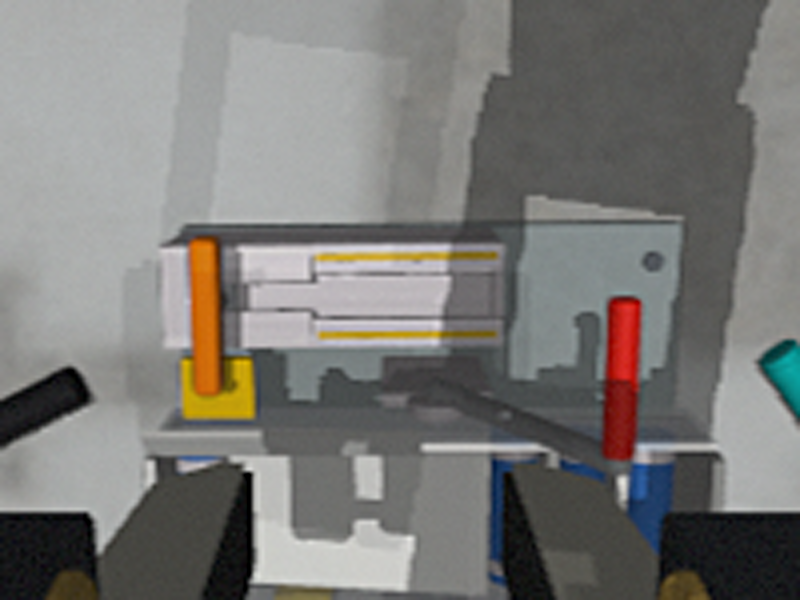

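Call:
send_rows:
  series:
    - {"wx": 0, "wy": 0, "wz": 0, "dx": 2, "dy": 1, "dz": 0, "fingers": 0}
    - {"wx": 0, "wy": 0, "wz": 0, "dx": 3, "dy": 1, "dz": 0, "fingers": 0}
    - {"wx": 0, "wy": 0, "wz": 0, "dx": 3, "dy": 1, "dz": 0, "fingers": 0}
    - {"wx": 0, "wy": 0, "wz": 0, "dx": 1.5, "dy": 0.3, "dz": 0, "fingers": 0}
    - {"wx": 0, "wy": 0, "wz": 0, "dx": 0, "dy": 0, "dz": 0, "fingers": 0}
    - {"wx": 0, "wy": 0, "wz": 0, "dx": 0, "dy": 0, "dz": 0, "fingers": 0}
    - {"wx": 0, "wy": 0, "wz": 0, "dx": 0, "dy": 0, "dz": 0, "fingers": 0}
    - {"wx": 0, "wy": 0, "wz": 0, "dx": 0, "dy": 0, "dz": 0, "fingers": 0}

```text
t: 44.75
tool_pos: [0.6084, 0.0264, 0.368]
orientation: [0.039, -3.126, 0.011]
force: [-0.4, -0.2, -0.2]
opening: 0.0871
```

```bash
python3 - <<'E'
from h import *
import pickle
s=rp(); im=shot("wrist","B1"); pickle.dump(s,open("B1.pkl","wb")); crop(im,225,110,425,260,4,"B1b")
E
```

```text
t 44.75 [0.6084 0.0264 0.368 ] [ 0.039 -3.126  0.011] open 0.0871 F [-0.4 -0.2 -0.2]
```

View pics/B1b.png

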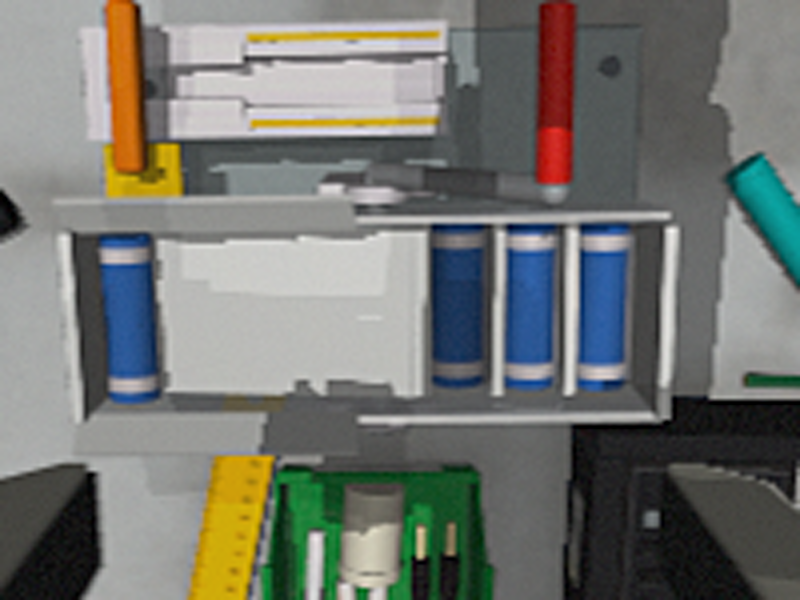

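```bash
python3 - <<'E'
src=open("fit.py").read().replace('s1.pkl','B1.pkl').replace("(225+x/4,120+y/4)","(225+x/4,110+y/4)")
import re
a,b=src.split("rows={")[0],src.split("bars=[")[1]
src=a+"""rows={'p0':((0,34.5,-3),458,305),'p1':((0,64.5,-3),530,305),'p2':((0,94.5,-3),603,305),'ch':((0,-104,4.5),130,318)}
bars=[((-60,60,100),(554.5,187))]
"""+b.split("\n",1)[1]
open("fit3.py","w").write(src)
exec(src)
im=cv2.imread("pics/B1.png"); h=cv2.cvtColor(im,cv2.COLOR_BGR2HSV)
r=cv2.inRange(h,(0,150,60),(8,255,255))|cv2.inRange(h,(172,150,60),(180,255,255)); r[:,:350]=0; r[160:]=0;r[:,380:]=0
p=np.argwhere(r)[:,::-1]; print(p.min(0),p.max(0),p.mean(0))
for cen in blue(im,240,160,400,215): print(cen[0],cen[1].round(2))
E
```

```text
[ 0.6334  0.0255  0.0435 -0.0148] [ 0.35  0.2  -0.15 -0.33 -0.05 -0.   -0.02]
sd [0.0014 0.0008 0.0087 0.0151]
[359 110] [368 155] [363.43264249 132.93005181]
20 [339.45 166.55]
23 [357.74 166.52]
31 [375.68 166.9 ]
35 [255.34 169.97]
321 [338.81 186.02]
308 [356.97 186.41]
311 [375.06 186.3 ]
341 [256.86 189.29]
24 [338.58 205.12]
24 [356.5  205.42]
27 [374.41 205.74]
28 [257.86 208.89]
```

```bash
python3 - <<'E'
from h import *
im=shot("scene","C1"); crop(im,280,120,420,230,5,"C1b"); rp(); print(robot.close_job())
E
```

```text
t 44.85 [0.6085 0.0265 0.3686] [ 0.039 -3.127  0.011] open 0.0916 F [-0.4 -0.4 -0.6]
the job is handed in; nothing more can be done
None
```

View pics/C1b.png

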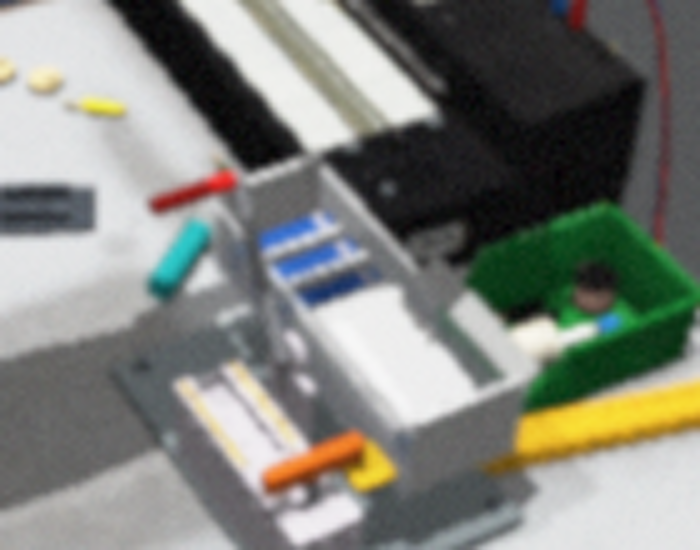

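The job is done and handed in at about 45 s. I saw four rods on the table and loaded all four into the channel. I then swung the board to an estimated +0.59 rad and back to about -0.55 rad. I levelled it, slid the T-bolt to the closed end of the slot and turned it a quarter turn.

**Last checks:**
- **Rods:** all three pockets are filled and the surplus rod lies at the channel's end wall, as the wrist view just before hand-in shows.
- **Lock:** the orange handle lies across the slot and over the yellow ear. Its centre measured within about 1 mm of the slot-stop position, and its direction was about 1.4 degrees off square.
- **Other things on the table:** I moved nothing else on purpose, and saw nothing out of place in the pictures I took.

**Not exact:**
- **Board level:** three picture fits (two wrist views, one top view) put the final tilt at about -0.013 to -0.02 rad, with an uncertainty of about 0.015. I left it, because 6 mm of clearance at the ear corresponds to about 0.06 rad.
- **Grasping:** the fingertips sat roughly 29 mm above the stated TCP. My first two grasps of a rod closed above it, before I corrected the height; the rod did not move.
- **First rod:** as I lowered it, it pressed lightly (about 7 N) on the lane wall before release.

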